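# Load the test cells into the rig's sprung tray and set the throttle

## Task

First pull the red-knobbed throttle lever fully back to idle (its stop on the robot's side) and leave it there while you load: with the yellow-handled pin tool, reach down through the small yellow-framed hole in the cabinet's roof and press the hidden catch so that the tray springs fully out, then stand every copper test cell upright in the tray and push the tray home until it latches. Only then set the throttle lever in line with the orange marker; finish with the pin tool standing in its black holder again, and leave the multimeter, the tape roll and the marker where they are.

Things in the scene. Friction and masses are not known exactly. Their poses are not given: they have to be found in the camera images.
- lever (a joint): throttle lever angle, rad. 0 = idle: leaning 0.7 rad from upright along the -x axis of lever_pivot, at its stop; grows as it swings over the top towards +x, up to 1.4 (leaning 0.7 rad to +x). Stays where it is left (friction about 0.13 N m, so 1.3 N at the knob).
- lever_knob (a point): centre of the lever's knob: red cylinder, 24 mm diameter, 26 mm long along the hinge axis (y of this point), 100 mm from the hinge, on a 10 mm steel bar. Can be pinched across its two flat ends (26 mm) from above. The point turns with the lever.
- lever_pivot (a point): point on the lever's hinge axis (its y), 50 mm above the bench, on the throttle's grey base (150 x 75 x 35 mm, x along the swing). A dial disc of 52 mm radius stands 14 to 19 mm to +y of it, white ticks every 0.2 rad, red tick at idle. Knob centre = this point + 100 mm * (sin(a), 0, cos(a)) in this point's axes, a = joint value - 0.7.
- marker (a joint): angle of the orange set-point marker, rad, on the same hinge axis and same scale as the lever: the lever is in line with it when both joint values are equal. Stiff; not to be moved.
- marker_tab (a point): outer part of the orange marker, a 7 x 4 x 30 mm bar on the dial disc, 60 mm from the hinge and 22.5 mm to +y of the lever's plane. Turns with the marker; its x axis is parallel to that of lever_knob when the lever is in line.
- hole (a point): centre of the mouth of a round access hole, 15 mm diameter, in the cabinet's flat roof (78 mm above the bench, 8 mm thick), framed in yellow. x and y of this point are the cabinet's axes. The aluminium cabinet reaches from -100 to +65 mm in x and -266 to +27 mm in y of this point; it is open at the front (-x).
- catch_pad (a point): centre of the top of the hidden spring catch's red pad (flat, 26 x 26 mm), 22 mm straight below the hole's mouth. Pressing it down takes 2 N at first, 4 N at the bottom; the tray is released after about 11 mm of travel, the pad stops at 15 mm (37 mm below the mouth). It springs back up by itself.
- tray (a joint): how far the tray is out, m: about 0 = home and latched, 0.14 = fully out. A spring (about 4 N at home, 1.5 N when out) pushes it out slowly, in about 2 s, once released. Pushing it in takes up to about 12 N in the last 25 mm, where it snaps past the catch; it can be pushed to -0.004 (stop) and rests latched between 0 and 0.002.
- tray_in (a point): centre of the tray's inner floor, 8 mm above the bench. The tray slides along x of this point (out = -x). Clear inside: 125 mm in x, 210 mm in y; steel walls 14 mm above the floor at the sides and back, blue front panel 44 mm above it. Fully out, the whole inside lies in front of the cabinet, whose opening clears things up to 60 mm high on the floor.
- tray_panel (a point): centre of the outer face of the tray's blue front panel, 34 mm above the bench, where it can be pushed in along +x of tray_in. The panel is 226 mm wide and its top edge is 52 mm above the bench. Moves with the tray.
- pin_grip (a point): middle of the pin tool's yellow handle: 22 mm diameter, 50 mm tall (25 mm above and below this point); z points up along the tool, from tip to handle. Under the handle a dark collar 28 mm diameter, 5 mm thick (25 to 30 mm below this point), then the steel rod.
- pin_tip (a point): lower end of the pin tool's steel rod, 7 mm diameter, 58 mm long below the collar, 88 mm below pin_grip. At the start the tool stands in the holder, its collar resting on the holder's top, the tip 4 mm above the bench.
- holder_mouth (a point): centre of the 16 mm round through hole in the top of the pin's black holder block, 56 x 56 mm, top 62 mm above the bench. Fixed.
- cell0_mid (a point): centre (half-way up, 20 mm above its underside) of a test cell: an upright copper canister with a black band, a steel foot and a black dot on top, 36 mm diameter, 40 mm tall, about 150 g; z = its axis. None if this cell is absent.
- cell1_mid (a point): centre (half-way up, 20 mm above its underside) of a test cell: an upright copper canister with a black band, a steel foot and a black dot on top, 36 mm diameter, 40 mm tall, about 150 g; z = its axis. None if this cell is absent.
- cell2_mid (a point): centre (half-way up, 20 mm above its underside) of a test cell: an upright copper canister with a black band, a steel foot and a black dot on top, 36 mm diameter, 40 mm tall, about 150 g; z = its axis. None if this cell is absent.
- cell3_mid (a point): centre (half-way up, 20 mm above its underside) of a test cell: an upright copper canister with a black band, a steel foot and a black dot on top, 36 mm diameter, 40 mm tall, about 150 g; z = its axis. None if this cell is absent.
- meter: bystander: green hand multimeter lying on the bench, 140 x 75 x 32 mm, origin at the centre of its underside. Leave alone.
- tape: bystander: yellow roll of tape lying flat, 70 mm diameter, 20 mm high, origin at the centre of its underside. Leave alone.
There are look-alikes about, which are no part of the job. Leave any purple or turquoise look-alike of the part that bears cell0_mid alone. Of the things that look like the part that bears pin_grip, the smaller one is meant.

How it is judged:
By the outcome, as a careful person would: the job done as asked, in the order asked, and still so for the second after the job is handed in, with the robot touching nothing.
Of cell0, cell1, cell2, cell3 only 2 to 4 are there at a start; the rules pass over those that are not, and their reading is None.
At some moment in a run one of cell0, cell1, cell2, cell3 may be knocked a few centimetres aside while the robot is not near it.
It also fails if it takes over 210 s, if anything falls off the work surface, if the arm or the gripper's body presses on something with over 40 N, if the wrist force passes 120 N, or if a joint passes its speed limit or range.

## Robot

A 7-joint arm with a two-finger parallel gripper is mounted at the origin on the work surface. World frame = base frame: x ahead of the robot, y to its left, z up, the work surface at z = 0. Lengths are in mm, angles in rad, forces in N, time in s.
With the tool pointing down it reaches from about 400 to 875 mm from the base axis. Payload 4.4 kg.
Tool frame: the origin (TCP) lies midway between the tips of the shut fingers; the grasp point (between the pads) lies behind it (ctrl.grip_point_offset is the x of the grasp point in the tool frame, in mm); x points along the fingers, z is the direction in which the jaws open and shut, and the axes are right-handed (so a half turn about x gives the same grasp; the last joint's range is limited). The gripper opens to 85 mm and grips with 20 to 120 N. Pads are 22 mm wide; open, the fingers measure 114 mm over their backs; the gripper's body (76 mm by 85 mm) begins 54 mm behind the grasp point. The pads swing forward as they close: fully open they stand 13 mm farther back than shut.
Start: joints at [1.045, 0.628, 0.038, 1.517, -0.027, 0.996, -0.02], TCP at [288.478, -582.493, 231.313] pointing down, gripper open.
Joint ranges: [-3.06, 3.06], [-0.37, 2.12], [-1.25, 1.32], [0.18, 2.47], [-1.1, 4.24], [0.23, 1.98], [-2.94, 2.94]. Speed limits (rad/s): [2.57, 2.57, 3.14, 3.14, 3.14, 3.14, 3.14].

## Interface

Orientations are given as [roll, pitch, yaw] about the fixed x, y, z axes, in that order (R = Rz(yaw) Ry(pitch) Rx(roll)).
In Python, from cell import status, eyes, ctrl gives the robot as it stands. The module is installed in compiled form; this text tells all that it offers.
- The arm moves only by the tool apply_moves, never from a script. Its argument "targets" is a list of rows, each a list of 3 entries, a list of its own where there are three numbers: the shift along the tool's x, y, z in mm, then the turn about the tool's x in degrees, then the finger opening in mm, from 0 to 85.4. In form: [[[dx, dy, dz], roll, claw], ...]. A call has 1 to 10 rows; each row shifts and turns the pose as measured when the row begins, along the tool's axes as they then stand; what a row does not reach is not made up. A row lasts 1/8 s, in which the tool goes at most 62.5 mm and 10.7 degrees, less where a joint would pass 70% of its speed; a pose out of reach is approached as far as the arm can. A call is refused whole if a number of a shift passes 62.5 or a number of a turn 10.7, either way. A call with a gripper value outside its range is refused whole. The fingers move at their own pace and stop on an object; the grip force is fixed at half the most. Time passes only in rows, so rows that do not move let the fingers close. It gives the time, the measured TCP pose, the force and the opening at its end, in the units of the state.
- status.read_state(): the state, without advancing time (a new reading comes with each control period).
- eyes.get_image(name): name is "scene" or "top" or "wrist"; returns (picture, depth): 400x640x3 uint8, blue, green, red; 400x640 float32, mm along the optical axis (not along the pixel's ray), 0 where there is no reading.
- eyes.camera_params(name): a dict with "fx", "fy", "cx", "cy" (pixels), "R" (3x3) and "t" (3): a world point X has camera coordinates R X + t. Camera axes: x right, y down, z forward; pixel columns grow to the right and rows downward; lengths in mm; the calibration is good to about 2 mm. A picture is of the moment at which its call begins: read the wrist's pose just before it. camera_params takes no time and is no camera call; for the wrist camera it gives the pose at the moment of the call.
- ctrl.finish_job(): hands the job in, once; it reports no verdict.
The state is a dict: "clock": time; "qpos": joint angles; "qd": joint speeds; "tau": joint torques, N m; "eef_pos": TCP position; "tool_rot": TCP orientation; "force": force on the tool from outside, world axes, zero at the start; "torque": the same for the moment, N m; "width": finger opening in mm.
Only numpy, scipy, OpenCV 4.12 (cv2) and the standard library are available. Lean on these libraries where they do the work, as an engineer would, in place of code of your own. Each camera call takes 0.05 s, during which the arm holds its last target.

## Working session

There is one attempt and no reset: what is moved stays moved. The work goes in short steps, Python scripts to look and compute and a tool call to move; the robot and the scene stay as the last step left them, time stands still between calls to the robot, and variables do not carry over. Pictures are saved under pics/ and viewed, and the job is handed in when it is done.

Besides the shell and the picture viewer there is one more tool, called after "Request:" as name([rows], argument=value, ...), one row to a line, values as JSON. apply_moves: Moves the arm, as the interface text tells. Its arguments: {"type":"object","properties":{"targets":{"type":"array"}},"required":["targets"]}

```bash
mkdir -p pics; ls
python3 - <<'E'
from cell import status, eyes, ctrl
import cv2,numpy as np
print(status.read_state()); print(ctrl.grip_point_offset)
for n in ["scene","top","wrist"]:
    p=eyes.camera_params(n)
    im,d=eyes.get_image(n)
    cv2.imwrite(f"pics/{n}0.png",im); np.savez(f"pics/{n}0.npz",im=im,d=d,K=np.array([p['fx'],p['fy'],p['cx'],p['cy']]),R=p['R'],t=p['t'])
    print(n,p)
E
```

```text
pics
{'clock': 0.0, 'qpos': array([ 1.04520537,  0.62932605,  0.03846728,  1.5183766 , -0.02700172,
        0.99630021, -0.0200213 ]), 'qd': array([ 6.78433250e-04,  9.86634936e-05,  2.32269075e-03,  4.20963628e-04,
        3.12951485e-04, -8.78809253e-06,  3.05839734e-04]), 'tau': array([ 2.78191383e-04, -5.63402438e+01,  1.22639392e+00, -1.93441647e+01,
        1.10561712e-02,  1.05474971e-02,  2.59544493e-05]), 'eef_pos': array([ 288.17861883, -581.92489348,  230.39981553]), 'tool_rot': array([-3.12169222,  1.56890483,  2.05044479]), 'force': array([-0.17503433, -0.89475651,  0.19014444]), 'torque': array([0.05888783, 0.02052308, 0.0336108 ]), 'width': 85.42160050821529}
-18.700000000000003
scene {'fx': 445.6310442627141, 'fy': 445.6310442627141, 'cx': 316.7395033242279, 'cy': 201.29987907519478, 'R': array([[ 0.62928452,  0.77701267,  0.01588392],
       [ 0.61828616, -0.48814345, -0.61598556],
       [-0.47087495,  0.39745098, -0.78759729]]), 't': array([-343.69876218, -246.22213989, 1555.31120441])}
top {'fx': 482.42417313001135, 'fy': 482.42417313001135, 'cx': 321.16697537747336, 'cy': 200.98092720956106, 'R': array([[ 0.0161967 , -0.99978137,  0.01322426],
       [-0.98255187, -0.01836565, -0.18507977],
       [ 0.18528217, -0.00999584, -0.98263452]]), 't': array([  13.04768256,  535.82877318, 1296.29273483])}
wrist {'fx': 353.78845455895197, 'fy': 353.78845455895197, 'cx': 327.20482016665284, 'cy': 197.57323858834354, 'R': array([[ 0.44324377, -0.89639609, -0.00300121],
       [-0.84642192, -0.41963053,  0.32784165],
       [-0.29513537, -0.14277348, -0.94472792]]), 't': array([-649.98253747,  -42.95312168,  383.1386716 ])}
```

View pics/scene0.png

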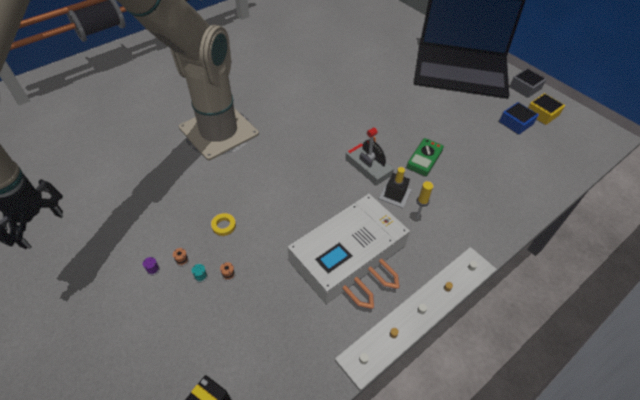

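View pics/top0.png

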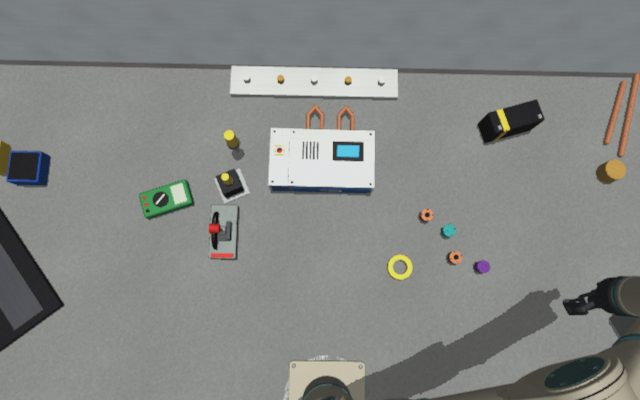

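View pics/wrist0.png

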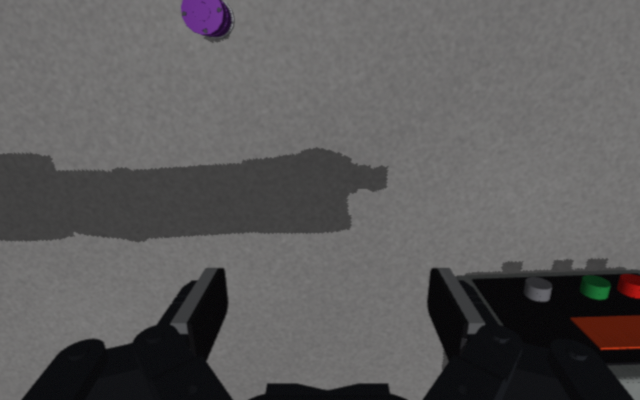

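```bash
cat > h.py <<'E'
import numpy as np, cv2, math
from scipy.spatial.transform import Rotation as Ro
class V:
    def __init__(s,n,im,d,K,R,t): s.n,s.im,s.d,s.K,s.R,s.t=n,im,d,K,np.array(R),np.array(t)
    def C(s): return -s.R.T@s.t
    def ray(s,u,v):
        fx,fy,cx,cy=s.K; r=s.R.T@np.array([(u-cx)/fx,(v-cy)/fy,1.]); return s.C(),r
    def onz(s,u,v,z):
        c,r=s.ray(u,v); return c+r*(z-c[2])/r[2]
    def dep(s,u,v):
        c,r=s.ray(u,v); return c+r*s.d[int(round(v)),int(round(u))]
    def cloud(s):
        fx,fy,cx,cy=s.K; v,u=np.mgrid[:400,:640]; d=s.d
        P=np.stack([(u-cx)/fx*d,(v-cy)/fy*d,d],-1); return (P-s.t)@s.R
    def px(s,X):
        c=s.R@np.array(X)+s.t; fx,fy,cx,cy=s.K; return np.array([fx*c[0]/c[2]+cx,fy*c[1]/c[2]+cy])
def snap(n,tag=None):
    from cell import eyes
    p=eyes.camera_params(n); im,d=eyes.get_image(n)
    K=np.array([p['fx'],p['fy'],p['cx'],p['cy']])
    if tag: 
        cv2.imwrite(f"pics/{n}_{tag}.png",im); np.savez(f"pics/{n}_{tag}.npz",im=im,d=d,K=K,R=p['R'],t=p['t'])
    return V(n,im,d,K,p['R'],p['t'])
def load(f):
    z=np.load(f"pics/{f}.npz"); return V(f,z['im'],z['d'],z['K'],z['R'],z['t'])
def crop(v,x0,y0,x1,y1,f,name): 
    cv2.imwrite(f"pics/{name}.png",cv2.resize(v.im[y0:y1,x0:x1],None,fx=f,fy=f,interpolation=cv2.INTER_CUBIC))
def st():
    from cell import status
    s=status.read_state(); R=Ro.from_euler('xyz',s['tool_rot']).as_matrix()
    return s,R
E
python3 - <<'E'
from h import *
t=load('top0'); s=load('scene0')
crop(t,190,110,390,270,4,'tc0'); crop(s,320,110,450,300,3,'sc0'); crop(t,380,190,500,290,6,'tc1'); crop(s,130,200,250,300,6,'sc1')
np.set_printoptions(precision=1,suppress=True)
for n,u,v in [('cellA',427,215),('cellB',455,258),('turq',448,231),('purp',483,267),('brown',613,171),('pinA',225,179),('pinB',231,134),('roof',340,175),('hole',279,150),('tape',400,257),('bench',350,230)]:
    print(n,t.dep(u,v))
E
```

```text
cellA [ 502.6 -274.6   42.2]
cellB [ 383.9 -348.6   44. ]
turq [ 458.8 -332.6   40.4]
purp [ 360.7 -425.8   41.1]
brown [ 637.3 -805.7   52. ]
pinA [576.7 279.5 121.1]
pinB [690.7 263.6 154.7]
roof [603.8 -28.1  79.6]
hole [679.5 144.3  54.1]
tape [ 385.6 -200.6   22.7]
bench [461.  -61.6   6.8]
```

View pics/tc0.png

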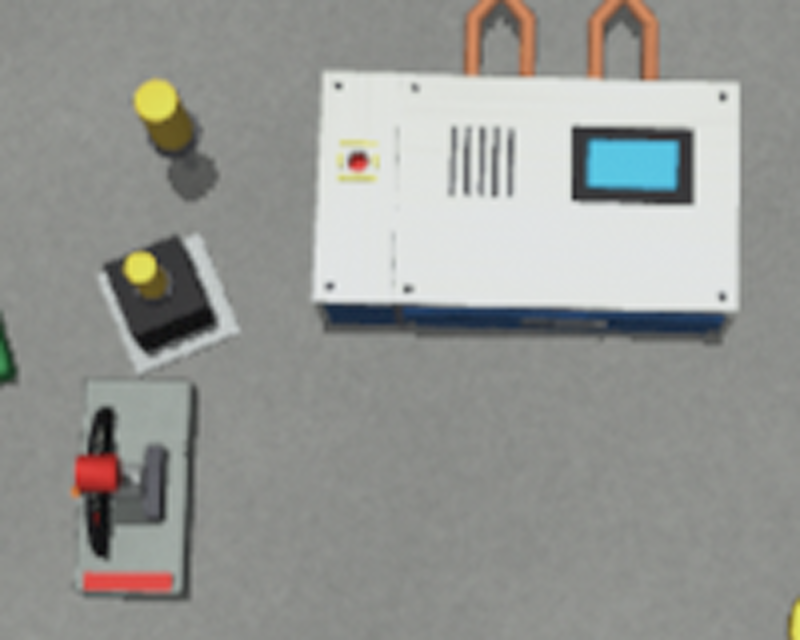

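View pics/sc0.png

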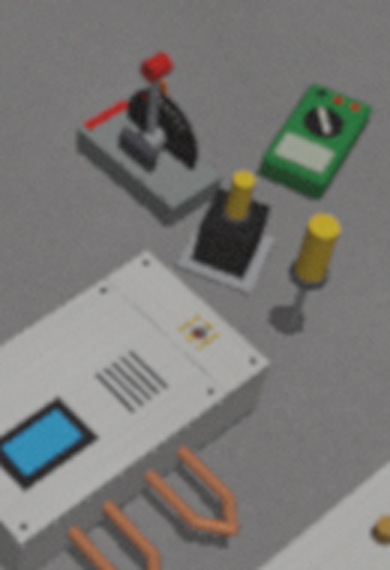

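View pics/tc1.png

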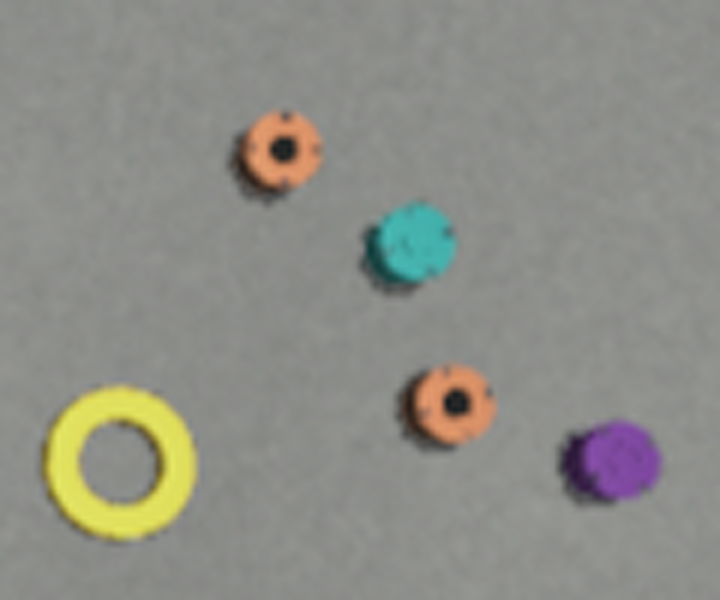

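View pics/sc1.png

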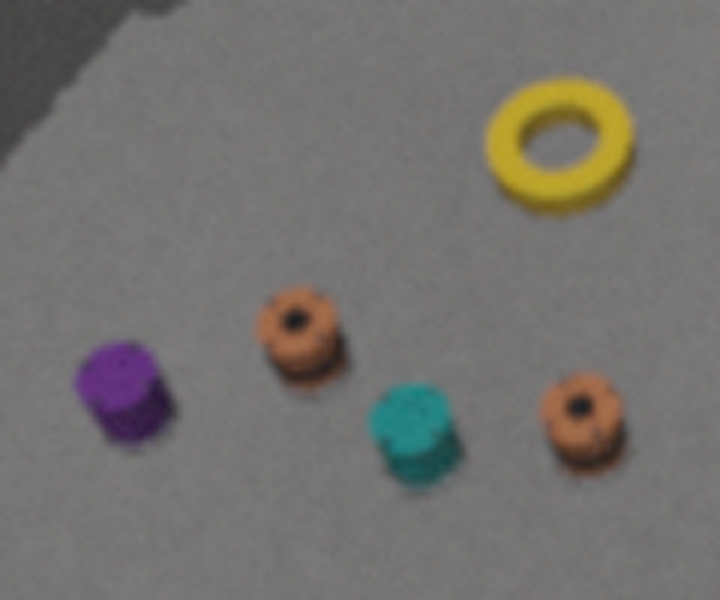

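```bash
cat >> h.py <<'E'
def tri(a,pa,b,pb):
    c1,r1=a.ray(*pa); c2,r2=b.ray(*pb); r1=r1/np.linalg.norm(r1); r2=r2/np.linalg.norm(r2)
    M=np.stack([r1,-r2],1); k=np.linalg.lstsq(M,c2-c1,rcond=None)[0]
    p,q=c1+k[0]*r1,c2+k[1]*r2; return (p+q)/2,np.linalg.norm(p-q)
def blobs(v,lo,hi,roi=None,amin=8):
    hsv=cv2.cvtColor(v.im,cv2.COLOR_BGR2HSV); m=cv2.inRange(hsv,np.array(lo),np.array(hi))
    if lo[0]==0 and hi[0]<=10: m|=cv2.inRange(hsv,np.array([170,lo[1],lo[2]]),np.array([180,hi[1],hi[2]]))
    if roi is not None:
        x0,y0,x1,y1=roi; k=np.zeros_like(m); k[y0:y1,x0:x1]=m[y0:y1,x0:x1]; m=k
    n,l,s,c=cv2.connectedComponentsWithStats(m)
    return [(s[i,4],tuple(np.round(c[i],1)),tuple(s[i,:4])) for i in range(1,n) if s[i,4]>=amin],m
E
python3 - <<'E'
from h import *
np.set_printoptions(precision=1,suppress=True)
t=load('top0'); s=load('scene0')
for nm,v in (('top',t),('scene',s)):
    print(nm,'red',blobs(v,(0,120,100),(6,255,255))[0])
    print(nm,'orange',blobs(v,(7,100,100),(16,255,255),amin=3)[0])
    print(nm,'yellow',blobs(v,(22,90,80),(33,255,255),amin=5)[0])
E
```

```text
top red [(np.int32(10), (np.float64(279.2), np.float64(150.0)), (np.int32(278), np.int32(149), np.int32(4), np.int32(3))), (np.int32(89), (np.float64(213.6), np.float64(228.0)), (np.int32(209), np.int32(224), np.int32(10), np.int32(9))), (np.int32(82), (np.float64(221.5), np.float64(255.3)), (np.int32(211), np.int32(253), np.int32(22), np.int32(5)))]
top orange [(np.int32(450), (np.float64(628.7), np.float64(114.4)), (np.int32(619), np.int32(73), np.int32(21), np.int32(84))), (np.int32(338), (np.float64(614.8), np.float64(112.0)), (np.int32(605), np.int32(81), np.int32(21), np.int32(63))), (np.int32(171), (np.float64(314.9), np.float64(116.5)), (np.int32(306), np.int32(105), np.int32(18), np.int32(24))), (np.int32(168), (np.float64(344.8), np.float64(117.4)), (np.int32(337), np.int32(106), np.int32(17), np.int32(24))), (np.int32(7), (np.float64(145.4), np.float64(203.7)), (np.int32(144), np.int32(202), np.int32(4), np.int32(4))), (np.int32(103), (np.float64(426.5), np.float64(214.6)), (np.int32(421), np.int32(209), np.int32(12), np.int32(12))), (np.int32(5), (np.float64(208.4), np.fl
[... 2409 characters left out ...]
llow [(np.int32(12), (np.float64(540.9), np.float64(95.4)), (np.int32(538), np.int32(93), np.int32(7), np.int32(6))), (np.int32(345), (np.float64(545.4), np.float64(112.1)), (np.int32(529), np.int32(99), np.int32(36), np.int32(25))), (np.int32(103), (np.float64(399.9), np.float64(174.2)), (np.int32(396), np.int32(167), np.int32(9), np.int32(16))), (np.int32(205), (np.float64(425.6), np.float64(191.7)), (np.int32(418), np.int32(181), np.int32(16), np.int32(23))), (np.int32(369), (np.float64(223.0), np.float64(223.9)), (np.int32(211), np.int32(213), np.int32(25), np.int32(23))), (np.int32(221), (np.float64(201.9), np.float64(393.2)), (np.int32(191), np.int32(384), np.int32(26), np.int32(16)))]
```

Run:
```python
from h import *
np.set_printoptions(precision=1,suppress=True)
t=load('top0'); s=load('scene0')
print('knob',tri(t,(213.6,228),s,(372.5,131.2)))
print('marker',tri(t,(208.4,232.2),s,(374,138)))
print('base red strip',t.onz(221.5,255.3,35), s.onz(355.4,147.7,35), tri(t,(221.5,255.3),s,(355.4,147.7)))
print('cellA',tri(t,(426.5,214.6),s,(226.5,268.5)),t.onz(426.5,214.6,40))
print('cellB',tri(t,(455,257),s,(179.1,253.8)),t.onz(455,257,40))
# pin top
print('hole',t.onz(279,150,78), s.onz(386,220.5,78))
# roof mask corners
hsv=cv2.cvtColor(t.im,cv2.COLOR_BGR2HSV)
m=cv2.inRange(hsv,np.array([0,0,190]),np.array([180,40,255])); m[:125]=0; m[200:]=0; m[:,:262]=0;m[:,385:]=0
m=cv2.morphologyEx(m,cv2.MORPH_CLOSE,np.ones((15,15)))
c=max(cv2.findContours(m,0,2)[0],key=cv2.contourArea); r=cv2.minAreaRect(c); b=cv2.boxPoints(r); print(r)
P=[t.onz(*p,78) for p in b]; print(np.array(P)); 
for i in range(4): d=P[(i+1)%4]-P[i]; print(np.linalg.norm(d),math.degrees(math.atan2(d[1],d[0])))
# base gray corners
g=(m*0); 
C=t.cloud(); z=C[...,2]
m=((z>27)&(z<43)).astype(np.uint8); m[:200]=0; m[265:]=0; m[:,:202]=0; m[:,245:]=0
c=max(cv2.findContours(m,0,2)[0],key=cv2.contourArea); r=cv2.minAreaRect(c); b=cv2.boxPoints(r); print('base',r)
P=[t.onz(*p,35) for p in b]; print(np.array(P), np.mean(P,0))
for i in range(4): d=P[(i+1)%4]-P[i]; print(np.linalg.norm(d),math.degrees(math.atan2(d[1],d[0])))
hs,m=blobs(t,(22,90,80),(33,255,255),(215,170,240,195))
q=C[(m>0)&(z>110)]; print('pintop',q.mean(0),len(q))
q=C[170:200,215:250][(z[170:200,215:250]>55)&(z[170:200,215:250]<70)]; print('holder',q.mean(0),q.min(0),q.max(0))
crop(t,195,195,250,270,8,'base'); crop(s,335,115,420,215,6,'bases')
```

```text
knob (array([442. , 296.5, 152.1]), np.float64(2.23220647339548))
marker (array([435.6, 318. , 106.7]), np.float64(0.5057131825355556))
base red strip [380.9 294.4  35. ] [381.7 296.1  35. ] (array([381.4, 295.2,  35.1]), np.float64(1.825512876386481))
cellA (array([ 504.7, -274.8,   35.7]), np.float64(0.02127409770925239)) [ 504.  -273.8   40. ]
cellB (array([ 387.2, -350.8,   36.5]), np.float64(0.060438397609533456)) [ 386.9 -349.8   40. ]
hole [672.4 142.4  78. ] [673.7 141.7  78. ]
((321.5822448730469, 157.2548828125), (106.15884399414062, 57.14888381958008), 1.3478872776031494)
[[ 573.3  169.8   78. ]
 [ 737.6  172.    78. ]
 [ 736.5 -126.4   78. ]
 [ 571.9 -121.9   78. ]]
164.2980865812158 0.7841608966503226
298.3962996482069 -90.21955612178162
164.64588829987144 178.4475699751285
291.68861239721446 89.71592459567212
base ((223.3275604248047, 230.63864135742188), (27.51778793334961, 53.86991882324219), 2.385944128036499)
[[375.7 330.   35. ]
 [526.3 332.6  35. ]
 [524.5 255.4  35. ]
 [373.8 254.3  35. ]] [450.1 293.1  35. ]
150.66329122249203 1.0081836719666175
77.27948073311036 -91.36155804839201
150.65299162256457 -179.59583818607192
75.69190146552917 88.60285501534793
pintop [579.4 275.5 140.9] 53
holder [582.6 278.7  62.8] [551.4 245.8  55.2] [616.9 316.9  69.3]
```

View pics/base.png

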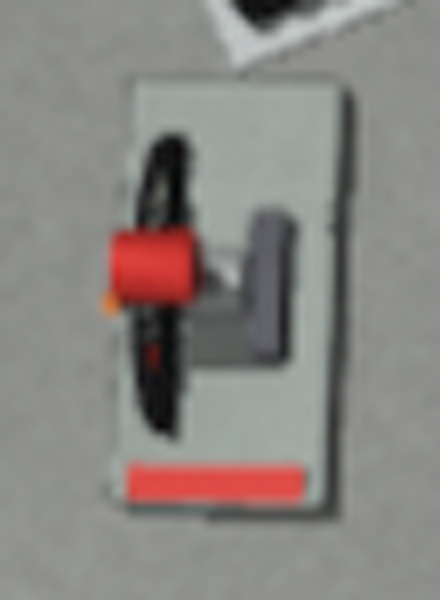

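View pics/bases.png

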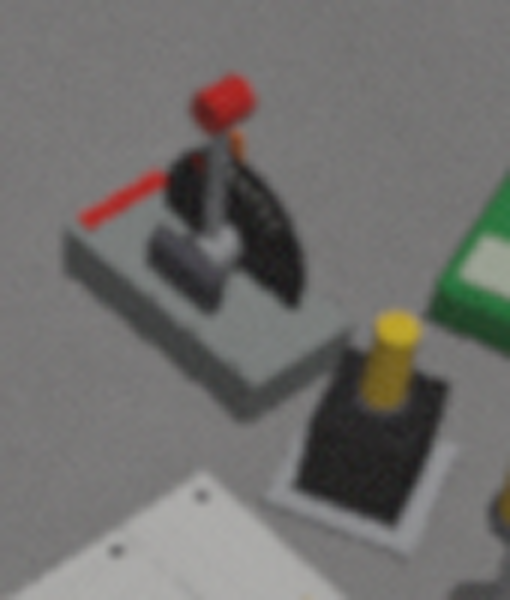

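```bash
cat >> h.py <<'E'
def go(target,jaw=None,pos=None):
    """print shift in tool frame now; and turn needed (deg) so tool z lies along world angle jaw (mod 180)"""
    s,R=st(); p=s['eef_pos']; np.set_printoptions(precision=1,suppress=True)
    cur=math.degrees(math.atan2(R[1,2],R[0,2])); 
    print('t',round(s['clock'],2),'pos',p,'jaw',round(cur,1),'tilt x',R[:,0].round(3),'F',s['force'],'w',round(s['width'],1),'q',s['qpos'].round(2))
    if target is not None:
        d=np.array(target)-p; a=0
        if jaw is not None:
            d0=(jaw-cur+90)%180-90 ; a=-d0  # tool x points down: +roll about x = -yaw
            print('turn about x:',round(a,1),'(other way',round(a-180*np.sign(a),1),')')
        R2=R@Ro.from_euler('x',a,degrees=True).as_matrix()
        print('shift before turn:',R.T@d,' after turn:',R2.T@d,'world',d,'len',round(np.linalg.norm(d)))
E
python3 -c "
from h import *
go((600,0,260),90)"
```

```text
t 0.15 pos [ 288.2 -582.1  230.6] jaw -63.7 tilt x [-0.  0. -1.] F [-0.1  0.4  1. ] w 85.5 q [ 1.1  0.6  0.   1.5 -0.   1.  -0. ]
turn about x: 26.3 (other way -153.7 )
shift before turn: [ -28.8  537.7 -383.3]  after turn: [ -28.8  311.7 -582.1] world [311.8 582.1  29.4] len 661
```

Request:
apply_moves([
  [[0, 0, 0], -10.7, 0],
  [[0, 0, 0], -10.7, 0],
  [[0, 0, 0], -10.7, 0],
  [[0, 0, 0], -10.7, 0],
  [[0, 0, 0], -10.7, 0],
  [[0, 0, 0], -10.7, 0],
  [[0, 0, 0], -10.7, 0],
  [[0, 0, 0], -10.7, 0],
  [[0, 0, 0], -10.7, 0],
  [[0, 0, 0], -10.7, 0],
])

```text
clock: 1.4
eef_pos: [286.4, -579.8, 226.5]
tool_rot: [1.435, 1.561, 2.204]
force: [1.1, 0.0, -0.2]
width: 0.1
```

Request:
apply_moves([
  [[0, 0, 0], -10.7, 0],
  [[0, 0, 0], -10.7, 0],
  [[0, 0, 0], -10.7, 0],
  [[0, 0, 0], -10.7, 0],
  [[0, 0, 0], -4, 0],
])

```text
clock: 2.02
eef_pos: [284.7, -579.2, 224.3]
tool_rot: [0.608, 1.557, 2.2]
force: [-0.6, -0.7, 1.0]
width: 0.0
```

```bash
python3 -c "
from h import *
go((560,0,260),90)"
```

```text
t 2.02 pos [ 284.7 -579.2  224.3] jaw 91.2 tilt x [-0.  0. -1.] F [-0.6 -0.7  1. ] w 0.0 q [ 1.4  0.7 -0.7  1.5  0.5  1.1  2.2]
turn about x: 1.2 (other way -178.8 )
shift before turn: [ -31.5 -287.3  573.6]  after turn: [ -31.5 -275.1  579.5] world [275.3 579.2  35.7] len 642
```

Request:
apply_moves([
  [[-3, -23, 48], 0, 0],
  [[-3, -23, 48], 0, 0],
  [[-3, -23, 48], 0, 0],
  [[-3, -23, 48], 0, 0],
  [[-3, -23, 48], 0, 0],
  [[-3, -23, 48], 0, 0],
  [[-3, -23, 48], 0, 0],
  [[-3, -23, 48], 0, 0],
  [[-3, -23, 48], 0, 0],
  [[-3, -23, 48], 0, 0],
])

```text
clock: 3.28
eef_pos: [509.4, -87.8, 255.6]
tool_rot: [0.726, 1.556, 2.304]
force: [-0.0, -0.7, 0.2]
width: 0.2
```

```bash
python3 -c "
from h import *
go((400,280,330),90)
v=snap('wrist','a')"
```

```text
t 3.27 pos [509.4 -87.8 255.6] jaw 90.4 tilt x [-0.  0. -1.] F [-0.  -0.7  0.2] w 0.2 q [ 0.6  0.5 -0.8  1.8  0.4  1.   1.3]
turn about x: 0.4 (other way -179.6 )
shift before turn: [-69.3 107.7 369.3]  after turn: [-69.3 110.1 368.6] world [-109.4  367.8   74.4] len 391
```

Request:
apply_moves([
  [[-8, 7, 47], 0, 0],
  [[-8, 7, 47], 0, 0],
  [[-8, 7, 47], 0, 0],
  [[-8, 7, 47], 0, 0],
  [[-8, 7, 47], 0, 0],
  [[-8, 7, 47], 0, 0],
  [[-8, 7, 47], 0, 0],
  [[-8, 7, 47], 0, 0],
  [[0, 0, 0], 0, 0],
])

```text
clock: 4.45
eef_pos: [448.5, 307.2, 328.8]
tool_rot: [0.265, 1.551, 1.854]
force: [-0.3, -0.4, 0.2]
width: 0.0
```

```bash
python3 -c "
from h import *
go((490,296,250),90)
v=snap('wrist','b'); print(v.C(), v.R[2])"
```

```text
t 4.45 pos [448.5 307.2 328.8] jaw 91.1 tilt x [-0.  0. -1.] F [-0.3 -0.4  0.2] w 0.0 q [-0.1  0.5 -0.8  1.7  0.3  1.1  0.6]
turn about x: 1.1 (other way -178.9 )
shift before turn: [ 78.3 -41.7 -13.5]  after turn: [ 78.3 -42.  -12.7] world [ 41.5 -11.2 -78.8] len 90
[366.  301.7 472.8] [ 0.3  0.  -0.9]
```

View pics/wrist_b.png

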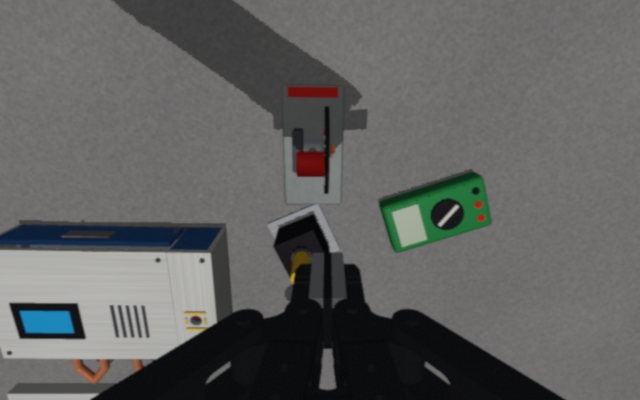

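Request:
apply_moves([
  [[20, -15, -5], 0, 0],
  [[38, -20, -5], 0, 0],
  [[40, 0, -4], 0, 0],
  [[40, 0, 0], 0, 0],
  [[30, 0, 0], 0, 0],
  [[14, 0, 0], 0, 0],
])

```text
clock: 5.25
eef_pos: [492.1, 276.2, 131.3]
tool_rot: [0.991, 1.561, 2.559]
force: [-0.2, 0.1, -0.4]
width: -0.1
```

```bash
python3 -c "
from h import *
go((455,293,145),90)
v=snap('wrist','c');v=snap('scene','c');crop(v,320,90,440,190,5,'sc2')"
```

```text
t 5.25 pos [492.1 276.2 131.3] jaw 89.8 tilt x [-0.  0. -1.] F [-0.2  0.1 -0.4] w -0.1 q [-0.2  0.7 -0.6  1.8  0.6  0.8  0.5]
turn about x: -0.2 (other way 179.8 )
shift before turn: [-13.3  37.3  16.8]  after turn: [-13.3  37.3  16.9] world [-37.1  16.8  13.7] len 43
```

View pics/wrist_c.png

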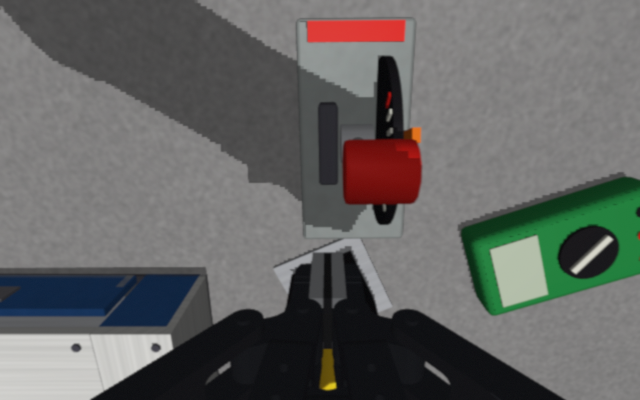

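View pics/sc2.png

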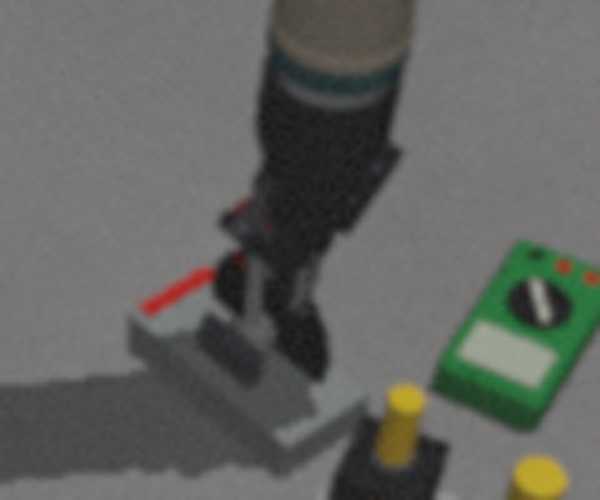

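Request:
apply_moves([
  [[-14, 0, 17], 0, 0],
  [[-1, 12, 0], 0, 0],
  [[0, 12, 0], 0, 0],
  [[0, 10, 0], 0, 0],
  [[2, 10, 0], 0, 0],
  [[3, 10, 0], 0, 0],
])

```text
clock: 6.1
eef_pos: [438.0, 292.3, 144.9]
tool_rot: [0.272, 1.563, 1.837]
force: [1.1, 0.9, 1.4]
width: 0.1
```

```bash
python3 -c "
from h import *
go((412,293,119),90)
"
```

```text
t 6.1 pos [438.  292.3 144.9] jaw 89.7 tilt x [-0.  0. -1.] F [1.1 0.9 1.4] w 0.1 q [-0.2  0.7 -0.6  1.9  0.6  0.7  0.4]
turn about x: -0.3 (other way 179.7 )
shift before turn: [26.  25.9  0.4]  after turn: [26.  25.9  0.6] world [-26.    0.7 -25.9] len 37
```

Request:
apply_moves([
  [[6, 7, 0], 0, 0],
  [[8, 7, 0], 0, 0],
  [[7, 7, 0], 0, 0],
  [[5, 5, 0], 0, 0],
])

```text
clock: 6.6
eef_pos: [409.5, 292.0, 116.7]
tool_rot: [0.466, 1.564, 2.031]
force: [0.2, -0.6, 1.9]
width: -0.3
```

```bash
python3 -c "
from h import *
go((405,293,119),90);v=snap('wrist','d')
"
```

```text
t 6.6 pos [409.5 292.  116.7] jaw 89.7 tilt x [-0.  0. -1.] F [ 0.2 -0.6  1.9] w -0.3 q [-0.3  0.7 -0.6  2.   0.6  0.6  0.3]
turn about x: -0.3 (other way 179.7 )
shift before turn: [-2.2  4.5  1. ]  after turn: [-2.2  4.5  1. ] world [-4.5  1.   2.3] len 5
```

View pics/wrist_d.png

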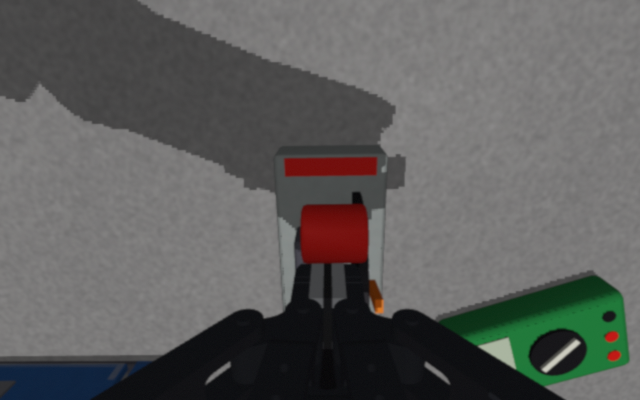

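Request:
apply_moves([
  [[0, 4, 0], 0, 0],
  [[0, 4, 0], 0, 0],
])

```text
clock: 6.9
eef_pos: [406.4, 292.0, 116.7]
tool_rot: [-0.576, 1.562, 0.988]
force: [12.4, -1.1, -5.3]
width: 0.1
```

Request:
apply_moves([
  [[0, 3, 0], 0, 0],
  [[0, 3, 0], 0, 0],
])

```text
clock: 7.15
eef_pos: [406.6, 292.1, 117.2]
tool_rot: [-0.934, 1.554, 0.626]
force: [7.7, 1.5, -5.3]
width: 0.1
```

Request:
apply_moves([
  [[0, 3, 0], 0, 0],
  [[0, 3, 0], 0, 0],
])

```text
clock: 7.4
eef_pos: [406.7, 292.1, 117.4]
tool_rot: [-1.046, 1.546, 0.511]
force: [7.5, 0.2, -3.1]
width: -0.2
```

Request:
apply_moves([
  [[0, -8, 0], 0, 0],
  [[-15, -15, 0], 0, 0],
  [[-40, -10, -5], 0, 0],
  [[-50, -10, -8], 0, 0],
  [[-50, -10, -5], 0, 0],
  [[0, 0, 0], 0, 50],
])

```text
clock: 8.15
eef_pos: [456.4, 270.7, 276.9]
tool_rot: [-0.9, 1.552, 0.658]
force: [-0.7, 0.6, -1.6]
width: 16.8
```

```bash
python3 -c "
from h import *
go((580,278,200),90);v=snap('wrist','e');t=snap('top','e'); s=snap('scene','e'); crop(s,320,90,440,190,5,'sc3'); print(v.C())
for x in (v,t,s): print(x.n,'red',blobs(x,(0,120,70),(6,255,255))[0],'or',blobs(x,(7,120,90),(16,255,255),amin=4)[0])
"
```

```text
t 8.15 pos [456.4 270.7 276.9] jaw 89.2 tilt x [ 0.  0. -1.] F [-0.7  0.6 -1.6] w 16.8 q [-0.1  0.5 -0.8  1.8  0.4  1.   0.6]
turn about x: -0.8 (other way 179.2 )
shift before turn: [  78.8 -122.4    8.1]  after turn: [  78.8 -122.5    6.4] world [123.6   7.3 -76.9] len 146
[371.  269.1 419.3]
wrist red [(np.int32(1303), (np.float64(350.1), np.float64(84.9)), (np.int32(318), np.int32(71), np.int32(58), np.int32(31))), (np.int32(10), (np.float64(364.5), np.float64(124.5)), (np.int32(364), np.int32(122), np.int32(2), np.int32(6))), (np.int32(40), (np.float64(534.0), np.float64(202.9)), (np.int32(531), np.int32(200), np.int32(7), np.int32(7))), (np.int32(39), (np.float64(536.6), np.float64(217.5)), (np.int32(533), np.int32(215), np.int32(8), np.int32(6)))] or [(np.int32(37), (np.float64(377.1), np.float64(145.6)), (np.int32(375), np.int32(142), np.int32(5), np.int32(8))), (np.int32(11), (np.float64(536.5), np.float64(202.2)), (np.int32(534), np.int32(199), np.int32(5), np.int32(8))), (np.int32(7), (np.float64(530.6), np.float64(203.0)), (np.int32(530), np.int32(200), np.int32(3), np.in
[... 1862 characters left out ...]
2(11))), (np.int32(275), (np.float64(39.2), np.float64(35.8)), (np.int32(2), np.int32(23), np.int32(73), np.int32(27))), (np.int32(4), (np.float64(432.2), np.float64(142.5)), (np.int32(431), np.int32(142), np.int32(3), np.int32(2))), (np.int32(98), (np.float64(179.3), np.float64(254.4)), (np.int32(174), np.int32(249), np.int32(12), np.int32(12))), (np.int32(193), (np.float64(386.2), np.float64(275.6)), (np.int32(369), np.int32(260), np.int32(30), np.int32(28))), (np.int32(105), (np.float64(226.6), np.float64(268.8)), (np.int32(221), np.int32(263), np.int32(12), np.int32(12))), (np.int32(220), (np.float64(360.8), np.float64(295.0)), (np.int32(344), np.int32(278), np.int32(29), np.int32(30)))]
```

View pics/wrist_e.png

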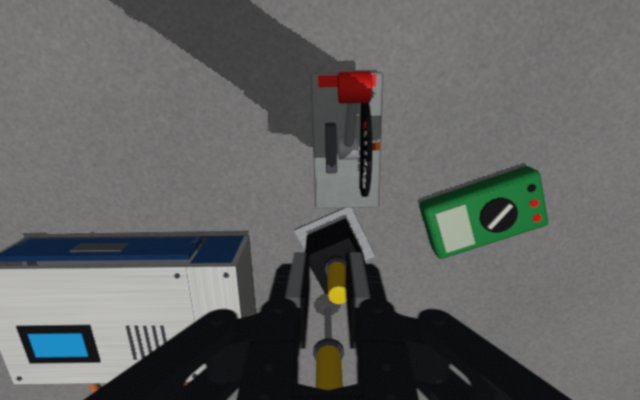

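View pics/sc3.png

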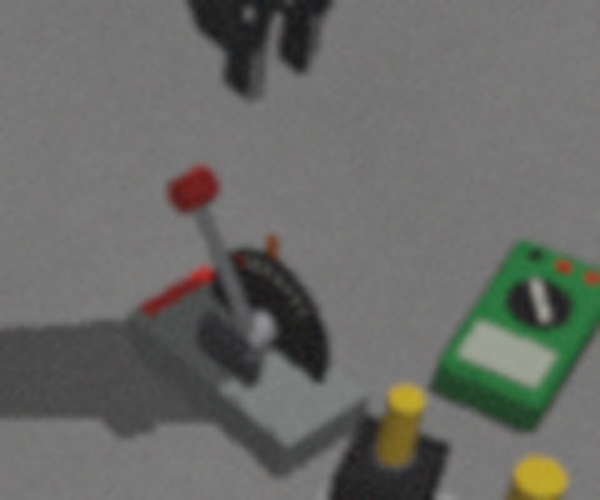

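Run:
```python
from h import *
np.set_printoptions(precision=1,suppress=True)
t=load('top_e'); s=load('scene_e'); w=load('wrist_e'); t0=load('top0'); s0=load('scene0')
# knob at idle
print('knob t-s',tri(t,(214.5,252.2),s,(358.2,127.4)))
hs,m=blobs(w,(0,120,70),(6,255,255),(336,60,378,105)); print(hs)
for nm,v,roi in (('top',t0,(215,165,240,195)),('scene',s0,(390,160,410,190)),('wrist',w,(320,255,360,310))):
    hsv=cv2.cvtColor(v.im,cv2.COLOR_BGR2HSV); x0,y0,x1,y1=roi
    print(nm,np.percentile(hsv[y0:y1,x0:x1,2],95)); 
    b,_=blobs(v,(20,120,150 if nm!='scene' else 165),(35,255,255),roi); print(b)
crop(w,290,230,390,340,6,'wc')
```

```text
knob t-s (array([382.6, 296. , 124.9]), np.float64(1.400704192843408))
[(np.int32(1081), (np.float64(355.0), np.float64(85.8)), (np.int32(336), np.int32(71), np.int32(40), np.int32(31)))]
top 201.0
[(np.int32(52), (np.float64(224.5), np.float64(176.5)), (np.int32(221), np.int32(173), np.int32(8), np.int32(8)))]
scene 152.04999999999995
[(np.int32(25), (np.float64(401.0), np.float64(169.1)), (np.int32(398), np.int32(167), np.int32(7), np.int32(5)))]
wrist 201.0
[(np.int32(239), (np.float64(337.2), np.float64(294.9)), (np.int32(329), np.int32(287), np.int32(17), np.int32(17)))]
```

View pics/wc.png

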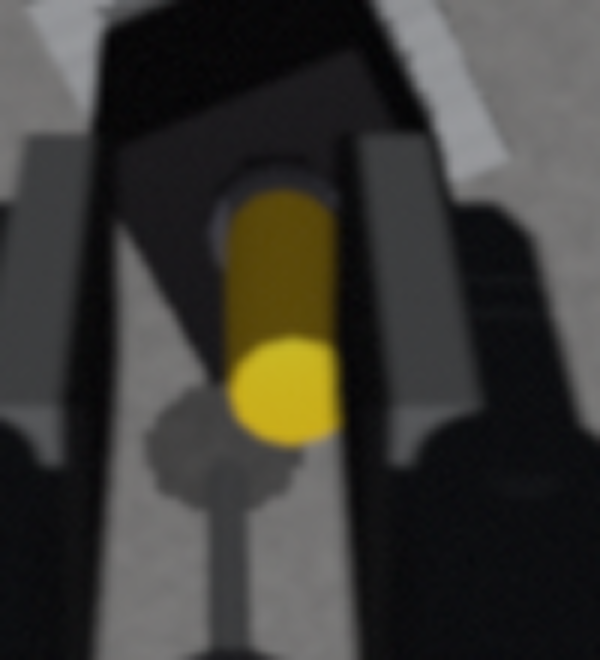

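Run:
```python
from h import *
np.set_printoptions(precision=1,suppress=True)
t=load('top_e'); s=load('scene_e'); w=load('wrist_e'); t0=load('top0'); s0=load('scene0')
print('pin top',t0.onz(224.5,176.5,117),s0.onz(401,169.1,117),w.onz(338.5,294.9,117),tri(t0,(224.5,176.5),s0,(401,169.1)))
print('knob idle w',w.onz(355.5,86.5,126.5),'marker',w.onz(377,143,108))
b,m=blobs(t0,(22,90,80),(33,255,255),(215,120,245,160)); 
b,_=blobs(t0,(20,120,150),(35,255,255),(215,120,245,160)); print('big',b, [t0.onz(*x[1],155) for x in b])
go((580,278,180),90)
```

```text
pin top [584.5 282.  117. ] [585.5 282.  117. ] [584.3 281.1 117. ] (array([584.9, 282.4, 116.1]), np.float64(0.5946960223943414))
knob idle w [383.4 294.8 126.5] marker [432.4 316.2 108. ]
big [(np.int32(86), (np.float64(228.7), np.float64(134.8)), (np.int32(224), np.int32(130), np.int32(11), np.int32(11)))] [array([688.3, 269.5, 155. ])]
t 8.3 pos [453.4 269.  272.5] jaw 89.3 tilt x [ 0.  0. -1.] F [-0.6  0.1  0.4] w 39.4 q [-0.1  0.5 -0.8  1.8  0.4  1.   0.6]
turn about x: -0.7 (other way 179.3 )
shift before turn: [  93.5 -125.8    9.9]  after turn: [  93.5 -125.9    8.4] world [126.6   9.  -92.5] len 157
```

Request:
apply_moves([
  [[20, -33, 4], 0, 50],
  [[20, -33, 4], 0, 50],
  [[20, -33, 3], 0, 50],
  [[20, -30, 2], 0, 50],
  [[0, 0, 0], 0, 50],
])

```text
clock: 8.93
eef_pos: [579.6, 280.4, 181.1]
tool_rot: [1.872, 1.563, -2.845]
force: [-0.7, -0.2, 0.3]
width: 49.9
```

```bash
python3 -c "
from h import *
go((585,282,78),90)
v=snap('wrist','f')"
```

```text
t 8.93 pos [579.6 280.4 181.1] jaw 89.7 tilt x [-0. -0. -1.] F [-0.7 -0.2  0.3] w 49.9 q [-0.1  0.8 -0.7  1.6  0.5  1.   0.6]
turn about x: -0.3 (other way 179.7 )
shift before turn: [103.   -6.2   1.8]  after turn: [103.   -6.2   1.8] world [   5.4    1.6 -103.1] len 103
```

View pics/wrist_f.png

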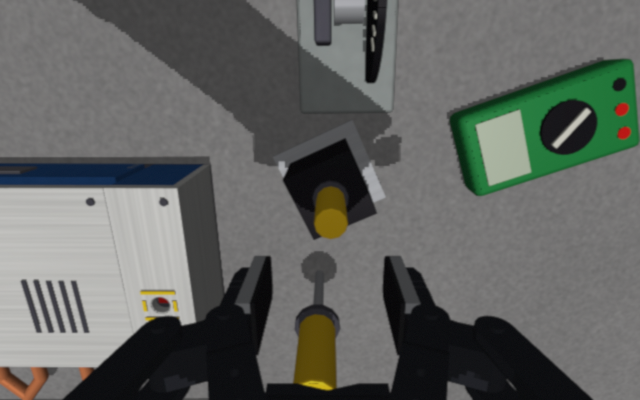

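```bash
python3 -c "
from h import *
v=load('wrist_f')
print(v.onz(331,221,117), blobs(v,(20,120,130),(35,255,255),(300,170,360,260))[0])
for p in [(160,305.5)]: print('hole',v.onz(*p,78))
crop(v,130,270,220,330,8,'wf')
"
```

```text
[582.92678435 281.56365478 117.        ] [(np.int32(98), (np.float64(329.4), np.float64(213.4)), (np.int32(320), np.int32(210), np.int32(21), np.int32(9)))]
hole [673.24680976 141.15413311  78.        ]
```

View pics/wf.png

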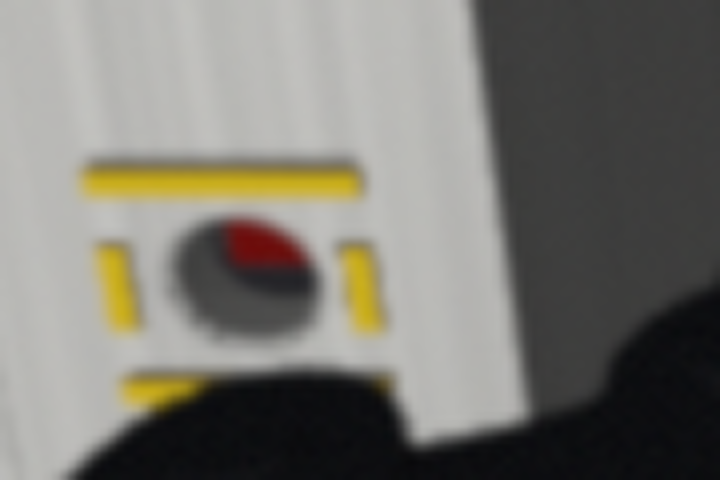

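Request:
apply_moves([
  [[20, -3, 1], 0, 50],
  [[25, -2, 1], 0, 50],
  [[25, -1, 0], 0, 50],
  [[20, 0, 0], 0, 50],
  [[10, 0, 0], 0, 50],
])

```text
clock: 9.6
eef_pos: [578.7, 284.9, 77.1]
tool_rot: [1.733, 1.56, -2.976]
force: [-0.0, -0.1, 0.7]
width: 49.9
```

```bash
python3 -c "
from h import *
go((585,282,78),90)
"
```

```text
t 9.6 pos [578.7 284.9  77.1] jaw 90.2 tilt x [-0. -0. -1.] F [-0.  -0.1  0.7] w 49.9 q [-0.2  0.9 -0.6  1.6  0.6  0.8  0.6]
turn about x: 0.2 (other way -179.8 )
shift before turn: [-1.  -6.3 -2.9]  after turn: [-1.  -6.3 -2.9] world [ 6.3 -2.9  0.9] len 7
```

Request:
apply_moves([
  [[0, -6, -3], 0, 50],
  [[0, 0, 0], 0, 15],
  [[0, 0, 0], 0, 15],
  [[0, 0, 0], 0, 15],
  [[0, 0, 0], 0, 15],
  [[0, 0, 0], 0, 15],
])

```text
clock: 10.35
eef_pos: [585.9, 282.4, 78.9]
tool_rot: [1.6, 1.563, -3.109]
force: [-0.5, -0.6, -1.0]
width: 20.7
```

```bash
python3 -c "
from h import *
go((585,282,78),90)
"
```

```text
t 10.35 pos [585.9 282.4  78.9] jaw 90.2 tilt x [-0. -0. -1.] F [-0.5 -0.6 -1. ] w 20.7 q [-0.1  0.9 -0.6  1.6  0.6  0.8  0.6]
turn about x: 0.2 (other way -179.8 )
shift before turn: [ 0.9  0.9 -0.4]  after turn: [ 0.9  0.9 -0.4] world [-0.9 -0.4 -0.9] len 1
```

Request:
apply_moves([
  [[-15, 0, 0], 0, 15],
  [[-25, 0, 0], 0, 15],
  [[-40, 0, 0], 0, 15],
  [[-38, 0, 0], 0, 15],
  [[0, 0, 0], 0, 15],
])

```text
clock: 10.98
eef_pos: [587.0, 283.5, 204.3]
tool_rot: [1.329, 1.564, 2.904]
force: [0.7, 0.4, -1.9]
width: 20.8
```

```bash
python3 -c "
from h import *
go((672.5,141.5,195),90)
v=snap('wrist','g'); s=snap('scene','g'); crop(s,340,80,440,240,4,'sg')
print(v.onz(160.9,304.6,78))
"
```

```text
t 10.97 pos [587.  283.5 204.3] jaw 90.3 tilt x [-0.  0. -1.] F [ 0.7  0.4 -1.9] w 20.8 q [-0.1  0.7 -0.7  1.5  0.5  1.1  0.7]
turn about x: 0.3 (other way -179.7 )
shift before turn: [   8.6  -85.  -142.4]  after turn: [   8.6  -85.6 -142. ] world [  85.5 -142.    -9.3] len 166
[697.3 133.9  78. ]
```

View pics/wrist_g.png

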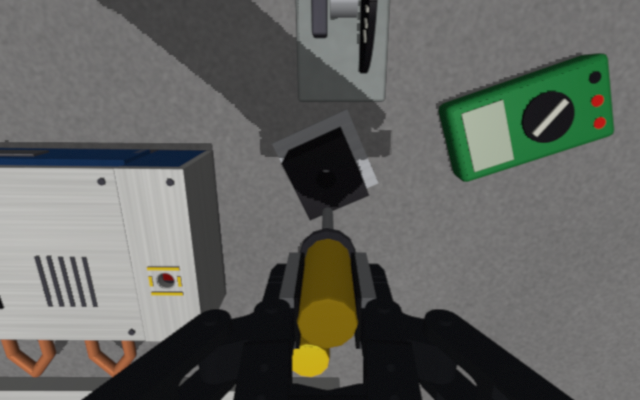

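View pics/sg.png

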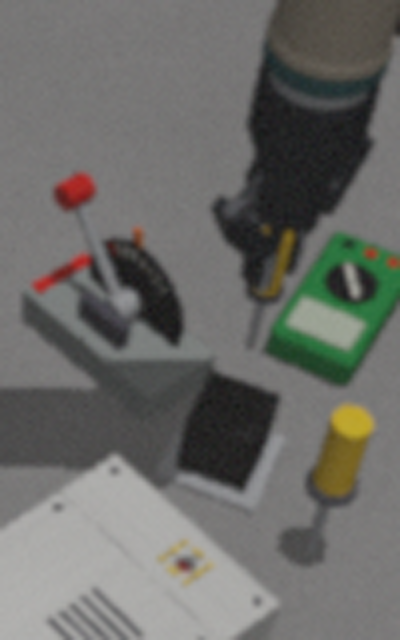

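```bash
python3 -c "
from h import *
np.set_printoptions(precision=1,suppress=True)
v=load('wrist_g')
print('hole',v.onz(166,280.3,78),'holder',v.onz(325,178,62),'tip',v.onz(327.5,207,129.5))
crop(v,140,260,200,300,10,'g1');crop(v,270,140,380,250,6,'g2')
"
```

```text
hole [672.4 142.   78. ] holder [583.6 280.8  62. ] tip [584.8 282.7 129.5]
```

View pics/g1.png

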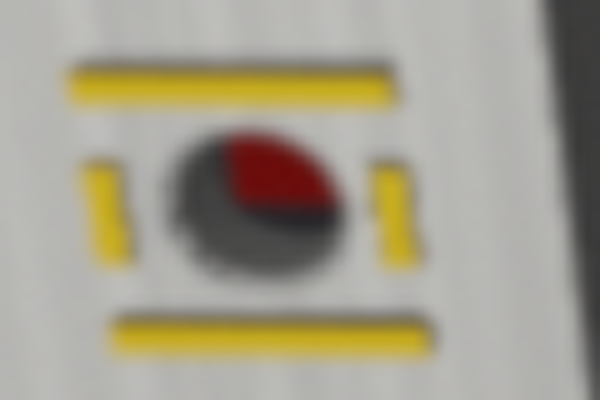

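View pics/g2.png

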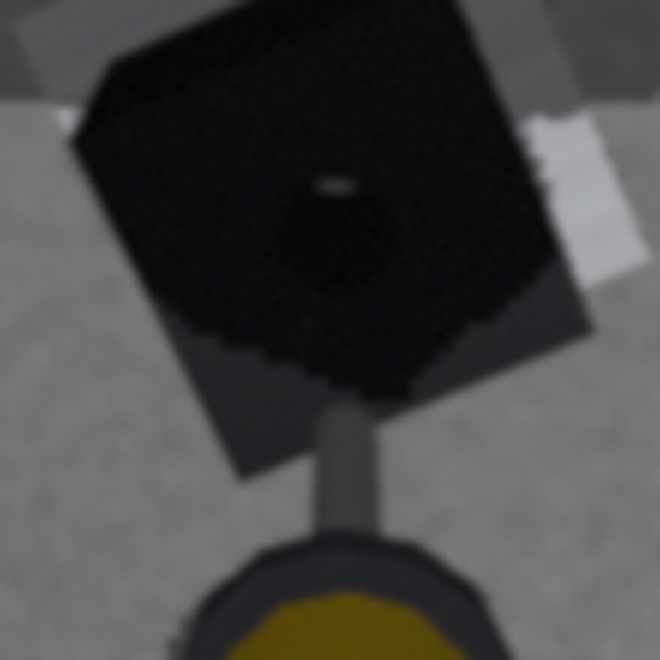

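Request:
apply_moves([
  [[0, -17, -28], 0, 15],
  [[0, -22, -36], 0, 15],
  [[0, -22, -36], 0, 15],
  [[0, -18, -30], 0, 15],
  [[0, -7, -11], 0, 15],
  [[0, 0, 0], 0, 15],
])

```text
clock: 11.82
eef_pos: [669.1, 137.3, 191.9]
tool_rot: [1.781, 1.545, -2.922]
force: [0.3, 0.8, -0.2]
width: 20.8
```

```bash
python3 -c "
from h import *
go((674,142.6,170),90)
v=snap('wrist','h'); print('hole px pred',v.px((672.6,142,78)))
"
```

```text
t 11.82 pos [669.1 137.3 191.9] jaw 90.6 tilt x [-0. -0. -1.] F [ 0.3  0.8 -0.2] w 20.8 q [ 0.1  0.8 -0.7  1.4  0.5  1.1  0.9]
turn about x: 0.6 (other way -179.4 )
shift before turn: [21.7 -5.5  5.3]  after turn: [21.7 -5.5  5.4] world [  4.9   5.3 -21.9] len 23
hole px pred [335.4 199.2]
```

View pics/wrist_h.png

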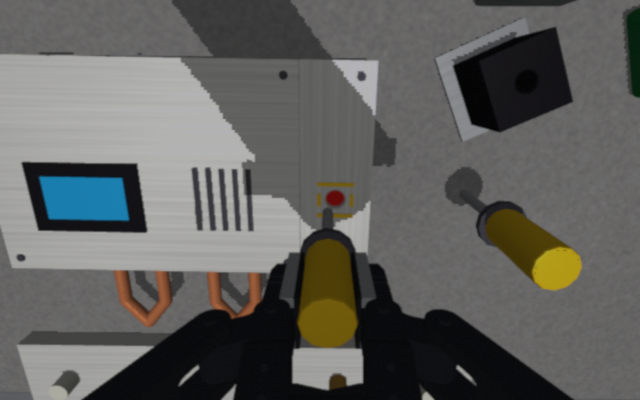

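Request:
apply_moves([
  [[8, -3, 3], 0, 15],
  [[10, -2, 2], 0, 15],
  [[0, 0, 0], 0, 15],
])

```text
clock: 12.25
eef_pos: [670.9, 148.6, 172.4]
tool_rot: [1.677, 1.543, -3.018]
force: [0.6, -0.2, -0.9]
width: 20.5
```

```bash
python3 -c "
from h import *
go((674,142.6,158),90)
v=snap('wrist','i'); print('hole px pred',v.px((672.6,142,78))); crop(v,280,140,390,250,6,'i1')
"
```

```text
t 12.25 pos [670.9 148.6 172.4] jaw 91.0 tilt x [-0. -0. -1.] F [ 0.6 -0.2 -0.9] w 20.5 q [ 0.1  0.8 -0.7  1.4  0.5  1.1  0.9]
turn about x: 1.0 (other way -179.0 )
shift before turn: [14.3 -3.4 -6. ]  after turn: [14.3 -3.5 -6. ] world [  3.1  -6.  -14.4] len 16
hole px pred [319.8 205.2]
```

View pics/i1.png

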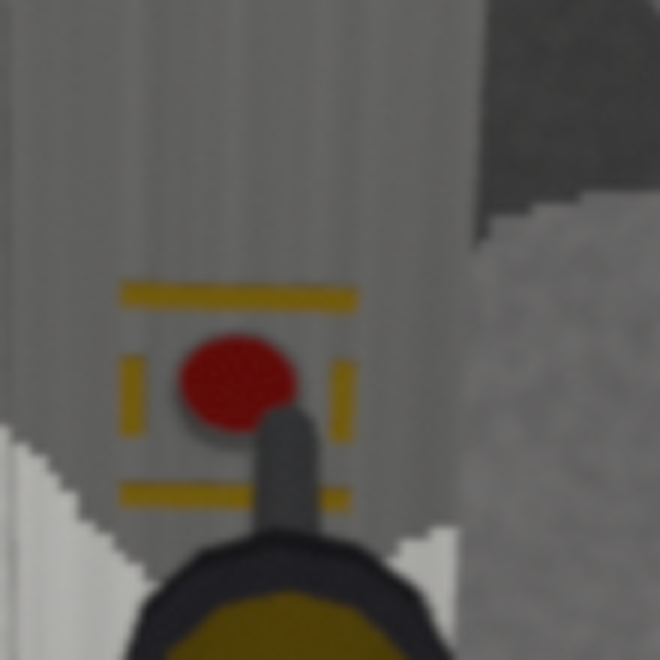

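```bash
cat >> h.py <<'E'
def tip(target,L=75):
    s,R=st(); p=s['eef_pos']+R[:,0]*L; d=np.array(target)-p; np.set_printoptions(precision=2,suppress=True)
    print('t',round(s['clock'],2),'tip',p,'xaxis',R[:,0],'F',s['force'],'tool shift',R.T@d)
E
python3 -c "
from h import *
tip((672.6,142,85))
v=load('wrist_i'); print('tip px',v.onz(280+285/6,140+420/6,98), 'hole',v.onz(280+238/6,140+387/6,78))
"
```

```text
t 12.3 tip [669.1  148.55  98.02] xaxis [-0.03 -0.   -1.  ] F [ 0.27  0.16 -0.28] tool shift [12.94 -3.73 -6.58]
tip px [669.09 147.48  98.  ] hole [672.05 141.89  78.  ]
```

Request:
apply_moves([
  [[0, -3, -6], 0, 15],
  [[0, 0, 0], 0, 15],
  [[0, 0, 0], 0, 15],
])

```text
clock: 12.68
eef_pos: [674.8, 142.5, 173.6]
tool_rot: [1.669, 1.545, -3.026]
force: [-0.0, -0.2, -1.2]
width: 20.6
```

```bash
python3 -c "
from h import *
tip((672.4,142,85))
"
```

```text
t 12.68 tip [672.9  142.24  98.62] xaxis [-0.03 -0.   -1.  ] F [-0.01 -0.19 -1.19] tool shift [13.63  0.16 -0.2 ]
```

Request:
apply_moves([
  [[12, 0, 0], 0, 15],
  [[10, -1, 0], 0, 15],
  [[0, 0, 0], 0, 15],
])

```text
clock: 13.05
eef_pos: [675.0, 142.0, 149.7]
tool_rot: [1.68, 1.544, -3.015]
force: [-0.2, 0.5, -0.4]
width: 20.8
```

```bash
python3 -c "
from h import *
tip((672.4,142,60)); v=snap('wrist','j'); crop(v,280,140,390,250,6,'j1')
"
```

```text
t 13.05 tip [673.02 141.73  74.72] xaxis [-0.03 -0.   -1.  ] F [-0.23  0.52 -0.4 ] tool shift [14.73  0.23  0.32]
```

View pics/j1.png

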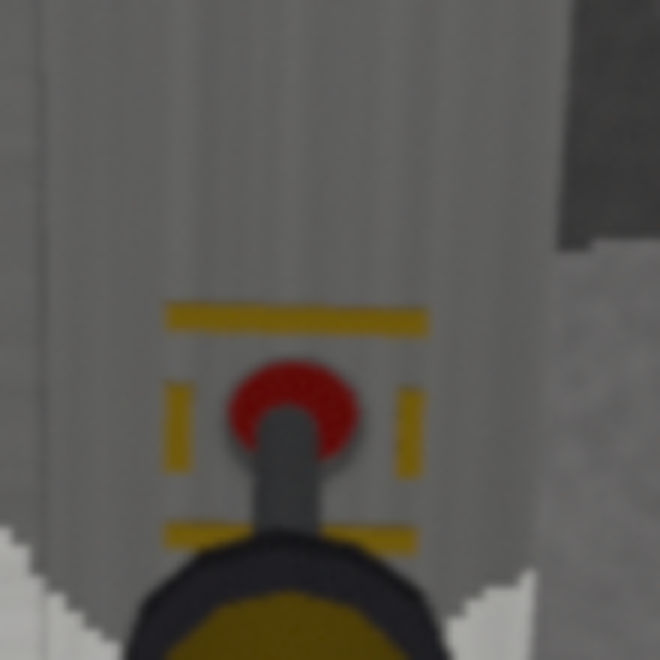

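Tip is centred in the hole. Press on down.

Request:
apply_moves([
  [[10, 0, 0], 0, 15],
  [[8, 0, 0], 0, 15],
  [[5, 0, 0], 0, 15],
  [[3, 0, 0], 0, 15],
])

```text
clock: 13.6
eef_pos: [675.3, 142.6, 123.8]
tool_rot: [1.657, 1.547, -3.038]
force: [-0.3, -0.8, 3.3]
width: 20.5
```

Request:
apply_moves([
  [[3, 0, 0], 0, 15],
  [[3, 0, 0], 0, 15],
])

```text
clock: 13.85
eef_pos: [675.3, 142.5, 117.9]
tool_rot: [1.662, 1.548, -3.034]
force: [-0.3, -1.0, 2.6]
width: 20.7
```

```bash
python3 -c "
from h import *
tip((672.4,142,42)); v=snap('wrist','k'); s=snap('top','k')
"
```

```text
t 13.85 tip [673.56 142.36  42.94] xaxis [-0.02 -0.   -1.  ] F [-0.29 -1.04  2.6 ] tool shift [ 0.97  1.14 -0.33]
```

View pics/wrist_k.png

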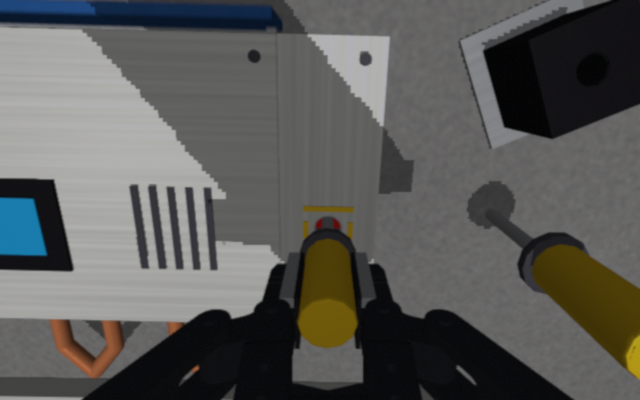

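Request:
apply_moves([
  [[0, 0, 0], 0, 15],
  [[0, 0, 0], 0, 15],
  [[0, 0, 0], 0, 15],
  [[-8, 0, 0], 0, 15],
  [[-20, 0, 0], 0, 15],
  [[-25, 0, 0], 0, 15],
  [[-35, 0, 0], 0, 15],
  [[-15, 0, 0], 0, 15],
  [[0, 0, 0], 0, 15],
  [[0, 0, 0], 0, 15],
])

```text
clock: 15.2
eef_pos: [677.2, 142.9, 226.4]
tool_rot: [1.645, 1.547, -3.049]
force: [0.1, -0.2, -1.1]
width: 20.3
```

```bash
python3 -c "
from h import *
tip((584.2,280.5,110)); v=snap('wrist','l'); s=snap('top','l');crop(s,190,110,430,290,3,'l1')
"
```

```text
t 15.2 tip [675.45 142.73 151.41] xaxis [-0.02 -0.   -1.  ] F [ 0.09 -0.24 -1.11] tool shift [ 43.26  87.77 139.46]
```

View pics/l1.png

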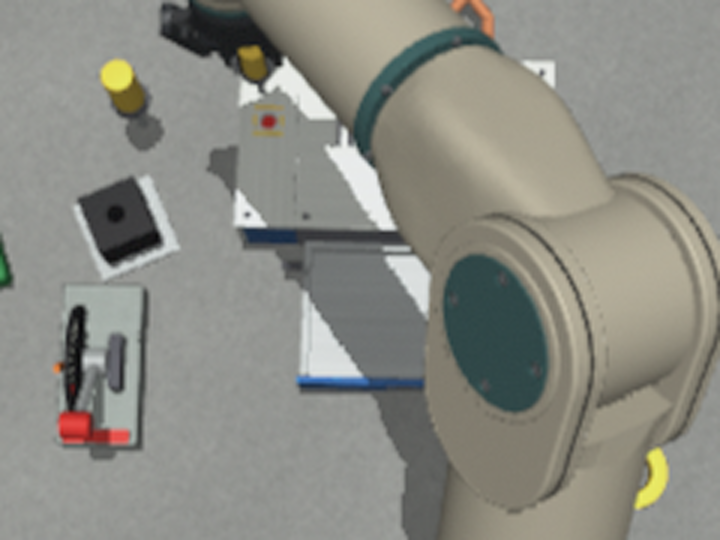

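Request:
apply_moves([
  [[0, 18, 28], 0, 15],
  [[0, 22, 35], 0, 15],
  [[0, 22, 35], 0, 15],
  [[5, 16, 25], 0, 15],
  [[5, 5, 10], 0, 15],
  [[0, 0, 0], 0, 15],
  [[0, 0, 0], 0, 15],
])

```text
clock: 16.18
eef_pos: [589.2, 272.8, 210.1]
tool_rot: [1.797, 1.537, -2.902]
force: [0.6, -0.2, 0.2]
width: 20.5
```

```bash
python3 -c "
from h import *
t=load('top_l'); print(t.onz(228.7,181,62))
tip((584.2,280.5,80)); v=snap('wrist','m'); print(v.px((584.2,280.5,62))); crop(v,270,90,400,240,5,'m1')
"
```

```text
[584.94892601 280.42447447  62.        ]
t 16.18 tip [586.72 272.24 135.13] xaxis [-0.03 -0.01 -1.  ] F [ 0.62 -0.21  0.2 ] tool shift [55.12  0.59  8.71]
[338.75 179.  ]
```

View pics/m1.png

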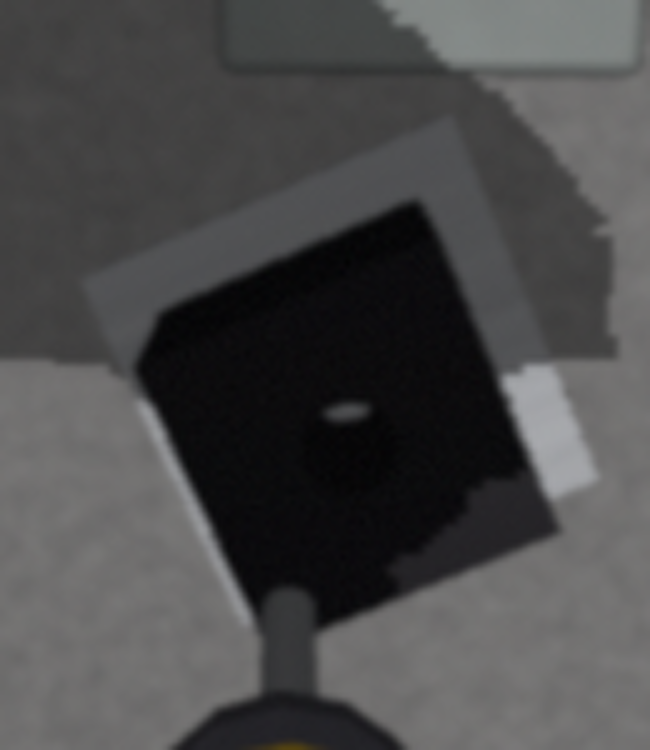

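Request:
apply_moves([
  [[10, 0, 4], 0, 15],
  [[15, 0, 4], 0, 15],
  [[15, 0, 0], 0, 15],
  [[0, 0, 0], 0, 15],
  [[0, 0, 0], 0, 15],
])

```text
clock: 16.85
eef_pos: [588.9, 278.1, 165.9]
tool_rot: [1.835, 1.535, -2.869]
force: [0.4, 0.2, -0.3]
width: 20.4
```

```bash
python3 -c "
from h import *
tip((584.4,280.3,60))
"
```

```text
t 16.85 tip [586.32 277.36  90.96] xaxis [-0.03 -0.01 -1.  ] F [ 0.4   0.19 -0.34] tool shift [30.98  0.84  3.24]
```

Request:
apply_moves([
  [[8, 1, 3], 0, 15],
  [[6, 0, 0], 0, 15],
  [[0, 0, 0], 0, 15],
])

```text
clock: 17.23
eef_pos: [587.6, 281.4, 151.6]
tool_rot: [1.828, 1.537, -2.875]
force: [0.2, 0.1, -1.2]
width: 20.8
```

```bash
python3 -c "
from h import *
tip((584.4,280.3,60));v=snap('wrist','n'); crop(v,270,90,400,240,5,'n1')
"
```

```text
t 17.23 tip [585.13 280.71  76.69] xaxis [-0.03 -0.01 -1.  ] F [ 0.25  0.12 -1.16] tool shift [16.71  0.18 -0.25]
```

View pics/n1.png

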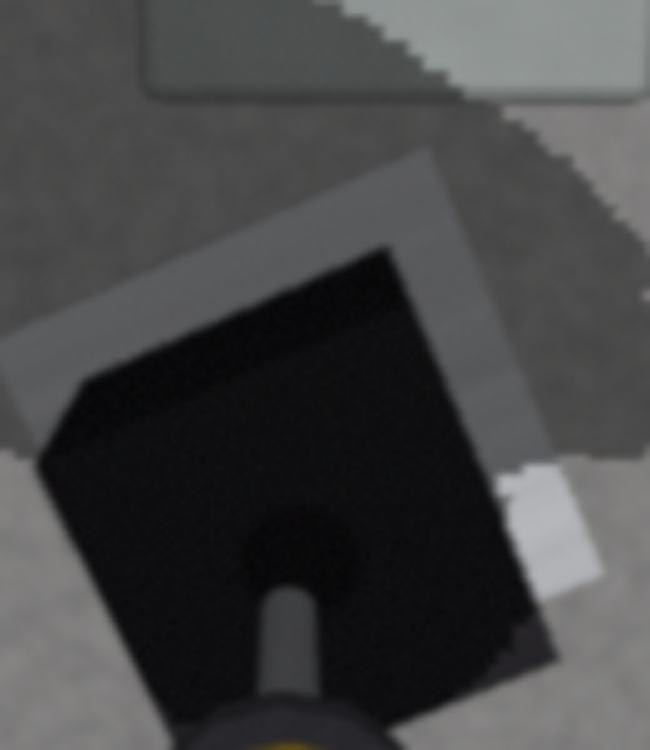

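Request:
apply_moves([
  [[10, 0, 0], 0, 15],
  [[10, -1, 0], 0, 15],
  [[10, 0, 0], 0, 15],
  [[0, 0, 0], 0, 15],
])

```text
clock: 17.77
eef_pos: [587.7, 281.1, 119.6]
tool_rot: [1.827, 1.537, -2.876]
force: [0.4, -0.5, -0.0]
width: 20.7
```

```bash
python3 -c "
from h import *
tip((584.4,280.3,4));v=snap('wrist','o'); crop(v,270,90,400,240,5,'o1')
"
```

```text
t 17.77 tip [585.18 280.38  44.63] xaxis [-0.03 -0.01 -1.  ] F [ 0.43 -0.45 -0.03] tool shift [40.63 -0.56  0.27]
```

View pics/o1.png

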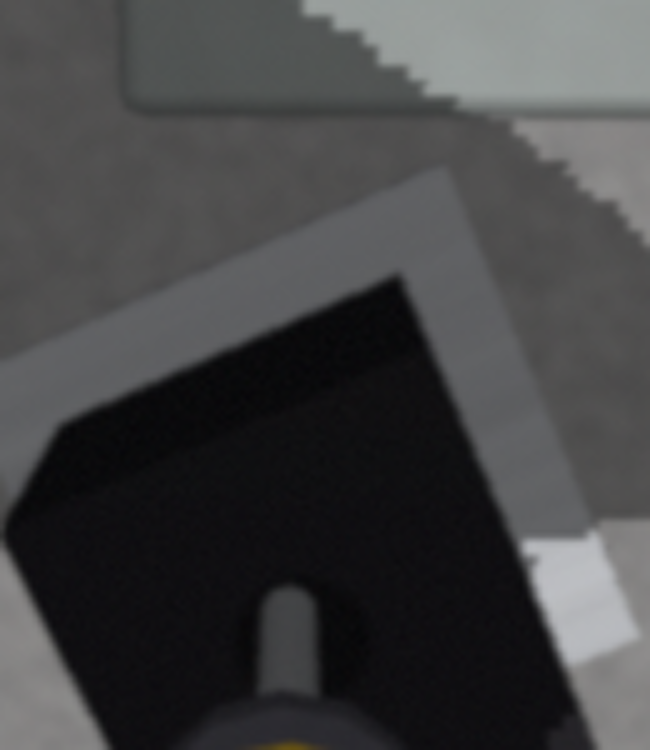

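Request:
apply_moves([
  [[10, 0, 0], 0, 15],
  [[10, -1, 0], 0, 15],
  [[10, 0, 0], 0, 15],
  [[5, 0, 0], 0, 15],
  [[0, 0, 0], 0, 15],
])

```text
clock: 18.45
eef_pos: [588.0, 281.1, 82.7]
tool_rot: [1.812, 1.538, -2.891]
force: [-0.3, 0.1, -1.3]
width: 20.6
```

```bash
python3 -c "
from h import *
tip((584.4,280.3,4));v=snap('wrist','p')
"
```

```text
t 18.45 tip [585.61 280.53   7.74] xaxis [-0.03 -0.01 -1.  ] F [-0.3   0.05 -1.31] tool shift [ 3.78  1.09 -0.19]
```

View pics/wrist_p.png

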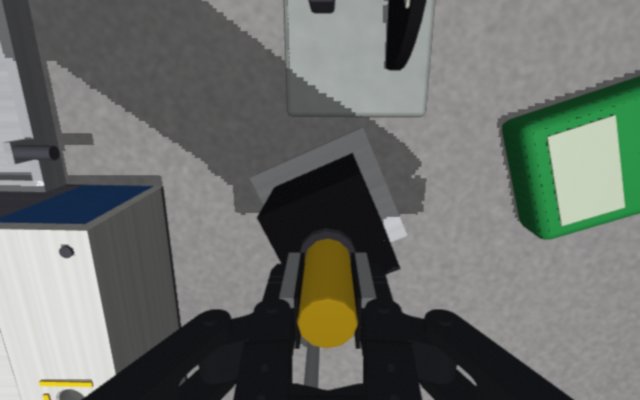

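Lower until contact, then release.

Request:
apply_moves([
  [[2, 0, 0], 0, 15],
  [[2, 0, 0], 0, 15],
  [[0, 0, 0], 0, 15],
])

```text
clock: 18.88
eef_pos: [588.5, 281.6, 79.5]
tool_rot: [1.796, 1.54, -2.907]
force: [-0.7, 0.2, -0.4]
width: 20.7
```

Request:
apply_moves([
  [[1, 0, 0], 0, 15],
  [[0, 0, 0], 0, 15],
])

```text
clock: 19.12
eef_pos: [588.6, 281.6, 78.7]
tool_rot: [1.794, 1.54, -2.91]
force: [0.0, -0.6, -1.1]
width: 20.9
```

Request:
apply_moves([
  [[0, 0, 0], 0, 30],
  [[0, 0, 0], 0, 50],
  [[0, 0, 0], 0, 50],
  [[-20, 0, 0], 0, 50],
  [[-35, 0, 0], 0, 50],
  [[-45, 0, 0], 0, 50],
  [[-45, 0, 0], 0, 50],
  [[-10, 0, 0], 0, 50],
])

```text
clock: 20.12
eef_pos: [593.5, 283.9, 243.7]
tool_rot: [1.717, 1.543, -2.986]
force: [-0.2, 0.6, -0.9]
width: 49.7
```

```bash
python3 -c "
from h import *
v=snap('wrist','q');v=snap('scene','q');crop(v,230,80,450,290,3.5,'q1'); v=snap('top','q')
go((560,0,300),90)
"
```

```text
t 20.27 pos [592.1 282.2 239.3] jaw 90.6 tilt x [-0. -0. -1.] F [-0.1 -0.9 -1. ] w 49.7 q [-0.1  0.7 -0.7  1.4  0.5  1.2  0.7]
turn about x: 0.6 (other way -179.4 )
shift before turn: [ -57.3   36.8 -282.3]  after turn: [ -57.3   34.  -282.7] world [ -32.1 -282.2   60.7] len 290
```

View pics/q1.png

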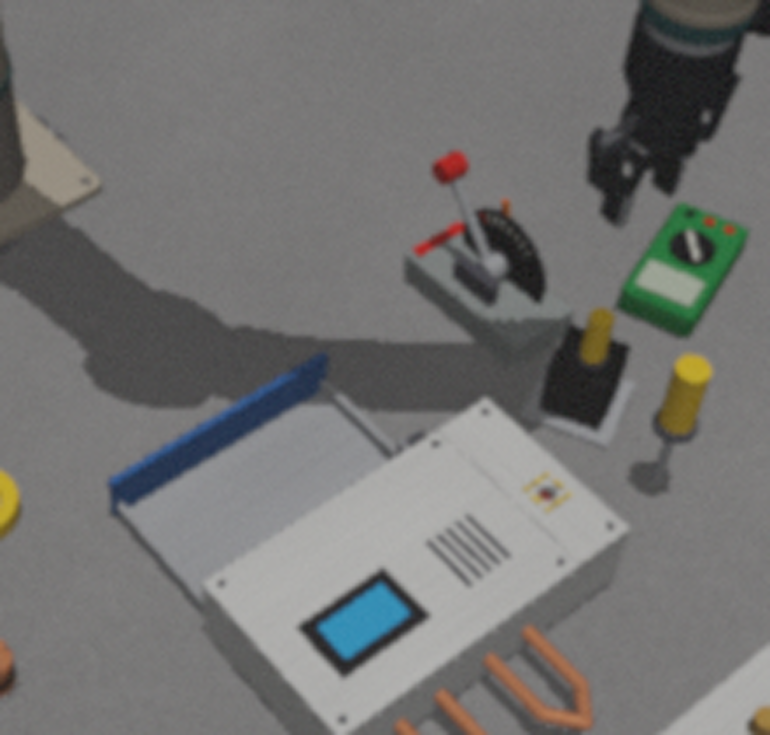

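View pics/top_q.png

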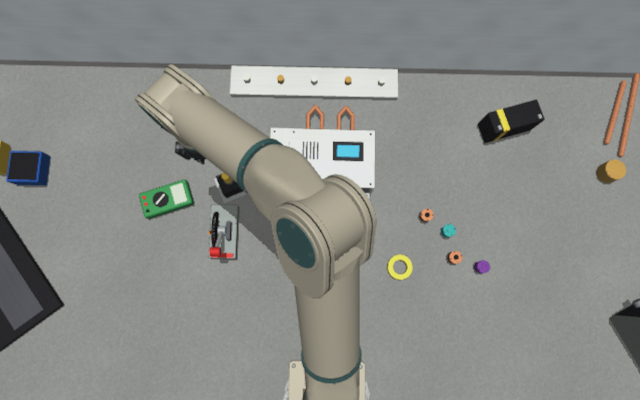

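Request:
apply_moves([
  [[-4, 5, -40], 0, 60],
  [[-2, 7, -48], 0, 60],
  [[0, 7, -48], 0, 60],
  [[0, 7, -48], 0, 60],
  [[0, 7, -48], 0, 60],
  [[0, 7, -48], 0, 60],
  [[0, 7, -48], 0, 60],
  [[0, 7, -48], 0, 60],
  [[0, 7, -48], 0, 60],
  [[0, 7, -48], 0, 60],
])

```text
clock: 21.52
eef_pos: [517.7, -203.4, 235.5]
tool_rot: [1.66, 1.506, -3.032]
force: [0.7, -0.4, -0.3]
width: 59.8
```

```bash
python3 -c "
from h import *
go((504.5,-274.3,200),90)
t=snap('top','r'); v=snap('wrist','r'); crop(t,190,110,430,290,3,'r1')
"
```

```text
t 21.52 pos [ 517.7 -203.4  235.5] jaw 91.2 tilt x [-0.1 -0.  -1. ] F [ 0.7 -0.4 -0.3] w 59.8 q [ 0.8  0.6 -0.8  1.7  0.5  1.1  1.4]
turn about x: 1.2 (other way -178.8 )
shift before turn: [ 36.8  12.2 -70.4]  after turn: [ 36.8  10.8 -70.6] world [-13.2 -70.9 -35.5] len 80
```

View pics/r1.png

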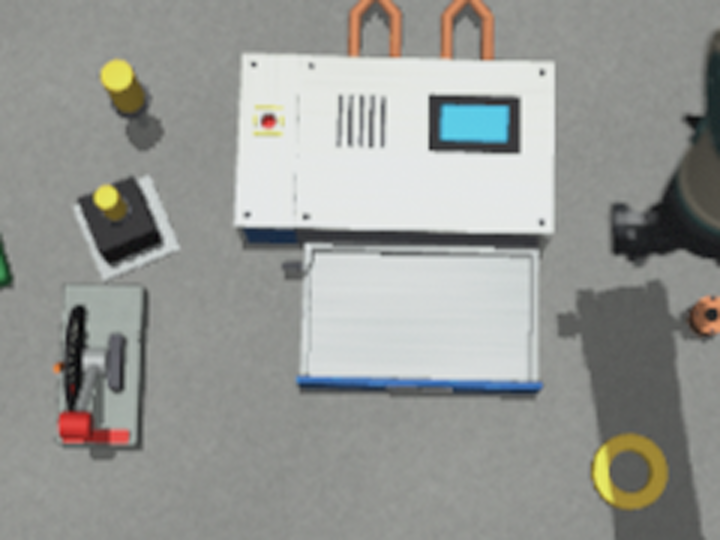

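View pics/wrist_r.png

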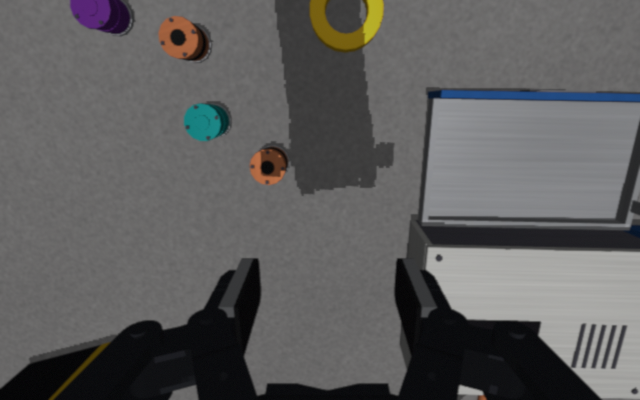

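```bash
python3 -c "
from h import *
np.set_printoptions(precision=1,suppress=True)
t=load('top_r'); w=load('wrist_r')
f=lambda x,y,z:t.onz(190+x/3,110+y/3,z)
print('floor c',f(421,317,8)); print([f(*p,22) for p in [(303,246),(541,252),(301,384),(540,385)]])
print('panel top',f(298,377,52),f(543,383,52))
print('A wrist',w.onz(267.5,167.5,40),'B',w.onz(179,37,40))
print(blobs(t,(7,100,100),(16,255,255),(380,190,500,290),3)[0], t.onz(426.5,214.8,40))
tip((504.5,-274,160),0)
"
```

```text
floor c [501.1  -5.    8. ]
[array([565.3, 108.7,  22. ]), array([ 563.7, -118.2,   22. ]), array([433.5, 106.9,  22. ]), array([ 436.5, -116.9,   22. ])]
panel top [436.6 108.3  52. ] [ 435.  -116.3   52. ]
A wrist [ 504.6 -275.3   40. ] B [ 386.5 -351.    40. ]
[(np.int32(100), (np.float64(426.7), np.float64(214.6)), (np.int32(421), np.int32(209), np.int32(12), np.int32(12))), (np.int32(116), (np.float64(455.0), np.float64(257.0)), (np.int32(449), np.int32(251), np.int32(13), np.int32(13)))] [ 503.5 -273.7   40. ]
t 21.62 tip [ 516.   -209.58  234.48] xaxis [-0.07 -0.01 -1.  ] F [-0.69  1.02  0.55] tool shift [ 75.75   7.03 -63.56]
```

Request:
apply_moves([
  [[10, 2, -20], 0, 60],
  [[15, 2, -22], 0, 60],
  [[15, 2, -20], 0, 60],
  [[15, 1, -4], 0, 60],
  [[10, 0, 0], 0, 60],
  [[0, 0, 0], 0, 60],
])

```text
clock: 22.38
eef_pos: [502.0, -278.2, 162.0]
tool_rot: [1.637, 1.496, -3.063]
force: [-0.3, 0.3, -0.2]
width: 60.1
```

```bash
python3 -c "
from h import *
tip((504.6,-274.8,40),0); v=snap('wrist','s'); print(blobs(v,(4,90,60),(16,255,255),None,60)[0])
"
```

```text
t 22.38 tip [ 501.97 -278.22  161.97] xaxis [-0.07 -0.01 -1.  ] F [-0.29  0.32 -0.23] tool shift [121.42 -11.74   3.99]
[(np.int32(1818), (np.float64(228.6), np.float64(41.7)), (np.int32(203), np.int32(15), np.int32(52), np.int32(54))), (np.int32(1268), (np.float64(332.5), np.float64(200.5)), (np.int32(311), np.int32(179), np.int32(44), np.int32(44)))]
```

View pics/wrist_s.png

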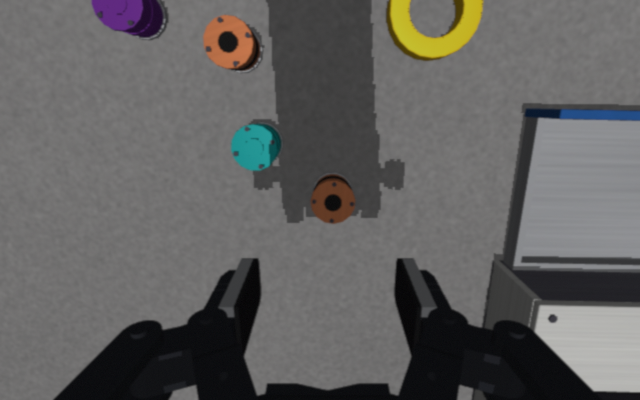

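Request:
apply_moves([
  [[25, -2, 2], 0, 60],
  [[35, -3, 2], 0, 60],
  [[35, -3, 0], 0, 60],
  [[30, -3, 0], 0, 60],
  [[0, 0, 0], 0, 60],
])

```text
clock: 23.05
eef_pos: [510.8, -271.8, 38.7]
tool_rot: [1.695, 1.507, -2.999]
force: [0.2, 0.2, -0.5]
width: 59.9
```

```bash
python3 -c "
from h import *
w=load('wrist_s'); print(w.onz(332.5,201.5,40))
tip((504.6,-274.8,13),0); v=snap('wrist','s2'); print(blobs(v,(4,90,60),(16,255,255),None,60)[0])
"
```

```text
[ 503.85039778 -275.6443226    40.        ]
t 23.05 tip [ 510.81 -271.85   38.73] xaxis [-0.06 -0.01 -1.  ] F [ 0.23  0.24 -0.54] tool shift [26.09  4.64 -2.64]
[(np.int32(746), (np.float64(136.0), np.float64(5.6)), (np.int32(95), np.int32(0), np.int32(76), np.int32(15))), (np.int32(249), (np.float64(179.4), np.float64(13.0)), (np.int32(154), np.int32(0), np.int32(40), np.int32(24))), (np.int32(161), (np.float64(324.6), np.float64(206.0)), (np.int32(299), np.int32(202), np.int32(51), np.int32(16))), (np.int32(4010), (np.float64(321.6), np.float64(251.5)), (np.int32(282), np.int32(212), np.int32(79), np.int32(80)))]
```

View pics/wrist_s2.png

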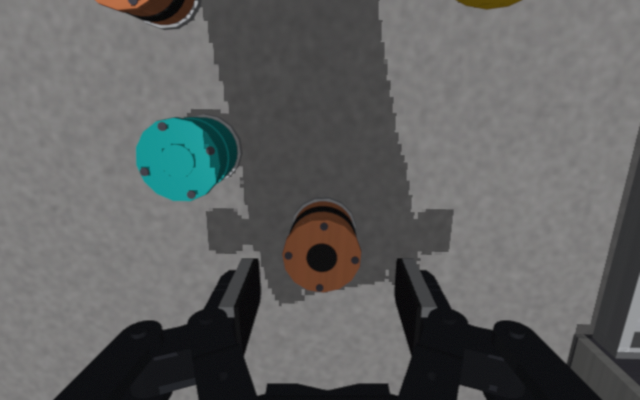

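Request:
apply_moves([
  [[5, 3, -2], 0, 60],
  [[12, 2, 0], 0, 60],
  [[8, 0, 0], 0, 60],
  [[0, 0, 0], 0, 60],
])

```text
clock: 23.6
eef_pos: [507.5, -275.4, 17.7]
tool_rot: [1.777, 1.515, -2.918]
force: [-0.3, 0.0, -0.2]
width: 59.8
```

```bash
python3 -c "
from h import *
w=load('wrist_s2'); print(w.onz(321.5,254,40))
tip((504.4,-274.8,13),0)
"
```

```text
[ 503.56844548 -275.68293046   40.        ]
t 23.6 tip [ 507.46 -275.43   17.67] xaxis [-0.05 -0.01 -1.  ] F [-0.3   0.03 -0.21] tool shift [4.82 2.79 0.74]
```

Request:
apply_moves([
  [[6, 4, 0], 0, 60],
  [[0, 0, 0], 0, 30],
  [[0, 0, 0], 0, 25],
  [[0, 0, 0], 0, 25],
  [[0, 0, 0], 0, 25],
  [[0, 0, 0], 0, 25],
])

```text
clock: 24.35
eef_pos: [503.5, -275.5, 12.1]
tool_rot: [1.785, 1.516, -2.91]
force: [1.0, 0.2, -0.2]
width: 34.4
```

Request:
apply_moves([
  [[-12, 0, 0], 0, 25],
  [[-25, 0, 0], 0, 25],
  [[-35, 0, 0], 0, 25],
  [[-30, 0, 0], 0, 25],
  [[0, 0, 0], 0, 25],
])

```text
clock: 24.98
eef_pos: [509.0, -273.9, 118.7]
tool_rot: [1.774, 1.516, -2.92]
force: [0.2, -0.1, -1.6]
width: 34.6
```

```bash
python3 -c "
from h import *
go((510,-72,120),90); v=snap('wrist','u')
"
```

```text
t 24.98 pos [ 509.  -273.9  118.7] jaw 91.1 tilt x [-0.1 -0.  -1. ] F [ 0.2 -0.1 -1.6] w 34.6 q [ 0.8  0.8 -0.7  1.8  0.6  0.9  1.4]
turn about x: 1.1 (other way -178.9 )
shift before turn: [ -3.8  -4.6 201.8]  after turn: [ -3.8  -0.8 201.8] world [  1.  201.9   1.3] len 202
```

View pics/wrist_u.png

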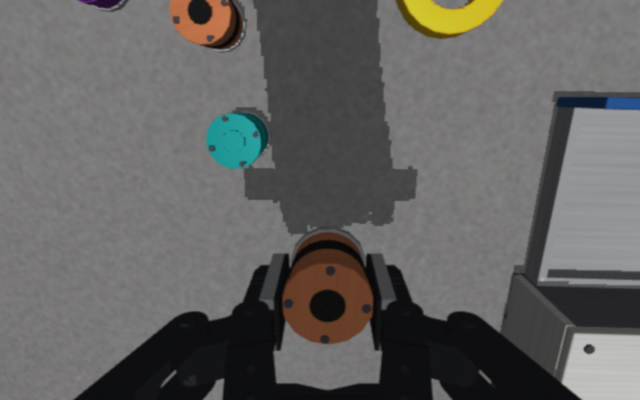

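Request:
apply_moves([
  [[0, 0, 30], 0, 25],
  [[0, -1, 45], 0, 25],
  [[0, -1, 45], 0, 25],
  [[0, -1, 45], 0, 25],
  [[0, 0, 35], 0, 25],
  [[0, 0, 12], 0, 25],
  [[0, 0, 0], 0, 25],
  [[0, 0, 0], 0, 25],
])

```text
clock: 26.02
eef_pos: [500.8, -60.2, 106.9]
tool_rot: [1.718, 1.499, -2.982]
force: [-0.3, -0.1, -1.5]
width: 34.0
```

```bash
python3 -c "
from h import *
tip((503,-50,30),0)
"
```

```text
t 26.02 tip [500.83 -60.16 106.89] xaxis [-0.07 -0.01 -1.  ] F [-0.27 -0.12 -1.53] tool shift [76.42 -7.72 10.93]
```

Request:
apply_moves([
  [[15, -2, 6], 0, 25],
  [[25, -2, 4], 0, 25],
  [[20, -2, 0], 0, 25],
  [[10, -1, 0], 0, 25],
  [[0, 0, 0], 0, 25],
])

```text
clock: 26.65
eef_pos: [502.4, -55.4, 31.1]
tool_rot: [1.738, 1.498, -2.97]
force: [0.5, 0.6, -1.0]
width: 34.3
```

```bash
python3 -c "
from h import *
tip((503,-50,21),0)
"
```

```text
t 26.65 tip [502.4  -55.38  31.1 ] xaxis [-0.07 -0.01 -1.  ] F [ 0.51  0.6  -1.  ] tool shift [ 9.96 -1.34  5.5 ]
```

Request:
apply_moves([
  [[5, 0, 4], 0, 25],
  [[3, 0, 0], 0, 25],
  [[2, 0, 0], 0, 25],
  [[0, 0, 0], 0, 25],
])

```text
clock: 27.15
eef_pos: [502.7, -51.3, 21.7]
tool_rot: [1.745, 1.5, -2.964]
force: [-0.1, -0.4, -0.8]
width: 34.5
```

Request:
apply_moves([
  [[1, 0, 0], 0, 25],
  [[1, 0, 0], 0, 25],
  [[0, 0, 0], 0, 25],
])

```text
clock: 27.52
eef_pos: [502.9, -51.4, 20.3]
tool_rot: [1.752, 1.501, -2.957]
force: [0.8, -1.0, -0.8]
width: 34.2
```

Request:
apply_moves([
  [[1, 0, 0], 0, 25],
  [[0, 0, 0], 0, 40],
  [[0, 0, 0], 0, 48],
  [[0, 0, 0], 0, 52],
  [[-15, 0, 0], 0, 52],
  [[-30, 0, 0], 0, 52],
  [[-40, 0, 0], 0, 52],
  [[-40, 0, 0], 0, 52],
  [[0, 0, 0], 0, 52],
])

```text
clock: 28.65
eef_pos: [512.4, -49.0, 151.6]
tool_rot: [1.75, 1.503, -2.958]
force: [-0.3, -0.4, -0.6]
width: 52.4
```

```bash
python3 -c "
from h import *
go((387,-350.5,160),90); v=snap('wrist','v'); t=snap('top','v'); print(blobs(t,(7,100,100),(16,255,255),(260,190,500,290),6)[0],t.onz(455,257,40))
"
```

```text
t 28.65 pos [512.4 -49.  151.6] jaw 90.3 tilt x [-0.1 -0.  -1. ] F [-0.3 -0.4 -0.6] w 52.4 q [ 0.5  0.7 -0.7  1.9  0.6  0.8  1.1]
turn about x: 0.3 (other way -179.7 )
shift before turn: [   3.7  126.9 -300.9]  after turn: [   3.7  125.4 -301.6] world [-125.4 -301.5    8.4] len 327
[(np.int32(86), (np.float64(347.1), np.float64(213.0)), (np.int32(342), np.int32(208), np.int32(12), np.int32(11)))] [ 386.9 -349.8   40. ]
```

View pics/wrist_v.png

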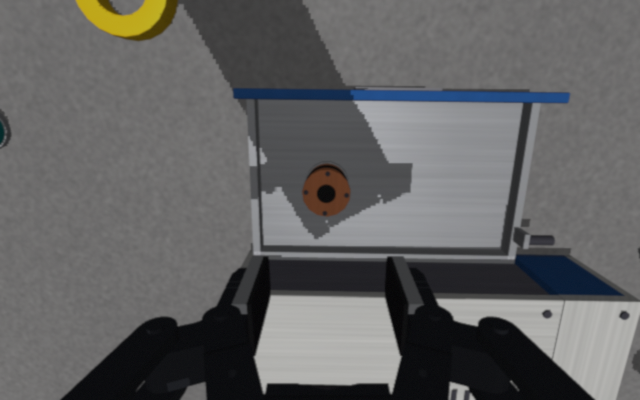

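Request:
apply_moves([
  [[-4, 10, -25], 0, 60],
  [[-2, 20, -45], 0, 60],
  [[0, 20, -48], 0, 60],
  [[0, 20, -48], 0, 60],
  [[0, 20, -48], 0, 60],
  [[0, 18, -45], 0, 60],
  [[0, 10, -25], 0, 60],
  [[0, 0, 0], 0, 60],
  [[0, 0, 0], 0, 60],
])

```text
clock: 29.88
eef_pos: [384.4, -338.8, 157.4]
tool_rot: [1.577, 1.482, -3.126]
force: [0.2, 0.2, -0.2]
width: 60.2
```

```bash
python3 -c "
from h import *
tip((387,-350.5,60),0); v=snap('wrist','w'); print(blobs(v,(4,90,60),(16,255,255),None,60)[0])
"
```

```text
t 29.88 tip [ 384.45 -338.8   157.38] xaxis [-0.09 -0.   -1.  ] F [ 0.17  0.22 -0.16] tool shift [ 96.78 -11.1  -11.66]
[(np.int32(1290), (np.float64(311.9), np.float64(204.5)), (np.int32(290), np.int32(183), np.int32(45), np.int32(44))), (np.int32(164), (np.float64(629.1), np.float64(312.8)), (np.int32(618), np.int32(307), np.int32(22), np.int32(14)))]
```

View pics/wrist_w.png

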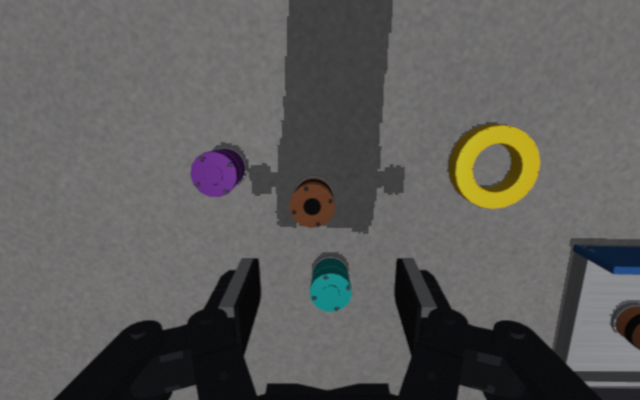

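```bash
python3 -c "
from h import *
w=load('wrist_w'); p=w.onz(312,205.5,40); print(p)
tip((p[0],p[1],12),0)
"
```

```text
[ 386.76322186 -351.81689487   40.        ]
t 29.93 tip [ 384.41 -338.82  157.41] xaxis [-0.09 -0.   -1.  ] F [-0.22 -0.48 -0.49] tool shift [144.64 -15.19 -12.9 ]
```

Request:
apply_moves([
  [[20, -2, -7], 0, 60],
  [[30, -3, -5], 0, 60],
  [[35, -3, 0], 0, 60],
  [[25, -3, 0], 0, 60],
  [[0, 0, 0], 0, 60],
  [[0, 0, 0], 0, 60],
])

```text
clock: 30.68
eef_pos: [388.5, -346.0, 39.7]
tool_rot: [1.542, 1.481, 3.134]
force: [-0.1, 0.8, 0.2]
width: 60.2
```

```bash
python3 -c "
from h import *
tip((385.2,-351.8,12),0);v=snap('wrist','x'); print(blobs(v,(4,90,60),(16,255,255),None,60)[0]); print(v.px((386.8,-351.8,40)))
"
```

```text
t 30.68 tip [ 388.48 -346.01   39.72] xaxis [-0.09  0.   -1.  ] F [-0.06  0.82  0.18] tool shift [27.9   0.89 -5.79]
[(np.int32(148), (np.float64(319.8), np.float64(215.3)), (np.int32(295), np.int32(211), np.int32(49), np.int32(15))), (np.int32(3922), (np.float64(316.7), np.float64(260.5)), (np.int32(278), np.int32(222), np.int32(78), np.int32(79)))]
[317.09 264.09]
```

View pics/wrist_x.png

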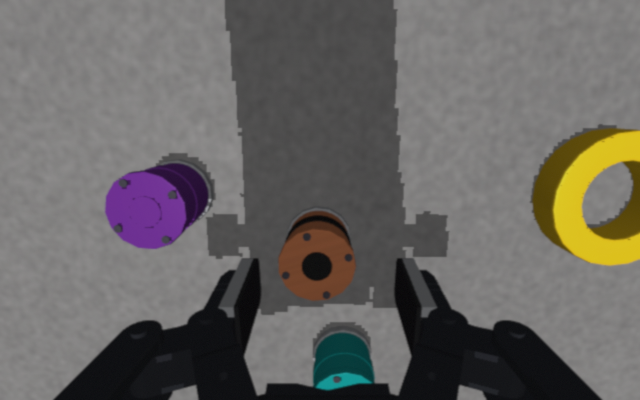

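Request:
apply_moves([
  [[8, 0, -6], 0, 60],
  [[12, 1, 0], 0, 60],
  [[8, 0, 0], 0, 60],
  [[0, 0, 0], 0, 60],
  [[0, 0, 0], 0, 60],
])

```text
clock: 31.35
eef_pos: [385.5, -353.6, 11.7]
tool_rot: [1.569, 1.483, -3.123]
force: [0.0, 0.8, -0.1]
width: 60.2
```

```bash
python3 -c "
from h import *
tip((385.2,-351.8,12),0)
"
```

```text
t 31.35 tip [ 385.49 -353.62   11.71] xaxis [-0.09 -0.   -1.  ] F [ 0.    0.79 -0.13] tool shift [-0.27  0.27  1.82]
```

Request:
apply_moves([
  [[0, 0, 1], 0, 40],
  [[0, 0, 0], 0, 25],
  [[0, 0, 0], 0, 25],
  [[0, 0, 0], 0, 25],
  [[0, 0, 0], 0, 25],
  [[-12, 0, 0], 0, 25],
  [[-25, 0, 0], 0, 25],
  [[-35, 0, 0], 0, 25],
  [[-30, 0, 0], 0, 25],
  [[0, 0, 0], 0, 25],
])

```text
clock: 32.6
eef_pos: [395.2, -351.9, 118.9]
tool_rot: [1.568, 1.484, -3.124]
force: [0.1, 0.6, -0.8]
width: 34.8
```

```bash
python3 -c "
from h import *
go((503,45,120),90); v=snap('wrist','y'); s=snap('scene','y')
"
```

```text
t 32.6 pos [ 395.2 -351.9  118.9] jaw 91.2 tilt x [-0.1 -0.  -1. ] F [ 0.1  0.6 -0.8] w 34.8 q [ 1.1  0.7 -0.7  1.9  0.6  0.8  1.6]
turn about x: 1.2 (other way -178.8 )
shift before turn: [ -11.  -115.6  394.6]  after turn: [ -11.  -107.3  396.9] world [107.8 396.9   1.1] len 411
```

View pics/wrist_y.png

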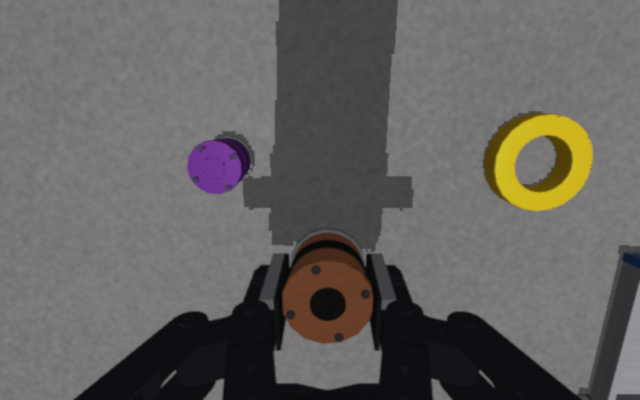

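View pics/scene_y.png

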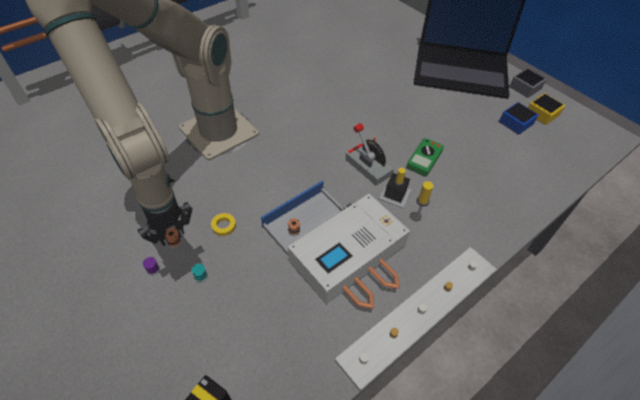

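Request:
apply_moves([
  [[-3, -8, 25], 0, 25],
  [[-3, -13, 45], 0, 25],
  [[0, -13, 45], 0, 25],
  [[0, -13, 45], 0, 25],
  [[0, -13, 45], 0, 25],
  [[0, -13, 45], 0, 25],
  [[0, -13, 45], 0, 25],
  [[0, -13, 45], 0, 25],
  [[0, -8, 30], 0, 25],
  [[0, 0, 0], 0, 25],
])

```text
clock: 33.95
eef_pos: [487.3, 31.0, 102.2]
tool_rot: [1.498, 1.458, 3.086]
force: [-0.9, -0.5, -1.2]
width: 34.6
```

Request:
apply_moves([
  [[0, 0, 0], 0, 25],
])

```text
clock: 34.08
eef_pos: [486.2, 30.0, 101.2]
tool_rot: [1.511, 1.456, 3.098]
force: [-0.3, -0.7, -2.2]
width: 34.3
```

```bash
python3 -c "
from h import *
go((501.5,42,50),90); 
"
```

```text
t 34.08 pos [486.2  30.  101.2] jaw 90.9 tilt x [-0.1  0.  -1. ] F [-0.3 -0.7 -2.2] w 34.3 q [ 0.3  0.7 -0.6  2.   0.6  0.8  0.9]
turn about x: 0.9 (other way -179.1 )
shift before turn: [ 49.1 -21.2  11.4]  after turn: [ 49.1 -21.1  11.7] world [ 15.3  12.  -51.2] len 55
```

Request:
apply_moves([
  [[12, -5, 4], 0, 25],
  [[12, -6, 4], 0, 25],
  [[12, -5, 4], 0, 25],
  [[12, -5, 0], 0, 25],
  [[0, 0, 0], 0, 25],
  [[0, 0, 0], 0, 25],
])

```text
clock: 34.83
eef_pos: [501.1, 39.6, 45.7]
tool_rot: [1.53, 1.452, 3.112]
force: [0.9, 0.1, -1.3]
width: 34.8
```

```bash
python3 -c "
from h import *
go((501.5,42,22),90); v=snap('wrist','z')
"
```

```text
t 34.83 pos [501.1  39.6  45.7] jaw 90.6 tilt x [-0.1  0.  -1. ] F [ 0.9  0.1 -1.3] w 34.8 q [ 0.2  0.8 -0.6  1.9  0.6  0.7  0.8]
turn about x: 0.6 (other way -179.4 )
shift before turn: [23.5 -3.2  2.3]  after turn: [23.5 -3.2  2.3] world [  0.4   2.4 -23.7] len 24
```

View pics/wrist_z.png

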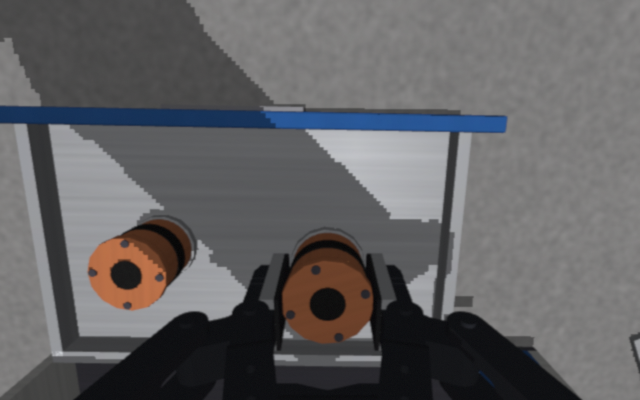

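Request:
apply_moves([
  [[10, -1, 1], 0, 25],
  [[8, -1, 1], 0, 25],
  [[4, 0, 0], 0, 25],
  [[0, 0, 0], 0, 25],
])

```text
clock: 35.38
eef_pos: [500.6, 41.6, 22.8]
tool_rot: [1.532, 1.453, 3.114]
force: [-0.6, 0.9, -1.8]
width: 34.6
```

Request:
apply_moves([
  [[2, 0, 0], 0, 25],
  [[0, 0, 0], 0, 25],
])

```text
clock: 35.62
eef_pos: [500.6, 41.7, 20.9]
tool_rot: [1.531, 1.454, 3.113]
force: [-0.0, 0.1, -1.8]
width: 34.4
```

Request:
apply_moves([
  [[1, 0, 0], 0, 25],
  [[0, 0, 0], 0, 25],
  [[0, 0, 0], 0, 40],
  [[0, 0, 0], 0, 48],
  [[0, 0, 0], 0, 52],
  [[-15, 2, 0], 0, 52],
  [[-25, 3, 0], 0, 52],
  [[-30, 3, 0], 0, 52],
  [[-30, 3, 0], 0, 52],
  [[0, 0, 0], 0, 20],
])

```text
clock: 36.88
eef_pos: [501.8, 41.9, 127.9]
tool_rot: [1.527, 1.457, 3.11]
force: [-0.4, 0.1, -0.4]
width: 35.1
```

```bash
python3 -c "
from h import *
go((380,0,120),90); v=snap('wrist','A'); s=snap('scene','A'); crop(s,230,150,420,310,4,'A1')
"
```

```text
t 36.88 pos [501.8  41.9 127.9] jaw 90.7 tilt x [-0.1  0.  -1. ] F [-0.4  0.1 -0.4] w 35.1 q [ 0.3  0.7 -0.7  1.9  0.5  0.8  0.9]
turn about x: 0.7 (other way -179.3 )
shift before turn: [ 21.5 120.6 -40.5]  after turn: [ 21.5 120.1 -42. ] world [-121.8  -41.9   -7.9] len 129
```

View pics/A1.png

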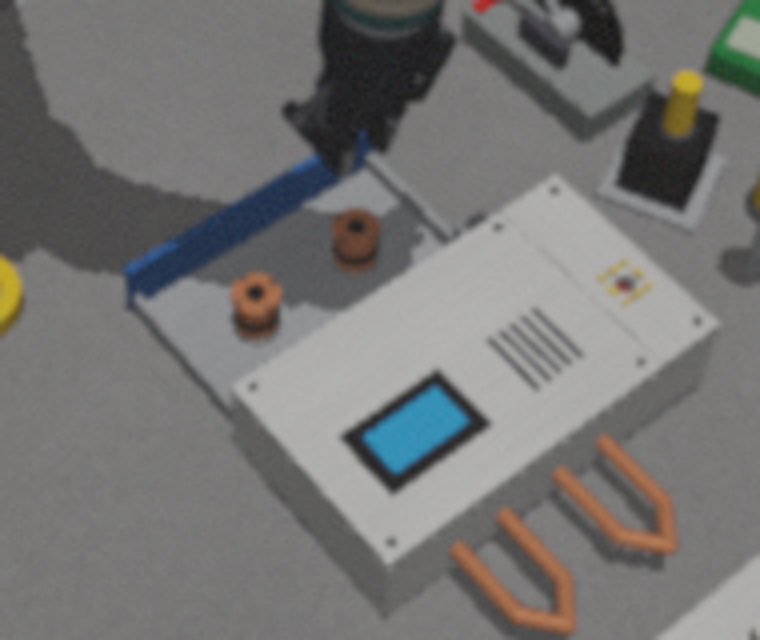

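View pics/wrist_A.png

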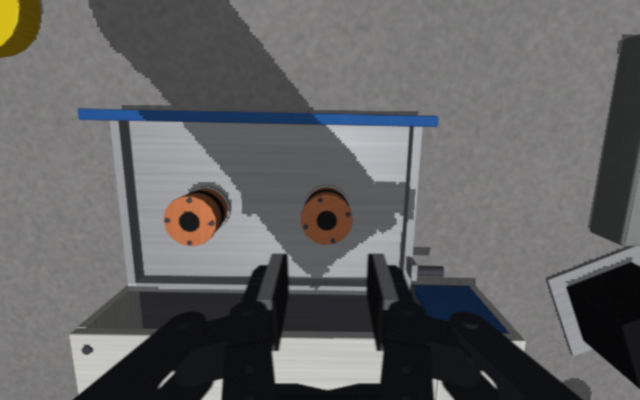

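Request:
apply_moves([
  [[2, 17, -8], 0, 0],
  [[2, 17, -8], 0, 0],
  [[2, 17, -8], 0, 0],
  [[2, 17, -8], 0, 0],
  [[2, 17, -8], 0, 0],
  [[2, 14, -5], 0, 0],
  [[0, 0, 0], 0, 0],
  [[0, 0, 0], 0, 0],
])

```text
clock: 37.98
eef_pos: [392.9, -6.8, 120.1]
tool_rot: [1.533, 1.439, 3.117]
force: [0.6, -0.0, -0.8]
width: -0.3
```

```bash
python3 -c "
from h import *
go((402,-5,34),90); tip((0,0,0),0)
"
```

```text
t 37.98 pos [392.9  -6.8 120.1] jaw 90.7 tilt x [-0.1  0.  -1. ] F [ 0.6 -0.  -0.8] w -0.3 q [ 0.4  0.6 -0.7  2.2  0.6  0.7  0.9]
turn about x: 0.7 (other way -179.3 )
shift before turn: [ 84.2 -20.3   1.2]  after turn: [ 84.2 -20.3   1.5] world [  9.1   1.8 -86.1] len 87
t 37.98 tip [392.95  -6.76 120.11] xaxis [-0.13  0.   -0.99] F [ 0.6  -0.01 -0.81] tool shift [170.81 373.6   11.21]
```

Request:
apply_moves([
  [[17, -3, 0], 0, 0],
  [[17, -3, 0], 0, 0],
  [[17, -4, 0], 0, 0],
  [[17, -3, 0], 0, 0],
  [[14, -3, 0], 0, 0],
  [[0, 0, 0], 0, 0],
])

```text
clock: 38.72
eef_pos: [403.6, -3.7, 32.9]
tool_rot: [1.512, 1.443, 3.097]
force: [-0.4, -0.1, -0.3]
width: -0.3
```

```bash
python3 -c "
from h import *
go((425,-5,34),90); tip((425,-5,32),0);v=snap('wrist','B')
"
```

```text
t 38.73 pos [403.6  -3.7  32.9] jaw 90.8 tilt x [-0.1  0.  -1. ] F [-0.4 -0.1 -0.3] w -0.3 q [ 0.3  0.8 -0.5  2.2  0.8  0.5  0.8]
turn about x: 0.8 (other way -179.2 )
shift before turn: [ -3.8 -21.1  -1.6]  after turn: [ -3.8 -21.1  -1.3] world [21.4 -1.3  1.1] len 21
t 38.73 tip [403.58  -3.66  32.89] xaxis [-0.13  0.01 -0.99] F [-0.43 -0.07 -0.28] tool shift [ -1.86 -21.34  -1.65]
```

View pics/wrist_B.png

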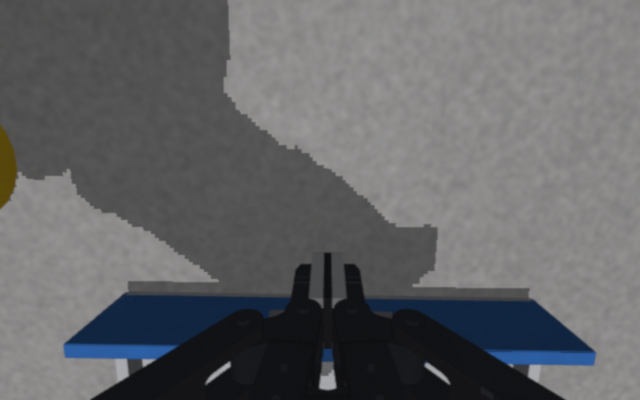

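Request:
apply_moves([
  [[-1, -6, 0], 0, 0],
  [[-1, -6, 0], 0, 0],
  [[-1, -5, 0], 0, 0],
  [[0, -5, 0], 0, 0],
  [[-1, -5, 0], 0, 0],
  [[-1, -5, 0], 0, 0],
])

```text
clock: 39.52
eef_pos: [436.1, -3.8, 35.4]
tool_rot: [1.521, 1.441, 3.105]
force: [-3.0, -0.3, -0.5]
width: 0.1
```

Request:
apply_moves([
  [[-1, -6, 0], 0, 0],
  [[-1, -6, 0], 0, 0],
  [[-1, -6, 0], 0, 0],
  [[-1, -6, 0], 0, 0],
  [[-1, -6, 0], 0, 0],
  [[-1, -6, 0], 0, 0],
  [[-1, -6, 0], 0, 0],
  [[-1, -6, 0], 0, 0],
])

```text
clock: 40.52
eef_pos: [485.6, -4.0, 36.3]
tool_rot: [1.534, 1.436, 3.118]
force: [-3.8, -0.4, -1.8]
width: -0.2
```

```bash
python3 -c "
from h import *
go((563,-5,34),90); v=snap('wrist','C')
"
```

```text
t 40.52 pos [485.6  -4.   36.3] jaw 90.7 tilt x [-0.1  0.  -1. ] F [-3.8 -0.4 -1.8] w -0.2 q [ 0.3  0.8 -0.6  2.   0.7  0.7  0.9]
turn about x: 0.7 (other way -179.3 )
shift before turn: [ -8.1 -77.   -2. ]  after turn: [ -8.1 -77.1  -1. ] world [77.4 -1.  -2.3] len 77
```

View pics/wrist_C.png

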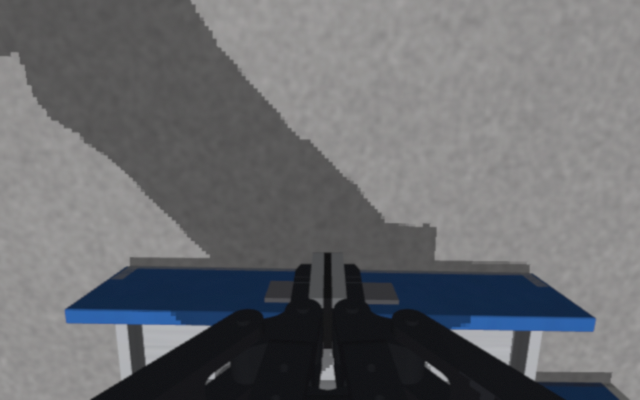

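Request:
apply_moves([
  [[-1, -6, 0], 0, 0],
  [[0, -6, 0], 0, 0],
  [[-1, -6, 0], 0, 0],
  [[-1, -6, 0], 0, 0],
  [[0, -6, 0], 0, 0],
  [[-1, -6, 0], 0, 0],
  [[-1, -5, 0], 0, 0],
  [[-1, -5, 0], 0, 0],
])

```text
clock: 41.58
eef_pos: [534.0, -4.2, 36.0]
tool_rot: [1.547, 1.433, 3.13]
force: [-7.0, -0.9, -1.2]
width: 0.0
```

Request:
apply_moves([
  [[-1, -5, 0], 0, 0],
  [[0, -5, 0], 0, 0],
  [[-1, -5, 0], 0, 0],
  [[-1, -4, 0], 0, 0],
])

```text
clock: 42.08
eef_pos: [546.4, -4.4, 35.9]
tool_rot: [1.567, 1.416, -3.132]
force: [-10.1, -0.9, 0.4]
width: 0.1
```

Request:
apply_moves([
  [[-1, -5, 0], 0, 0],
  [[0, -5, 0], 0, 0],
])

```text
clock: 42.32
eef_pos: [549.9, -4.5, 35.3]
tool_rot: [1.582, 1.402, -3.117]
force: [-17.5, -1.3, 9.3]
width: 0.0
```

```bash
python3 -c "
from h import *
go((563,-5,34),90); v=snap('wrist','D')
"
```

```text
t 42.33 pos [549.9  -4.5  35.3] jaw 90.8 tilt x [-0.2 -0.  -1. ] F [-17.5  -1.3   9.3] w 0.0 q [ 0.3  0.9 -0.6  1.8  0.6  0.8  1. ]
turn about x: 0.8 (other way -179.2 )
shift before turn: [ -0.9 -13.1  -0.7]  after turn: [ -0.9 -13.1  -0.5] world [13.1 -0.5 -1.3] len 13
```

View pics/wrist_D.png

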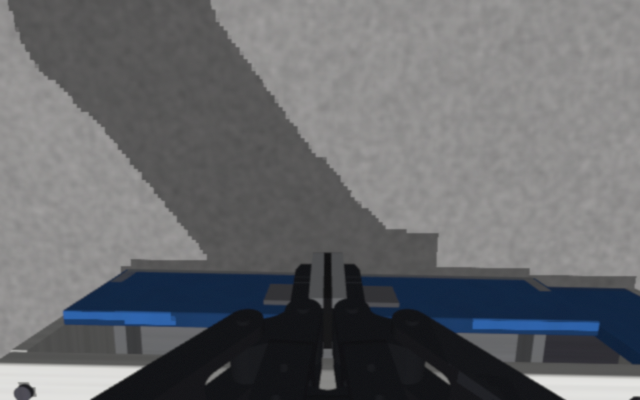

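```bash
python3 -c "
from h import *
w=load('wrist_D')
for p in [(100,311),(100,322),(560,321),(560,331)]: print(p,w.onz(*p,52))
print('cab front',w.onz(100,361,78),w.onz(560,372,78))
w=load('wrist_a')
" ; python3 -c "
from h import *
w=load('wrist_D'); crop(w,60,240,640,400,1.35,'D1')
w=load('wrist_b'); crop(w,0,190,260,290,3,'b1')"
```

```text
(100, 311) [ 564.11190837 -100.94117932   52.        ]
(100, 322) [ 569.09237752 -101.39111635   52.        ]
(560, 321) [565.93753079  92.87804058  52.        ]
(560, 331) [570.48670975  93.42180073  52.        ]
cab front [569.34517877 -84.9132984   78.        ] [571.3158242   76.65575093  78.        ]
```

View pics/D1.png

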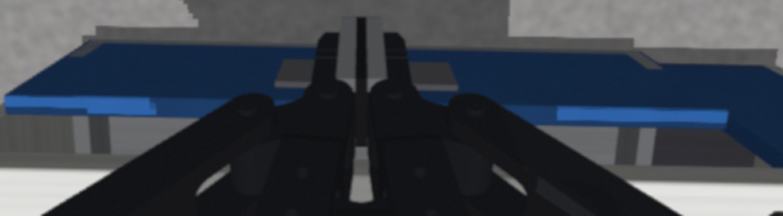

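View pics/b1.png

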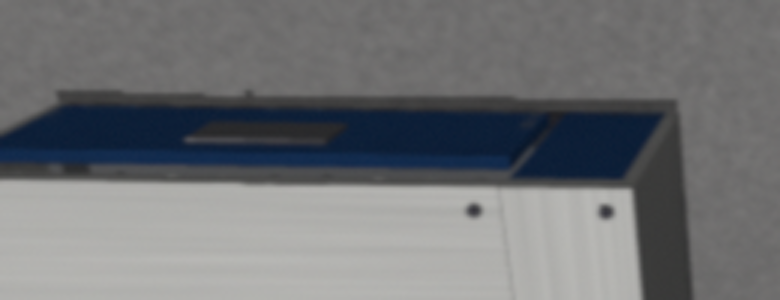

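```bash
python3 -c "
from h import *
w=load('wrist_b'); print(w.onz(133,240.7,52),w.onz(60,240,52), w.onz(133,251,78))
w=load('wrist_D'); print(w.onz(100,300,52))
from cell import status; print(status.read_state()['force'])
crop(load('scene_A'),0,0,10,10,1,'tmp')
s=snap('scene','D'); crop(s,230,150,420,310,4,'D2')"
```

```text
[569.49699188  62.43594876  52.        ] [569.24918753 -30.24786049  52.        ] [570.8414232   75.05258436  78.        ]
[ 559.18464367 -100.4960488    52.        ]
[-13.83865356   0.21298847   4.85605262]
```

View pics/D2.png

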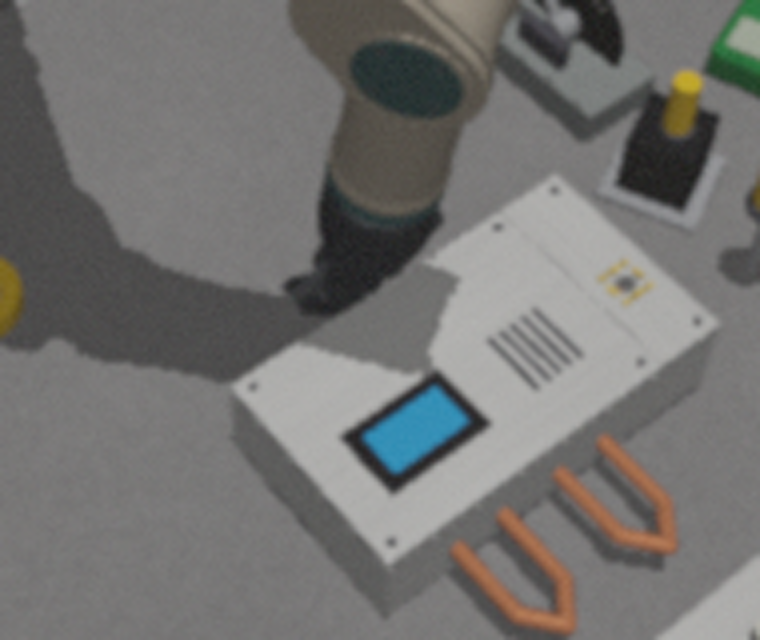

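Request:
apply_moves([
  [[1, 5, 0], 0, 0],
  [[1, 6, 0], 0, 0],
  [[1, 7, 0], 0, 0],
  [[1, 7, 0], 0, 0],
  [[1, 7, 0], 0, 0],
  [[1, 7, 0], 0, 0],
  [[1, 7, 0], 0, 0],
  [[1, 7, 0], 0, 0],
  [[1, 7, 0], 0, 0],
  [[1, 7, 0], 0, 0],
])

```text
clock: 43.68
eef_pos: [482.9, -3.9, 36.7]
tool_rot: [1.56, 1.412, -3.139]
force: [-0.9, 0.1, -1.1]
width: 0.4
```

Request:
apply_moves([
  [[1, 7, 0], 0, 0],
  [[1, 8, 0], 0, 0],
  [[1, 8, 0], 0, 0],
  [[1, 8, 0], 0, 0],
  [[1, 8, 0], 0, 0],
  [[1, 8, 0], 0, 0],
  [[1, 8, 0], 0, 0],
  [[1, 8, 0], 0, 0],
  [[1, 8, 0], 0, 0],
  [[1, 8, 0], 0, 0],
])

```text
clock: 44.92
eef_pos: [400.2, -4.7, 39.8]
tool_rot: [1.553, 1.417, 3.138]
force: [0.0, -0.1, -0.1]
width: -0.1
```

```bash
python3 -c "
from h import *
go((405,-5,34),90); tip((405,-5,90),0); v=snap('scene','E');crop(v,230,150,420,310,4,'E2')
"
```

```text
t 44.92 pos [400.2  -4.7  39.8] jaw 90.8 tilt x [-0.2  0.  -1. ] F [ 0.  -0.1 -0.1] w -0.1 q [ 0.3  0.8 -0.5  2.2  0.7  0.5  0.8]
turn about x: 0.8 (other way -179.2 )
shift before turn: [ 5.  -5.6 -0.4]  after turn: [ 5.  -5.6 -0.3] world [ 4.8 -0.3 -5.8] len 8
t 44.92 tip [400.21  -4.72  39.82] xaxis [-0.15  0.   -0.99] F [ 0.05 -0.11 -0.07] tool shift [-50.32   2.97  -0.22]
```

View pics/E2.png

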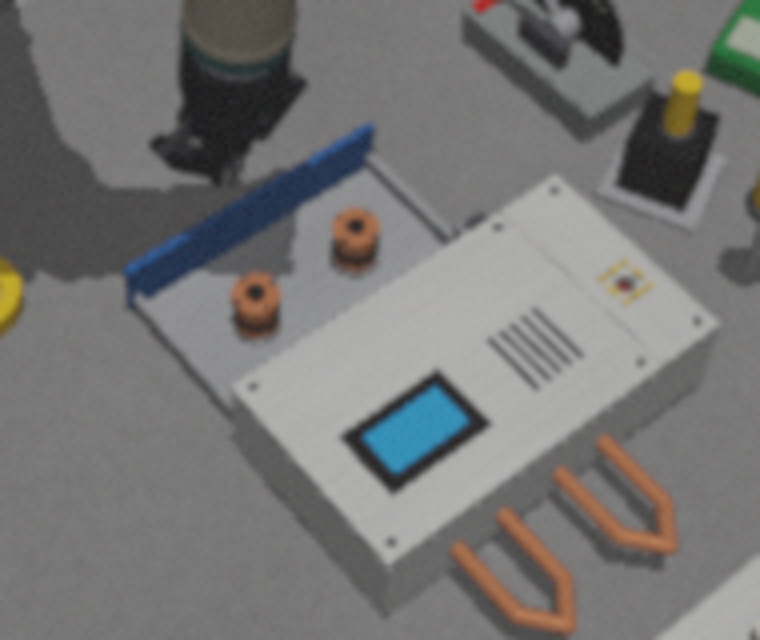

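Request:
apply_moves([
  [[-20, 2, 0], 0, 0],
  [[-30, 4, 0], 0, 0],
  [[-2, -15, 0], 0, 0],
  [[-3, -18, 0], 0, 0],
  [[-3, -18, 0], 0, 0],
  [[-2, -12, 0], 0, 0],
  [[0, 0, 0], 0, 0],
])

```text
clock: 45.85
eef_pos: [464.7, -4.3, 91.8]
tool_rot: [1.563, 1.414, -3.134]
force: [0.3, -0.1, 0.2]
width: -0.0
```

```bash
python3 -c "
from h import *
tip((461,-5,40),0); v=snap('wrist','E')
"
```

```text
t 45.85 tip [464.66  -4.31  91.77] xaxis [-0.16 -0.   -0.99] F [ 0.26 -0.09  0.18] tool shift [51.71 -4.48 -0.7 ]
```

View pics/wrist_E.png

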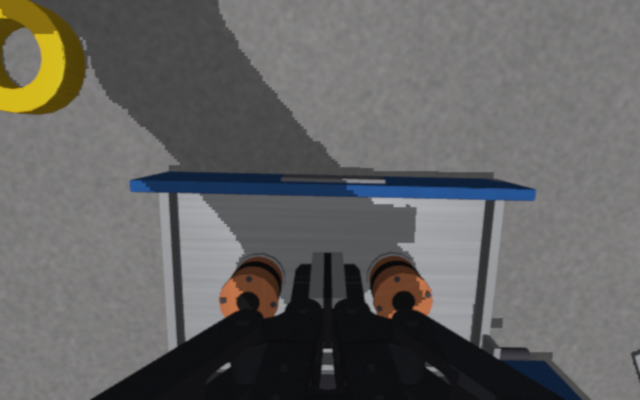

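Request:
apply_moves([
  [[15, -2, 0], 0, 0],
  [[20, -2, 0], 0, 0],
  [[13, -2, 0], 0, 0],
  [[0, 0, 0], 0, 0],
])

```text
clock: 46.4
eef_pos: [458.7, -4.8, 39.9]
tool_rot: [1.57, 1.408, -3.126]
force: [0.2, 0.9, 0.1]
width: -0.0
```

```bash
python3 -c "
from h import *
tip((456,-5,40),0); v=snap('wrist','F')
"
```

```text
t 46.4 tip [458.74  -4.8   39.94] xaxis [-0.16 -0.   -0.99] F [0.16 0.91 0.07] tool shift [ 0.38  2.72 -0.15]
```

View pics/wrist_F.png

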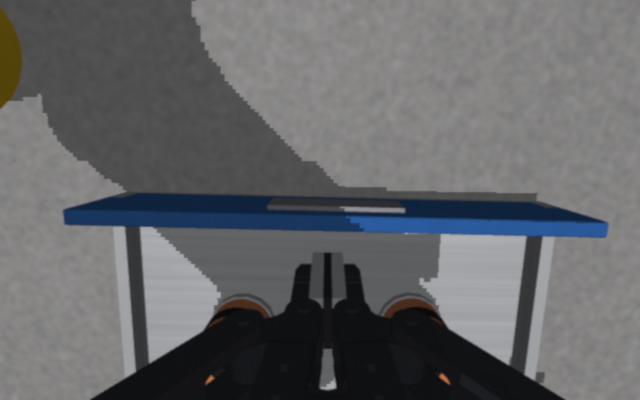

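Request:
apply_moves([
  [[1, 4, 0], 0, 0],
  [[1, 4, 0], 0, 0],
  [[1, 4, 0], 0, 0],
  [[0, 4, 0], 0, 0],
])

```text
clock: 46.95
eef_pos: [447.4, -4.5, 41.3]
tool_rot: [1.556, 1.421, -3.14]
force: [10.1, -1.2, -6.2]
width: -0.2
```

Request:
apply_moves([
  [[0, 4, 0], 0, 0],
  [[0, 4, 0], 0, 0],
  [[0, 4, 0], 0, 0],
  [[0, 4, 0], 0, 0],
])

```text
clock: 47.45
eef_pos: [447.7, -3.9, 45.0]
tool_rot: [1.504, 1.452, 3.089]
force: [7.6, -1.5, -5.5]
width: 0.3
```

```bash
python3 -c "
from h import *
tip((456,-5,40),0)
"
```

```text
t 47.45 tip [447.66  -3.87  44.99] xaxis [-0.12  0.01 -0.99] F [ 7.55 -1.52 -5.45] tool shift [ 3.96 -8.85 -1.29]
```

Request:
apply_moves([
  [[2, 5, 0], 0, 0],
  [[2, 5, 0], 0, 0],
  [[2, 5, 0], 0, 0],
  [[2, 5, 0], 0, 0],
])

```text
clock: 47.95
eef_pos: [447.9, -3.1, 44.0]
tool_rot: [1.409, 1.492, 2.993]
force: [7.8, -2.5, 5.2]
width: -0.2
```

Request:
apply_moves([
  [[1, 5, 0], 0, 0],
  [[1, 5, 0], 0, 0],
  [[1, 5, 0], 0, 0],
  [[1, 5, 0], 0, 0],
  [[1, 5, 0], 0, 0],
  [[1, 5, 0], 0, 0],
])

```text
clock: 48.7
eef_pos: [448.1, -3.0, 44.9]
tool_rot: [0.783, 1.542, 2.362]
force: [10.0, -1.2, -1.9]
width: 0.0
```

```bash
python3 -c "
from h import *
tip((456,-5,40),0)
"
```

```text
t 48.7 tip [448.07  -3.01  44.87] xaxis [-0.02  0.02 -1.  ] F [ 9.99 -1.23 -1.92] tool shift [ 4.66 -8.01 -2.16]
```

Request:
apply_moves([
  [[2, 5, 0], 0, 0],
  [[1, 5, 0], 0, 0],
  [[1, 5, 0], 0, 0],
  [[1, 5, 0], 0, 0],
  [[1, 5, 0], 0, 0],
  [[1, 5, 0], 0, 0],
  [[1, 5, 0], 0, 0],
])

```text
clock: 49.58
eef_pos: [448.4, -2.7, 44.9]
tool_rot: [-0.985, 1.518, 0.588]
force: [8.2, -3.5, 0.3]
width: -0.0
```

```bash
python3 -c "
from h import *
tip((456,-5,40),0)
"
```

```text
t 49.58 tip [448.42  -2.68  44.93] xaxis [ 0.04  0.03 -1.  ] F [ 8.22 -3.46  0.3 ] tool shift [ 5.19 -7.36 -2.49]
```

Request:
apply_moves([
  [[0, -8, 0], 0, 0],
  [[-15, -3, 0], 0, 0],
  [[-25, 0, 0], 0, 0],
  [[-12, 0, 0], 0, 0],
  [[0, 12, 0], 0, 0],
  [[0, 16, 0], 0, 0],
  [[0, 16, 0], 0, 0],
  [[0, 10, 0], 0, 0],
  [[0, 0, 0], 0, 0],
])

```text
clock: 50.7
eef_pos: [396.1, -4.5, 94.9]
tool_rot: [-0.88, 1.526, 0.693]
force: [-0.0, 0.3, -0.1]
width: -0.0
```

```bash
python3 -c "
from h import *
tip((405,-5,30),0)
"
```

```text
t 50.7 tip [396.06  -4.51  94.93] xaxis [ 0.03  0.03 -1.  ] F [-0.02  0.34 -0.07] tool shift [65.16 -6.69 -2.37]
```

Request:
apply_moves([
  [[15, -1, 0], 0, 0],
  [[17, -2, 0], 0, 0],
  [[17, -1, -1], 0, 0],
  [[14, 0, 0], 0, 0],
  [[0, 0, 0], 0, 0],
])

```text
clock: 51.32
eef_pos: [405.8, -2.8, 29.7]
tool_rot: [-0.901, 1.522, 0.672]
force: [-0.4, -0.2, 0.3]
width: 0.0
```

```bash
python3 -c "
from h import *
tip((425,-5,32),0)
"
```

```text
t 51.33 tip [405.8   -2.81  29.71] xaxis [ 0.04  0.03 -1.  ] F [-0.38 -0.17  0.26] tool shift [ -1.63 -19.27  -2.18]
```

Request:
apply_moves([
  [[0, -6, 0], 0, 0],
  [[0, -6, 0], 0, 0],
  [[0, -5, 0], 0, 0],
  [[0, -6, 0], 0, 0],
  [[0, -7, 0], 0, 0],
  [[0, -7, 0], 0, 0],
  [[0, -7, 0], 0, 0],
  [[0, -7, 0], 0, 0],
  [[0, -7, 0], 0, 0],
  [[0, -7, 0], 0, 0],
])

```text
clock: 52.58
eef_pos: [469.8, -3.2, 32.0]
tool_rot: [-0.794, 1.53, 0.778]
force: [-4.6, 0.5, -2.4]
width: -0.2
```

Request:
apply_moves([
  [[0, -7, 0], 0, 0],
  [[0, -7, 0], 0, 0],
  [[0, -7, 0], 0, 0],
  [[0, -7, 0], 0, 0],
  [[0, -7, 0], 0, 0],
  [[0, -7, 0], 0, 0],
  [[0, -7, 0], 0, 0],
])

```text
clock: 53.45
eef_pos: [520.0, -3.7, 32.7]
tool_rot: [-0.737, 1.534, 0.835]
force: [-4.4, 0.7, -2.9]
width: -0.4
```

```bash
python3 -c "
from h import *
tip((565,-5,32),0); v=snap('wrist','G')
"
```

```text
t 53.45 tip [520.02  -3.69  32.72] xaxis [ 0.02  0.03 -1.  ] F [-4.36  0.72 -2.93] tool shift [  1.8  -44.95  -1.4 ]
```

View pics/wrist_G.png

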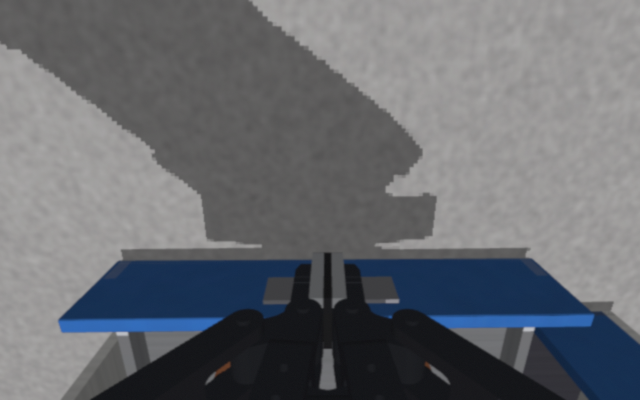

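Request:
apply_moves([
  [[0, -7, 0], 0, 0],
  [[0, -7, 0], 0, 0],
  [[0, -6, 0], 0, 0],
  [[0, -6, 0], 0, 0],
])

```text
clock: 54.0
eef_pos: [544.3, -4.0, 33.1]
tool_rot: [-0.634, 1.539, 0.938]
force: [-8.4, 1.2, 1.0]
width: 0.3
```

Request:
apply_moves([
  [[0, -7, 0], 0, 0],
  [[0, -7, 0], 0, 0],
])

```text
clock: 54.25
eef_pos: [554.9, -4.0, 33.2]
tool_rot: [-0.461, 1.544, 1.111]
force: [-6.9, 1.1, -0.2]
width: 0.4
```

```bash
python3 -c "
from h import *
tip((565,-5,32),0)
"
```

```text
t 54.25 tip [554.86  -4.03  33.2 ] xaxis [ 0.01  0.02 -1.  ] F [-6.86  1.07 -0.17] tool shift [  1.3  -10.12  -1.02]
```

Request:
apply_moves([
  [[0, -6, 0], 0, 0],
  [[0, -5, 0], 0, 0],
])

```text
clock: 54.5
eef_pos: [557.0, -4.9, 32.3]
tool_rot: [0.275, 1.551, 1.847]
force: [-18.2, 0.3, 1.4]
width: 0.0
```

Request:
apply_moves([
  [[0, -5, 0], 0, 0],
  [[0, -4, 0], 0, 0],
])

```text
clock: 54.75
eef_pos: [556.0, -5.7, 31.4]
tool_rot: [1.033, 1.543, 2.605]
force: [-12.9, 2.1, 4.9]
width: 0.2
```

```bash
python3 -c "
from h import *
tip((565,-5,32),0); v=snap('wrist','H'); crop(v,40,200,640,400,1.3,'H1')
"
```

```text
t 54.75 tip [556.04  -5.66  31.4 ] xaxis [-0.02  0.01 -1.  ] F [-12.85   2.05   4.94] tool shift [-0.81 -8.94  0.65]
```

View pics/H1.png

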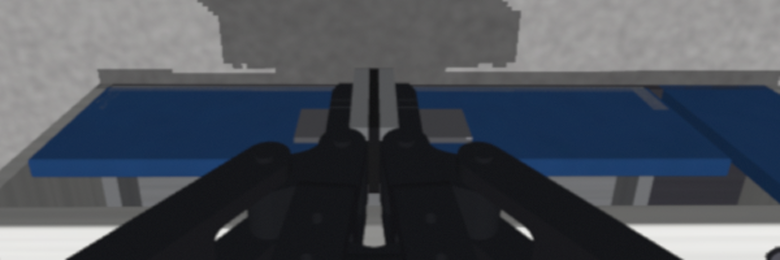

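```bash
python3 -c "
from h import *
v=load('wrist_H')
print('now',v.onz(117,321.5,52),v.onz(550,323,52),'roof edge',v.onz(117,372,78))
b=load('wrist_b');print('home',b.onz(100,240,52),b.onz(50,240,52))
c=load('wrist_c');print(); crop(c,0,240,220,360,3.5,'c9'); g=load('wrist_g'); crop(g,0,130,240,220,3.3,'g9')
"
```

```text
now [569.1649466  -93.80488752  52.        ] [571.7108532  87.0120924  52.       ] roof edge [570.29609928 -79.78863109  78.        ]
home [568.83932009  20.51904305  52.        ] [569.35133863 -42.90047562  52.        ]
```

View pics/c9.png

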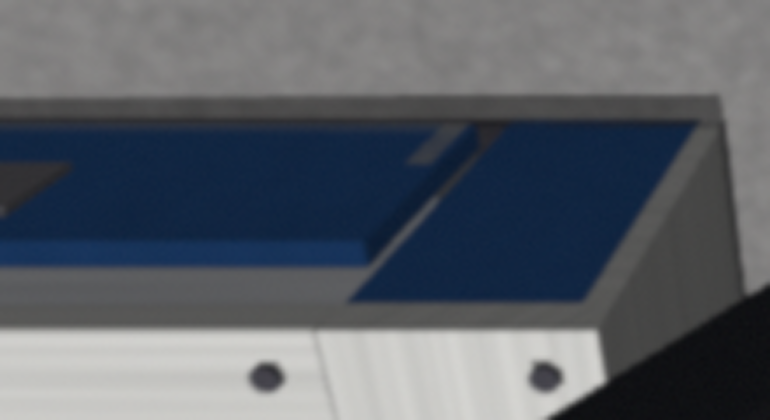

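View pics/g9.png

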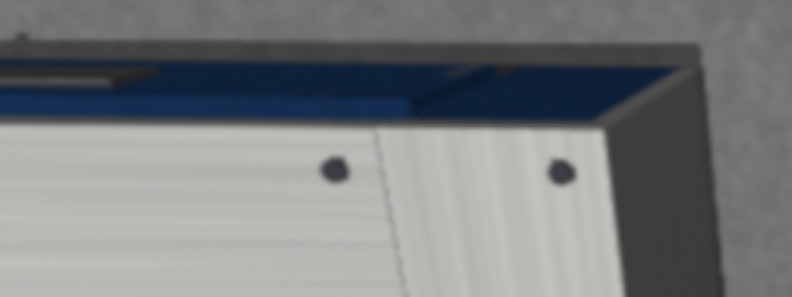

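Request:
apply_moves([
  [[0, -8, 0], 0, 0],
  [[0, -6, 0], 0, 0],
])

```text
clock: 55.05
eef_pos: [554.6, -7.5, 29.2]
tool_rot: [1.452, 1.517, 3.024]
force: [-15.4, 0.2, 4.9]
width: -0.2
```

Request:
apply_moves([
  [[0, 4, 0], 0, 0],
  [[0, 6, 0], 0, 0],
  [[0, 10, 0], 0, 0],
  [[0, 15, 0], 0, 0],
  [[0, 15, 0], 0, 0],
  [[0, 0, 0], 0, 0],
])

```text
clock: 55.8
eef_pos: [511.2, -7.1, 34.9]
tool_rot: [1.337, 1.534, 2.909]
force: [0.6, -0.5, 0.2]
width: 0.2
```

```bash
python3 -c "
from h import *
go((405,290,200),90); tip((565,-5,32),0); v=snap('wrist','I')
"
```

```text
t 55.8 pos [511.2  -7.1  34.9] jaw 90.0 tilt x [-0.  0. -1.] F [ 0.6 -0.5  0.2] w 0.2 q [ 0.4  0.9 -0.7  2.   0.9  0.7  0.7]
turn about x: 0.0 (other way -180.0 )
shift before turn: [-158.6  111.8  298.6]  after turn: [-158.6  112.   298.5] world [-106.2  297.1  165.1] len 356
t 55.8 tip [511.21  -7.08  34.85] xaxis [-0.04  0.01 -1.  ] F [ 0.57 -0.51  0.25] tool shift [  0.93 -53.86   2.02]
```

View pics/wrist_I.png

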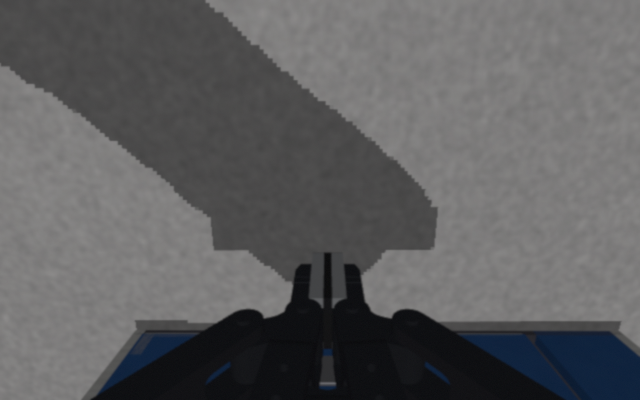

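Request:
apply_moves([
  [[-20, 5, 0], 0, 30],
  [[-35, 8, 0], 0, 60],
  [[-35, 8, 10], 0, 60],
  [[-35, 8, 25], 0, 60],
  [[-35, 8, 30], 0, 60],
  [[-30, 8, 30], 0, 60],
  [[-5, 8, 30], 0, 60],
  [[0, 8, 30], 0, 60],
  [[0, 8, 30], 0, 60],
  [[0, 8, 30], 0, 60],
])

```text
clock: 57.1
eef_pos: [444.7, 213.9, 254.1]
tool_rot: [0.877, 1.548, 2.445]
force: [0.7, 0.2, 0.3]
width: 59.7
```

```bash
python3 -c "
from h import *
go((383,295,170),90); tip((383,295,170),0); v=snap('top','J'); crop(v,190,110,430,290,3,'J1'); v=snap('scene','J'); crop(v,230,90,430,310,3.2,'J2'); v=snap('wrist','J')
"
```

```text
t 57.1 pos [444.7 213.9 254.1] jaw 89.8 tilt x [-0.  0. -1.] F [0.7 0.2 0.3] w 59.7 q [ 0.2  0.5 -1.   1.9  0.5  1.   0.6]
turn about x: -0.2 (other way 179.8 )
shift before turn: [86.4 60.4 79.6]  after turn: [86.4 60.2 79.8] world [-61.7  81.1 -84.1] len 132
t 57.1 tip [444.7  213.94 254.14] xaxis [-0.02  0.01 -1.  ] F [0.68 0.22 0.33] tool shift [86.41 60.43 79.61]
```

View pics/wrist_J.png

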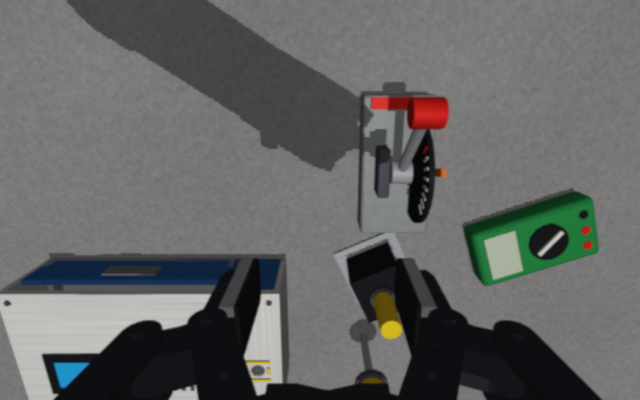

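View pics/J2.png

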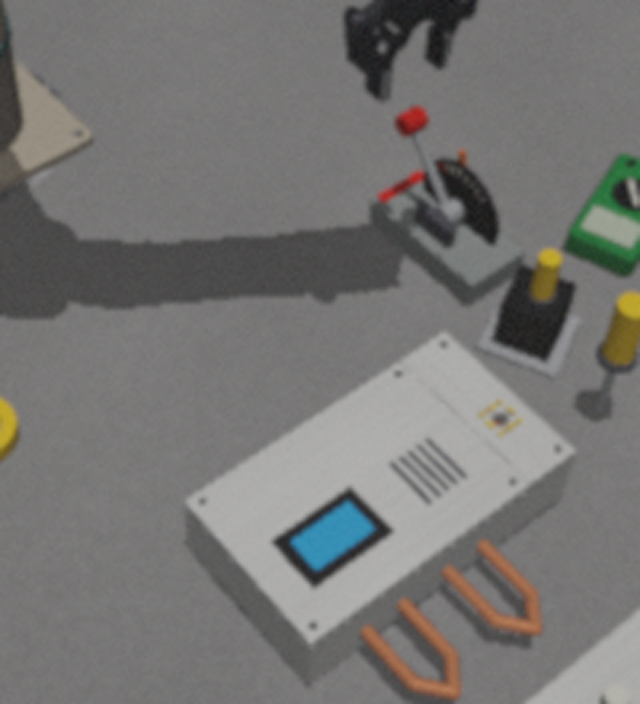

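```bash
python3 -c "
from h import *
np.set_printoptions(precision=1,suppress=True)
v=load('wrist_J'); crop(v,350,80,470,240,5,'J3')
print(blobs(v,(5,130,90),(18,255,255),(425,150,460,190),3)[0], blobs(v,(0,130,70),(6,255,255),(400,85,460,135),20)[0])
for f in ['wrist_c','wrist_e','wrist_J','wrist_b']:
    w=load(f); b=blobs(w,(7,130,90),(18,255,255),(320,120,460,190),3)[0]; print(f,w.C(),b,[w.onz(*x[1],108) for x in b])
"
```

```text
[(np.int32(48), (np.float64(442.5), np.float64(172.5)), (np.int32(440), np.int32(169), np.int32(6), np.int32(8)))] [(np.int32(1254), (np.float64(426.5), np.float64(111.6)), (np.int32(400), np.int32(97), np.int32(49), np.int32(32)))]
wrist_c [410.  274.5 275.6] [(np.int32(143), (np.float64(415.8), np.float64(134.2)), (np.int32(411), np.int32(127), np.int32(10), np.int32(16)))] [array([434.8, 317.2, 108. ])]
wrist_e [371.  269.1 419.3] [(np.int32(36), (np.float64(377.1), np.float64(145.7)), (np.int32(375), np.int32(142), np.int32(5), np.int32(8)))] [array([434.8, 316.3, 108. ])]
wrist_J [362.8 213.2 399.8] [(np.int32(48), (np.float64(442.5), np.float64(172.5)), (np.int32(440), np.int32(169), np.int32(6), np.int32(8)))] [array([435.4, 317.1, 108. ])]
wrist_b [366.  301.7 472.8] [(np.int32(28), (np.float64(332.5), np.float64(148.2)), (np.int32(331), np.int32(145), np.int32(4), np.int32(8)))] [array([434.8, 315.8, 108. ])]
```

View pics/J3.png

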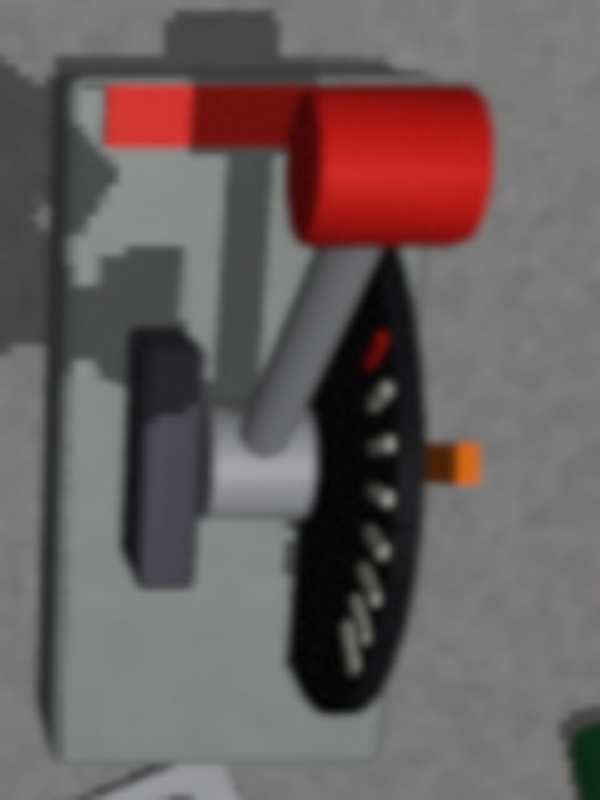

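```bash
python3 -c "
from h import *
np.set_printoptions(precision=2,suppress=True)
v=load('wrist_J')
k=v.onz(428.8,113,126.5); print('knob',k,'pivot x',k[0]+64.4)
# bottom/top silhouettes rows
for r in (86,246): print(v.onz(428.8,80+r/5,126.5))
m=v.onz(443.6,172.7,122.5); print('tip',m)
xp=k[0]+64.4
print('a tip',math.asin((m[0]-xp)/75)+.7)
# ticks r? red tick a=-.7, white
P=[(376,350),(381,395),(383,443),(380,495),(377,545)]
for i,p in enumerate(P):
    a=i*.2-.7; X=v.onz(350+p[0]/5,80+p[1]/5,50+44*math.cos(a)); print(i,X, (X[0]-xp)/math.sin(a))
"
```

```text
knob [384.42 295.31 126.5 ] pivot x 448.8170274414066
[372.89 294.26 126.5 ]
[396.56 296.42 126.5 ]
tip [431.96 312.89 122.5 ]
a tip 0.4732506092840269
0 [420.48 307.89  83.65] 43.99370300529374
1 [427.72 308.02  88.61] 44.014670671039006
2 [435.74 308.12  92.03] 44.261665355531015
3 [444.9  307.89  93.78] 39.22648597459477
4 [454.28 308.18  93.78] 54.73383997177032
```

```bash
python3 -c "
from h import *
c=load('wrist_c'); crop(c,380,90,450,170,8,'c3'); e=load('wrist_e'); crop(e,350,120,400,170,8,'e3'); d=load('wrist_d'); crop(d,350,260,400,330,8,'d3')
s=load('scene_J'); crop(s,360,120,390,165,12,'s3')
"
```

```text
(no output)
```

View pics/c3.png

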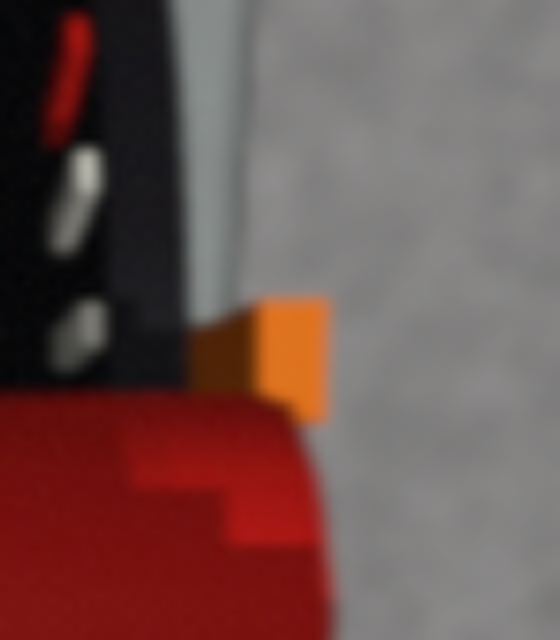

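View pics/d3.png

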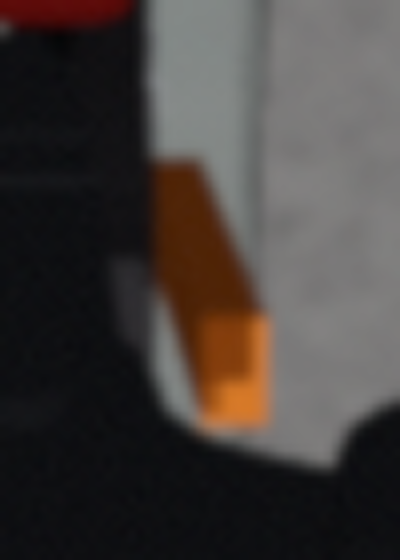

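View pics/s3.png

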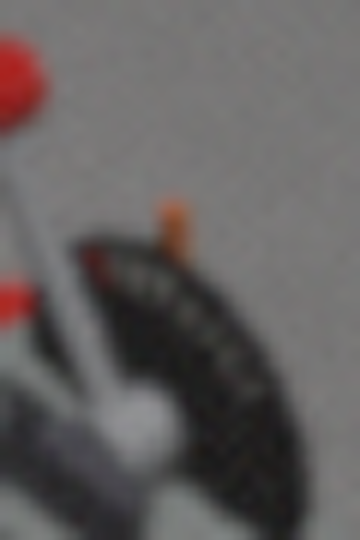

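```bash
cat >> h.py <<'E'
def mtri(obs):
    A=np.zeros((3,3)); b=np.zeros(3)
    for v,p in obs:
        c,r=v.ray(*p); r=r/np.linalg.norm(r); M=np.eye(3)-np.outer(r,r); A+=M; b+=M@c
    X=np.linalg.solve(A,b); return X,[round(float(np.linalg.norm(v.px(X)-np.array(p))),1) for v,p in obs]
E
python3 -c "
from h import *
np.set_printoptions(precision=2,suppress=True)
c,d,J,s,e=[load(x) for x in ('wrist_c','wrist_d','wrist_J','scene_J','wrist_e')]
o=[(c,(416.6,135)),(d,(379.4,306.5)),(J,(443.6,172.7))]
print('tip',mtri(o), mtri(o[:2]))
print('root/side d', d.onz(350+155/8,260+165/8,95))
# ticks positions
"
```

```text
tip (array([434.58, 316.67, 111.85]), [0.1, 0.0, 0.1]) (array([434.57, 316.66, 111.83]), [0.1, 0.1])
root/side d [430.31 313.59  95.  ]
```

```bash
python3 -c "
from h import *
np.set_printoptions(precision=2,suppress=True)
J,s,e,se,te,l,tJ=[load(x) for x in ('wrist_J','scene_J','wrist_e','scene_e','top_e','top_l','top_r')]
crop(e,310,55,400,165,6,'e4')
bs=blobs(s,(0,120,70),(8,255,255),(340,110,375,140),10)[0]; print(bs)
print(blobs(tJ,(0,120,100),(6,255,255),(205,240,240,262),10)[0])
k=J.onz(428.8,113,126.5)
print(mtri([(J,(428.8,113)),(e,(356,86.5))]))
print(mtri([(J,(428.8,113)),(e,(356,86.5)),(s,bs[0][1])]))
"
```

```text
[(np.int32(57), (np.float64(358.3), np.float64(127.2)), (np.int32(354), np.int32(123), np.int32(10), np.int32(9)))]
[(np.int32(154), (np.float64(218.4), np.float64(252.9)), (np.int32(210), np.int32(247), np.int32(23), np.int32(11)))]
(array([383.86, 295.03, 127.68]), [0.7, 0.6])
(array([384.  , 295.26, 127.31]), [0.6, 0.8, 0.1])
```

View pics/e4.png

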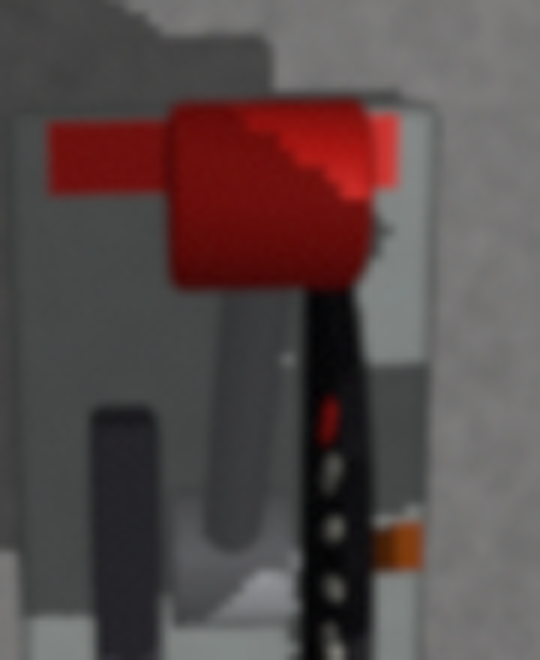

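Request:
apply_moves([
  [[0, 12, 16], 0, 60],
  [[0, 15, 20], 0, 60],
  [[0, 15, 20], 0, 60],
  [[10, 12, 16], 0, 60],
  [[20, 5, 8], 0, 60],
  [[25, 0, 0], 0, 60],
  [[0, 0, 0], 0, 60],
  [[0, 0, 0], 0, 60],
])

```text
clock: 58.25
eef_pos: [387.8, 291.7, 205.4]
tool_rot: [0.675, 1.553, 2.237]
force: [-0.1, 0.2, 0.1]
width: 60.2
```

```bash
python3 -c "
from h import *
tip((384,295.2,118),0); go((384,295.2,118),90); v=snap('wrist','K')
"
```

```text
t 58.25 tip [387.84 291.66 205.43] xaxis [-0.01  0.01 -1.  ] F [-0.14  0.21  0.12] tool shift [87.51  2.89  2.28]
t 58.25 pos [387.8 291.7 205.4] jaw 89.5 tilt x [-0.  0. -1.] F [-0.1  0.2  0.1] w 60.2 q [-0.1  0.6 -0.9  2.   0.6  0.9  0.3]
turn about x: -0.5 (other way 179.5 )
shift before turn: [87.5  2.9  2.3]  after turn: [87.5  2.9  2.3] world [ -3.8   3.5 -87.4] len 88
```

View pics/wrist_K.png

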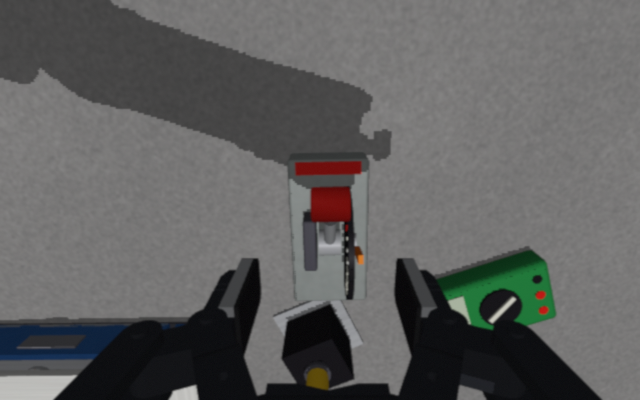

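Request:
apply_moves([
  [[17, 1, 1], 0, 50],
  [[20, 1, 1], 0, 50],
  [[20, 1, 0], 0, 50],
  [[18, 0, 0], 0, 50],
  [[9, 0, 0], 0, 50],
  [[0, 0, 0], 0, 50],
])

```text
clock: 59.05
eef_pos: [385.3, 294.5, 118.1]
tool_rot: [0.533, 1.553, 2.091]
force: [0.5, -0.1, -0.3]
width: 49.6
```

```bash
python3 -c "
from h import *
tip((384,295.2,118),0)
"
```

```text
t 59.05 tip [385.3  294.51 118.09] xaxis [-0.01  0.02 -1.  ] F [ 0.54 -0.12 -0.29] tool shift [0.11 1.31 0.67]
```

Request:
apply_moves([
  [[0, 1, 1], 0, 35],
  [[0, 0, 0], 0, 20],
  [[0, 0, 0], 0, 20],
  [[0, 0, 0], 0, 20],
  [[0, 0, 0], 0, 20],
])

```text
clock: 59.68
eef_pos: [384.6, 294.9, 119.3]
tool_rot: [0.472, 1.555, 2.032]
force: [-0.5, -0.2, -3.1]
width: 24.5
```

```bash
python3 -c "
from h import *
tip((426.5,295.2,139),0); v=snap('wrist','L'); crop(v,250,200,410,340,4,'L1')
"
```

```text
t 59.67 tip [384.6  294.87 119.29] xaxis [-0.01  0.01 -1.  ] F [-0.51 -0.23 -3.09] tool shift [-19.99 -41.76   1.04]
```

View pics/L1.png

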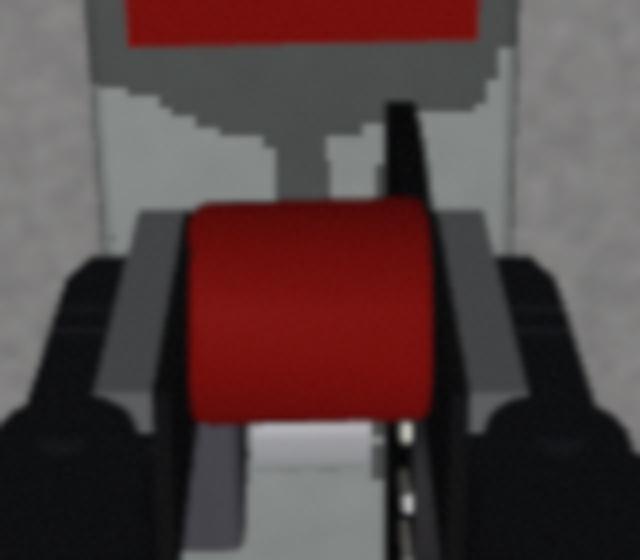

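Request:
apply_moves([
  [[-6, -8, 0], 0, 20],
  [[-5, -9, 0], 0, 20],
  [[-4, -9, 0], 0, 20],
  [[0, 0, 0], 0, 20],
])

```text
clock: 60.22
eef_pos: [410.5, 295.0, 133.9]
tool_rot: [0.667, 1.552, 2.228]
force: [1.4, 0.9, -5.7]
width: 24.7
```

```bash
python3 -c "
from h import *
tip((426.5,295.2,140),0); v=snap('wrist','M')
"
```

```text
t 60.23 tip [410.5  294.99 133.91] xaxis [-0.01  0.02 -1.  ] F [ 1.38  0.92 -5.68] tool shift [ -6.27 -15.92   0.46]
```

View pics/wrist_M.png

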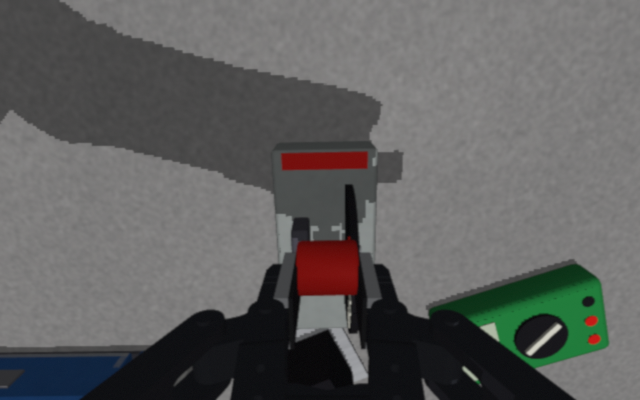

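Request:
apply_moves([
  [[-3, -8, 0], 0, 20],
  [[-3, -7, 0], 0, 20],
  [[0, 0, 0], 0, 20],
  [[0, 0, 0], 0, 20],
])

```text
clock: 60.78
eef_pos: [425.5, 295.0, 139.1]
tool_rot: [0.734, 1.549, 2.294]
force: [-1.8, 2.9, -10.3]
width: 24.3
```

```bash
python3 -c "
from h import *
tip((426.5,295.2,140),0); v=snap('wrist','N'); crop(v,250,140,410,340,4,'N1'); s=snap('scene','N'); crop(s,340,100,400,180,8,'N2')
"
```

```text
t 60.77 tip [425.47 295.02 139.07] xaxis [-0.01  0.02 -1.  ] F [ -1.85   2.94 -10.34] tool shift [-0.95 -1.01  0.21]
```

View pics/N2.png

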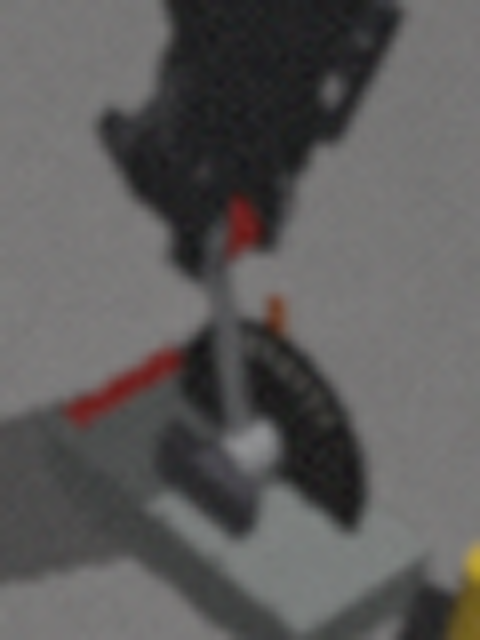

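Request:
apply_moves([
  [[1, -1, 0], 0, 20],
  [[0, 0, 0], 0, 20],
  [[0, 0, 0], 0, 36],
  [[0, 0, 0], 0, 44],
  [[-15, 0, 0], 0, 44],
  [[-25, 0, 0], 0, 44],
  [[-30, -10, 0], 0, 44],
  [[-30, -20, 10], 0, 44],
  [[0, -15, 10], 0, 44],
  [[0, 0, 0], 0, 44],
])

```text
clock: 62.12
eef_pos: [477.5, 313.7, 251.3]
tool_rot: [0.046, 1.553, 1.605]
force: [-1.0, 0.5, -0.3]
width: 44.0
```

```bash
python3 -c "
from h import *
tip((426.5,295.2,140),0); v=snap('wrist','O'); crop(v,270,40,430,240,4,'O1'); s=snap('scene','O'); crop(s,340,100,400,180,8,'O2')
"
```

```text
t 62.12 tip [477.54 313.73 251.33] xaxis [-0.    0.02 -1.  ] F [-1.03  0.54 -0.28] tool shift [111.01  50.75 -21.04]
```

View pics/O1.png

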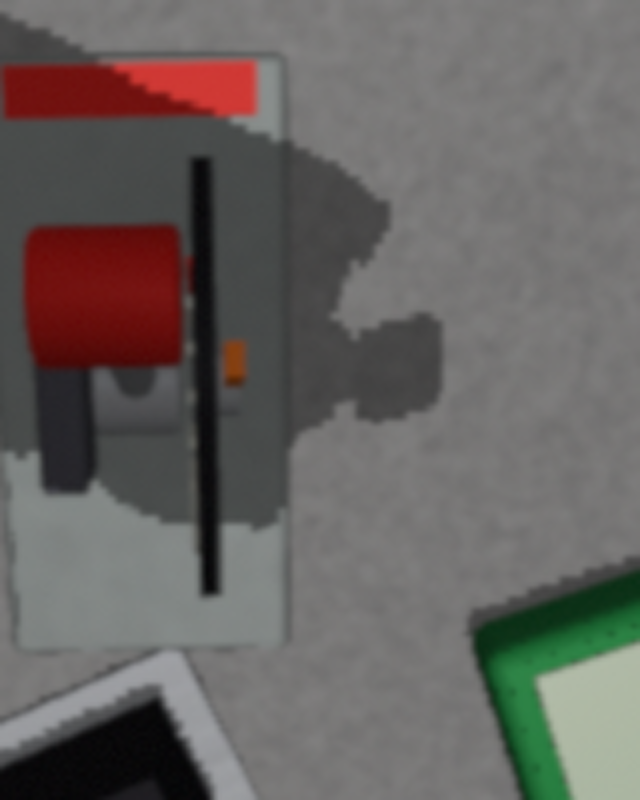

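View pics/O2.png

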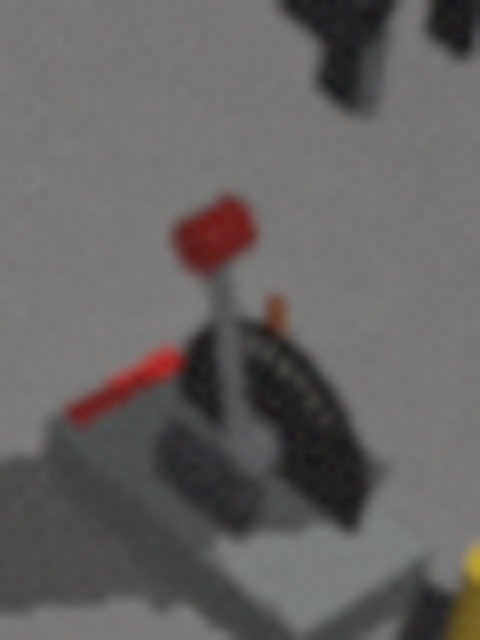

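```bash
python3 -c "
from h import *
np.set_printoptions(precision=2,suppress=True)
v=load('wrist_O'); s=load('scene_O')
X=v.onz(296,114,147.5); print('knob',X,'C',v.C())
bs=blobs(s,(0,110,70),(8,255,255),(355,115,378,140),10)[0]; print(bs, mtri([(v,(296,114)),(s,bs[0][1])]), tri(v,(296,114),s,bs[0][1]))
for xp in (448,448.5,449): print(xp, .7+math.asin((X[0]-xp)/100))
for p in [(328.8,129),(328.8,130)]: M=v.onz(*p,111.9); print('marker',M, .7+math.atan2(M[0]-448.5,61.9))
hsv=cv2.cvtColor(v.im,cv2.COLOR_BGR2HSV)
print(blobs(v,(5,110,60),(20,255,255),(320,115,340,145),3)[0])
"
```

```text
knob [418.46 293.86 147.5 ] C [394.35 310.97 394.98]
[(np.int32(58), (np.float64(366.5), np.float64(128.9)), (np.int32(362), np.int32(125), np.int32(10), np.int32(9)))] (array([419.12, 294.3 , 146.45]), [1.1, 0.3]) (array([419.12, 294.3 , 146.45]), np.float64(1.5244840863956792))
448 0.40014810229618747
448.5 0.3949103190597033
449 0.38966388175535316
marker [433.91 316.91 111.9 ] 0.468530991317269
marker [434.7 316.9 111.9] 0.48061039029603914
[(np.int32(59), (np.float64(328.2), np.float64(130.2)), (np.int32(326), np.int32(125), np.int32(6), np.int32(12)))]
```

```bash
python3 -c "
from h import *
np.set_printoptions(precision=2,suppress=True)
for n,z in (('N',147.5),('M',142.5),('L',126.5)):
    v=load('wrist_'+n); b=blobs(v,(0,130,60),(6,255,255),(270,180,400,330),300)[0]; print(n,b)
    for q in b: print(v.onz(q[2][0]+q[2][2]/2,q[2][1]+q[2][3]/2,z))
"
```

```text
N [(np.int32(3337), (np.float64(327.1), np.float64(262.2)), (np.int32(295), np.int32(235), np.int32(65), np.int32(56)))]
[418.63 293.97 147.5 ]
M [(np.int32(3307), (np.float64(327.1), np.float64(267.4)), (np.int32(296), np.int32(237), np.int32(63), np.int32(59)))]
[405.23 293.93 142.5 ]
L [(np.int32(1508), (np.float64(325.2), np.float64(201.9)), (np.int32(281), np.int32(193), np.int32(89), np.int32(19))), (np.int32(3292), (np.float64(327.0), np.float64(277.5)), (np.int32(297), np.int32(250), np.int32(61), np.int32(56)))]
[350.42 293.34 126.5 ]
[385.81 293.78 126.5 ]
```

Request:
apply_moves([
  [[10, 15, -5], 0, 46],
  [[20, 15, -7], 0, 46],
  [[20, 15, -6], 0, 46],
  [[20, 10, 0], 0, 46],
  [[0, 0, 0], 0, 46],
  [[0, 0, 0], 0, 46],
])

```text
clock: 62.98
eef_pos: [415.2, 293.1, 179.6]
tool_rot: [0.317, 1.558, 1.881]
force: [-0.2, 0.2, 0.5]
width: 45.7
```

```bash
python3 -c "
from h import *
tip((419.5,294.8,135),0)
"
```

```text
t 62.98 tip [415.21 293.08 179.64] xaxis [-0.    0.01 -1.  ] F [-0.23  0.16  0.55] tool shift [44.64 -4.46  1.21]
```

Request:
apply_moves([
  [[12, -2, 1], 0, 46],
  [[15, -2, 0], 0, 46],
  [[12, 0, 0], 0, 46],
  [[5, 0, 0], 0, 46],
  [[0, 0, 0], 0, 46],
  [[0, 0, 0], 0, 20],
  [[0, 0, 0], 0, 20],
  [[0, 0, 0], 0, 20],
  [[0, 0, 0], 0, 20],
])

```text
clock: 64.1
eef_pos: [420.6, 295.1, 133.4]
tool_rot: [0.174, 1.558, 1.738]
force: [-0.1, 1.0, -1.3]
width: 25.1
```

```bash
cat >> h.py <<'E'
def knob(n,z=147.,xp=448.5):
    v=snap('wrist',n); b=[q for q in blobs(v,(0,130,60),(6,255,255),(270,180,400,330),300)[0] if q[2][3]>40]
    for q in b:
        for _ in range(5):
            X=v.onz(q[2][0]+q[2][2]/2-.5,q[2][1]+q[2][3]/2-.5,z); a=math.asin(max(-1,min(1,(X[0]-xp)/100))); z=50+100*math.cos(a)
        print(q,'knob',X,'joint',a+.7)
E
python3 -c "
from h import *
tip((426.5,294.8,137),0); knob('P')
"
```

```text
t 64.1 tip [420.63 295.11 133.43] xaxis [-0.    0.01 -1.  ] F [-0.12  1.02 -1.31] tool shift [-3.59 -5.87 -0.22]
(np.int32(3569), (np.float64(327.2), np.float64(279.3)), (np.int32(295), np.int32(251), np.int32(65), np.int32(57))) knob [419.23 293.75 145.62] joint 0.40299854278083913
```

Request:
apply_moves([
  [[-1, -4, 0], 0, 20],
  [[-1, -4, 0], 0, 20],
  [[0, 0, 0], 0, 20],
  [[0, 0, 0], 0, 20],
])

```text
clock: 64.65
eef_pos: [424.4, 295.1, 134.4]
tool_rot: [0.713, 1.555, 2.279]
force: [-1.9, 0.8, -1.8]
width: 24.9
```

```bash
python3 -c "
from h import *
tip((426.5,294.8,137),0); knob('Q')
"
```

```text
t 64.65 tip [424.45 295.14 134.41] xaxis [-0.01  0.01 -1.  ] F [-1.95  0.81 -1.85] tool shift [-2.61 -2.03 -0.3 ]
(np.int32(3588), (np.float64(327.2), np.float64(278.3)), (np.int32(295), np.int32(250), np.int32(65), np.int32(58))) knob [422.88 293.78 146.66] joint 0.4409622291902137
```

Request:
apply_moves([
  [[-1, -5, 0], 0, 20],
  [[0, -3, 0], 0, 20],
  [[0, 0, 0], 0, 20],
  [[0, 0, 0], 0, 20],
])

```text
clock: 65.2
eef_pos: [428.5, 295.1, 135.3]
tool_rot: [1.033, 1.55, 2.599]
force: [-1.4, 0.7, -1.9]
width: 24.7
```

```bash
python3 -c "
from h import *
tip((426.5,294.8,137),0); knob('R')
"
```

```text
t 65.2 tip [428.52 295.11 135.31] xaxis [-0.02  0.01 -1.  ] F [-1.43  0.69 -1.91] tool shift [-1.66  2.05 -0.3 ]
(np.int32(3606), (np.float64(327.1), np.float64(277.3)), (np.int32(295), np.int32(249), np.int32(65), np.int32(58))) knob [426.55 293.8  147.56] joint 0.4786626512547346
```

Request:
apply_moves([
  [[0, 0, 0], 0, 32],
  [[0, 0, 0], 0, 44],
  [[0, 0, 0], 0, 46],
  [[-15, 0, 0], 0, 46],
  [[-25, 0, 0], 0, 46],
  [[-25, -10, 5], 0, 46],
  [[-10, -15, 10], 0, 46],
  [[0, -15, 15], 0, 46],
  [[0, 0, 0], 0, 46],
  [[0, 0, 0], 0, 46],
])

```text
clock: 66.5
eef_pos: [475.4, 325.3, 220.5]
tool_rot: [0.387, 1.554, 1.951]
force: [0.1, 0.2, 0.9]
width: 46.0
```

```bash
python3 -c "
from h import *
tip((426.5,295.2,140),0); v=snap('wrist','S'); print(v.C()); crop(v,270,40,430,240,4,'S1'); s=snap('scene','S'); crop(s,340,100,400,180,8,'S2')
"
```

```text
t 66.5 tip [475.39 325.26 220.53] xaxis [-0.01  0.02 -1.  ] F [0.09 0.18 0.94] tool shift [ 80.36  48.18 -31.64]
[392.95 322.56 364.61]
```

View pics/S1.png

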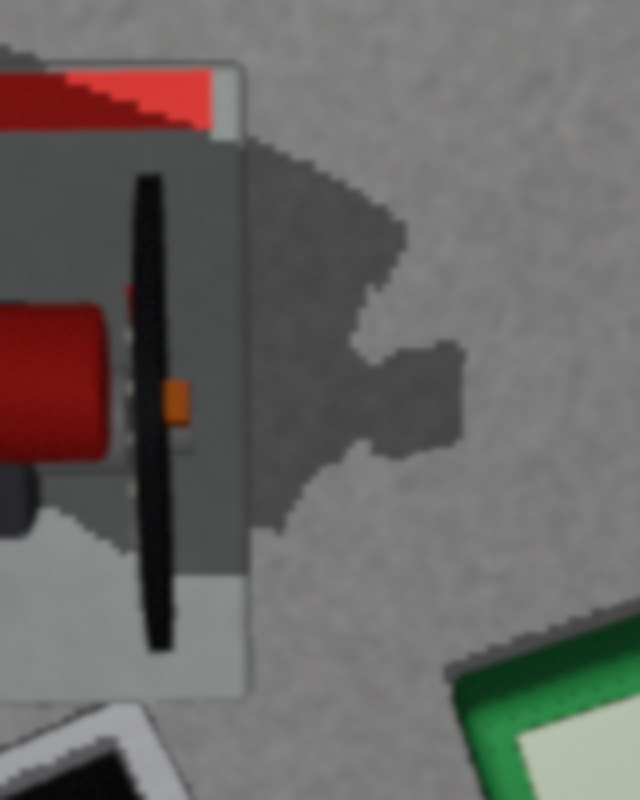

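View pics/S2.png

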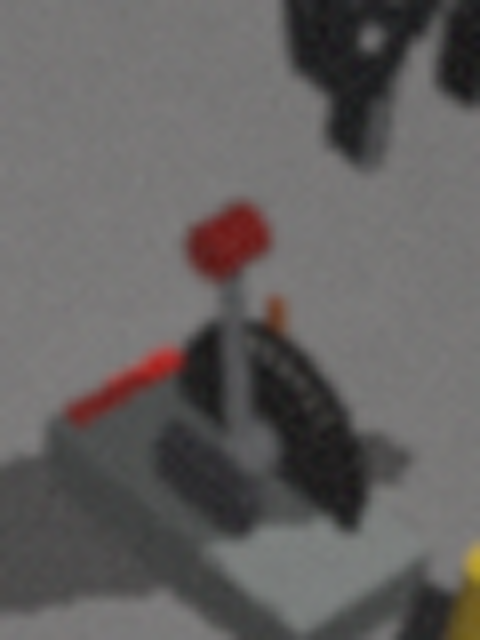

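Request:
apply_moves([
  [[0, 8, -8], 0, 46],
  [[0, 8, -8], 0, 46],
  [[0, 0, 0], 0, 46],
  [[0, 0, 0], 0, 46],
])

```text
clock: 67.1
eef_pos: [456.9, 306.5, 220.0]
tool_rot: [0.501, 1.556, 2.065]
force: [0.6, 0.7, 0.6]
width: 46.1
```

```bash
python3 -c "
from h import *
np.set_printoptions(precision=2,suppress=True)
v=load('wrist_S'); X=v.onz(285,135.4,147.5); M=v.onz(314,140.4,111.9); print(X,M, .7+math.asin((X[0]-448.5)/100), .7+math.atan2(M[0]-448.5,61.9))
v=snap('wrist','T'); print(v.C()); crop(v,230,40,410,200,4.4,'T1')
"
```

```text
[425.67 299.94 147.5 ] [434.81 316.75 111.9 ] 0.4697073948556531 0.4823429963922988
[374.61 304.1  364.22]
```

View pics/T1.png

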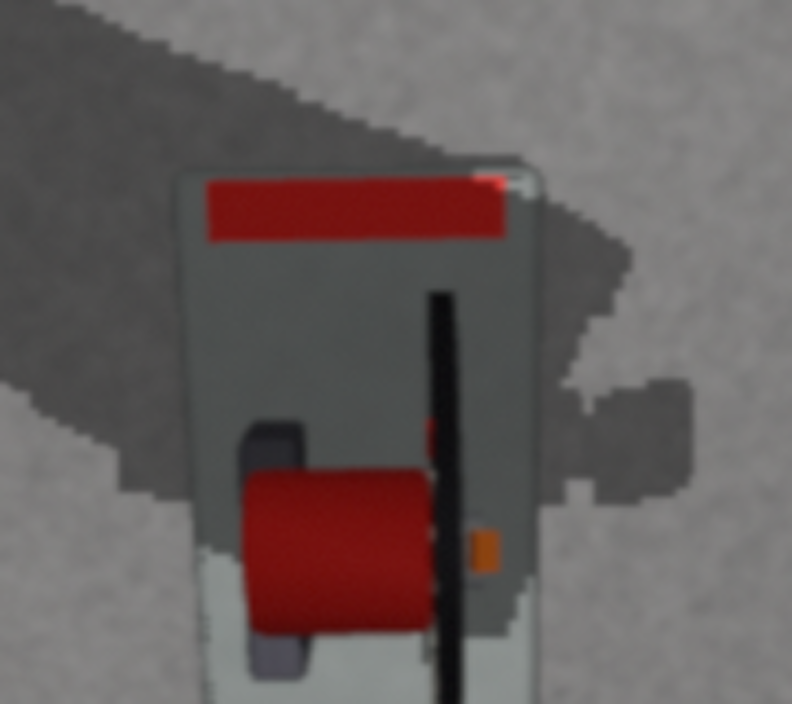

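```bash
python3 -c "
from h import *
np.set_printoptions(precision=2,suppress=True)
v=load('wrist_T')
def f(p): return (230+(p[0]+.5)/4.4-.5, 40+(p[1]+.5)/4.4-.5)
k=f((338,551.8)); m=f((485,551.5))
X=v.onz(*k,147.6); M=v.onz(*m,111.9); print(k,m,X,M)
# strip edges yaw
a,b=v.onz(*f((207,182)),35),v.onz(*f((500,178)),35); print('strip yaw',math.degrees(math.atan2(b[0]-a[0],b[1]-a[1])))
# knob edge yaw
a,b=v.onz(*f((255,471)),147),v.onz(*f((425,470)),147);print('knob yaw',math.degrees(math.atan2(b[0]-a[0],b[1]-a[1])))
a,b=v.onz(*f((255,634)),147),v.onz(*f((425,631)),147);print('knob yaw',math.degrees(math.atan2(b[0]-a[0],b[1]-a[1])))
for xp in (448,448.5,449): print(xp,.7+math.asin((X[0]-xp)/100), .7+math.atan2(M[0]-xp,61.9))
"
```

```text
(306.4318181818182, 165.02272727272725) (339.84090909090907, 164.95454545454544) [425.69 293.59 147.6 ] [434.33 316.24 111.9 ]
strip yaw -0.2993739387816711
knob yaw 0.24039390024392027
knob yaw -0.3897134739083827
448 0.47504035291722474 0.4825807562287131
448.5 0.46990807570970483 0.47489230045422703
449 0.46476962105005065 0.4672308212847224
```

Request:
apply_moves([
  [[-20, 0, -10], 0, 46],
  [[-30, 0, -30], 0, 46],
  [[-20, 0, -30], 0, 46],
  [[0, 0, -30], 0, 46],
  [[0, 0, -30], 0, 46],
  [[0, 0, 0], 0, 46],
])

```text
clock: 67.9
eef_pos: [458.4, 171.4, 296.7]
tool_rot: [0.097, 1.557, 1.661]
force: [0.8, -0.2, -0.4]
width: 45.8
```

```bash
python3 -c "
from h import *
tip((0,0,0),0); s=snap('scene','U'); crop(s,130,100,450,320,2.5,'U1'); t=snap('top','U');crop(t,130,110,500,290,2.1,'U2'); w=snap('wrist','U')
"
```

```text
t 67.9 tip [458.36 171.39 296.67] xaxis [-0.    0.01 -1.  ] F [ 0.78 -0.15 -0.43] tool shift [ 294.83  456.74 -178.74]
```

View pics/U1.png

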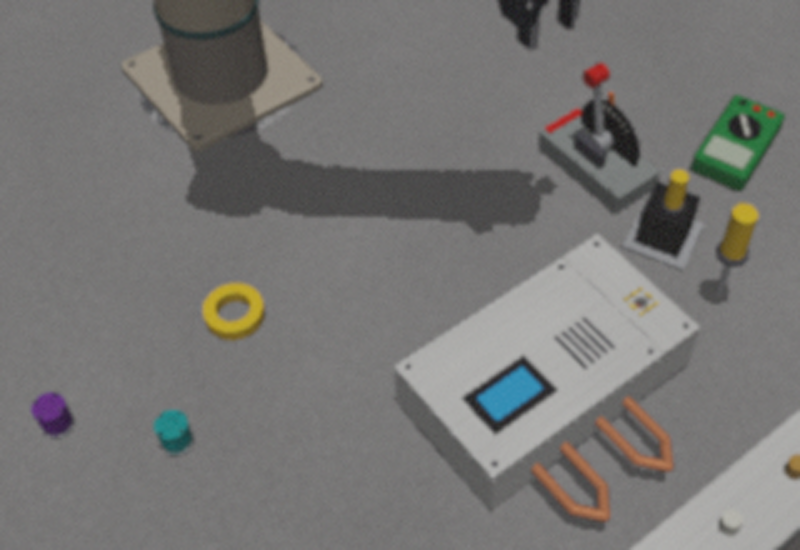

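View pics/U2.png

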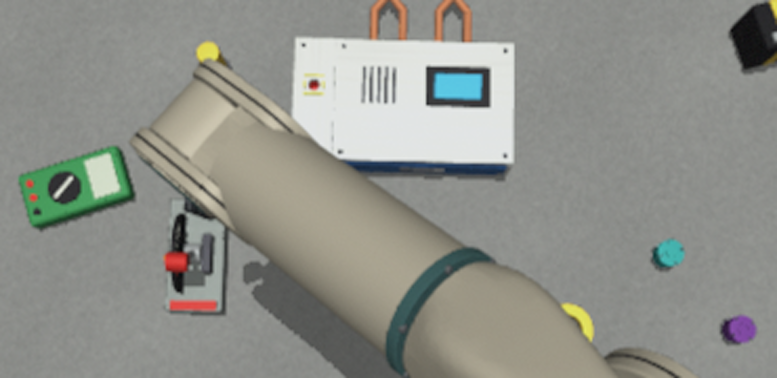

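View pics/wrist_U.png

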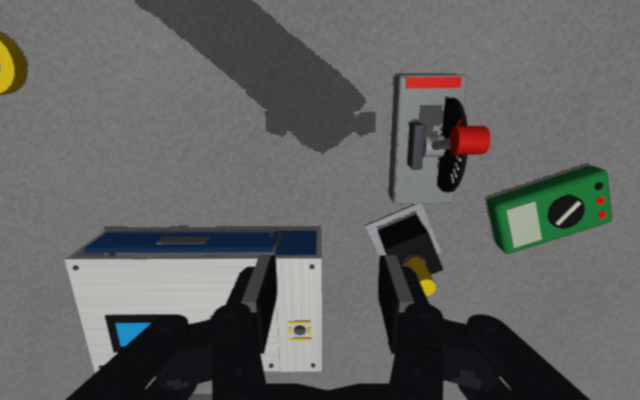

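```bash
python3 -c "
from h import *
v=load('wrist_U'); crop(v,60,215,330,280,2.9,'U3')
"
```

```text
(no output)
```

View pics/U3.png

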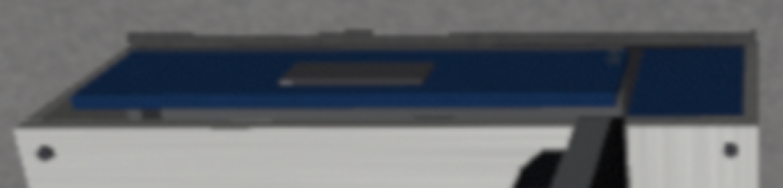

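```bash
python3 -c "
from h import *
v=load('wrist_U'); print(v.onz(60+150/2.9,215+96/2.9,52),v.onz(60+450/2.9,215+94/2.9,52))
from cell import ctrl,status
s=status.read_state(); print(s['clock'],s['force'],s['width'])
print(ctrl.finish_job())
"
```

```text
[569.94087225 -83.26679136  52.        ] [570.60871715  40.95159479  52.        ]
68.05 [ 0.38845809 -0.63967397 -0.3990299 ] 46.15900251283777
the job is handed in; nothing more can be done
None
```

I handed the job in at about 68 s of the 210 s allowed, with every step done in the order asked.

**What I did**
- **Idle:** I pulled the lever back to its idle stop.
- **Tray release:** I pressed the catch through the roof hole with the small pin tool. The tray came fully out, and I stood the pin back in its holder.
- **Loading:** I stood both copper cells upright in the tray and pushed it home. Only two cells were present. The first push stopped about 5 mm short because the tool had tilted. I backed off, straightened it by pressing it against the inside of the tray's front panel, and the second push went home.
- **Throttle:** I then set the lever to the marker. The knob slipped in the grip on the first try and ended about 0.08 rad short, so I gripped it again.

**Last checks**
- **Tray:** the panel face measures x ≈ 570 mm, against about 569 mm at the start. It stayed in after I let go, so I take it as latched.
- **Cells:** they were upright when last seen, just before the second push. I could not see them after the tray closed.
- **Lever and marker:** one view gives the lever at about 0.470 rad and the marker at about 0.475. Another gives 0.470 and 0.482. The views disagree slightly, so the remaining error is roughly 0.005–0.012 rad.
- **Pin, meter and tape:** the pin is standing in its holder, and the meter and tape look undisturbed.
- **Arm:** it was clear of everything at hand-in. The highest wrist force I saw was about 19 N.

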